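Load the tube cradle, clear the scrap pail and key the machine on

ROBOT

A 6-joint arm with a two-finger parallel gripper is mounted at the origin on the work surface. World frame = base frame: x ahead of the robot, y to its left, z up, the work surface at z = 0. Lengths are in mm, angles in degrees, forces in N, time in s.
With the tool pointing down it reaches from about 375 to 925 mm from the base axis. Payload 5.7 kg.
Tool frame: the origin (TCP) lies on the centre line of the jaws, within the pads' length; the fingertips stand 22 mm ahead of it and the grasp point (between the pads) lies 3 mm ahead of it; z points along the fingers, y is the line along which they close (so a half turn about z gives the same grasp; the last joint's range is limited). The gripper opens to 88 mm and grips with 3 to 60 N. Pads are 20 mm wide; open, the fingers measure 115 mm over their backs; the gripper's body (75 mm by 178 mm) begins 61 mm behind the grasp point.
Start: joints at [-80.277, 20.558, 86.54, -0, 72.909, -6.595], TCP at [168.565, -575.805, 244.623] pointing down, gripper open.
Joint ranges: [-170.27, 170.27], [-57.76, 135], [12.27, 136.19], [-55.21, 235.2], [11.17, 155.16], [-170.74, 170.74]. Speed limits (degrees/s): [136.94, 136.94, 180, 180, 180, 180].

INTERFACE

Orientations are given as a 3x3 rotation matrix whose columns are the frame's x, y, z axes.
In Python, from plant import r gives the robot as it stands.
- The arm moves only by the tool arm_command, never from a script. Its argument "plan" is a list of rows, each an object of numbers: "dx", "dy", "dz": the shift along the tool's x, y, z in mm; "ax", "ay", "az": the turn, a rotation vector about the tool's x, y, z in rad; "claw": the closure, from -1 (fully open) to 1 (shut). In form: [{"dx": .., "dy": .., "dz": .., "ax": .., "ay": .., "az": .., "claw": ..}, ...]. A call has 1 to 12 rows; each row is the pose to reach, as a shift and turn from the pose commanded when the call began, along the tool's axes at that moment; what a row does not reach only later rows make up. A row lasts 1/8 s, in which the tool goes at most 62.5 mm and 10.7 degrees, less where a joint would pass 70% of its speed; a pose out of reach is approached as far as the arm can. A call with a gripper value outside its range is refused whole. The fingers move at their own pace and stop on an object; "grip_force" is the grip in N (left out, the last holds). Time passes only in rows, so rows that repeat a pose let the fingers close. It gives the time, the measured TCP pose, the force, the opening and the grip force at its end, in the units of the state.
- r.state(): the state, without advancing time (a new reading comes with each control period).
- r.get_image(name): name is "side" or "top" or "wrist"; returns a dict with "color" (384x512x3 uint8, blue, green, red), "mtx" (3x3 intrinsics, pixels), "world_from_camera" (4x4, takes a point from camera to world coordinates). Camera axes: x right, y down, z forward; pixel columns grow to the right and rows downward; lengths in mm; the calibration is good to about 2 mm. A picture is of the moment at which its call begins. There is no depth.
- r.finish_job(): hands the job in; it is judged then, once.
The state is a dict: "time": time; "joint_positions": joint angles; "dq": joint speeds; "joint_torque": joint torques, N m; "tcp_pos": TCP position; "eef_rot": TCP orientation; "wrist_force": force on the tool from outside, world axes, zero at the start; "ft_torque": the same for the moment, N m; "gripper_width": finger opening in mm; "grasp_force": force on a finger pad.
Only numpy, scipy, OpenCV 4.12 (cv2) and the standard library are available. Lean on these libraries where they do the work, as an engineer would, in place of code of your own. Each camera call takes 0.05 s, during which the arm holds its last target. There are 200 camera calls.

TASK

Lay every tube offcut that stands on the bench on its side in the V notches of the green cradle, one to a notch and about centred lengthwise, and hang the red scrap pail by its handle across both prongs of the yellow hook. Only when that is done, take the key from its holder, push it right down into the slot of the brass switch cylinder and turn it clockwise as far as it goes to switch on; leave the key in, and do not push the flux tin or the brass collar about.

Things in the scene. Friction and masses are not known exactly. Their poses are not given: they have to be found in the camera images.
- tube0: copper tube offcut, 44 mm diameter, 120 mm long, 0.22 kg, closed ends, at first standing upright on the bench in front of the cradle (may be absent). Origin at the centre of its lower end; z along the tube's axis.
- tube1: brass tube offcut, 44 mm diameter, 120 mm long, 0.22 kg, closed ends, at first standing upright on the bench in front of the cradle (may be absent). Origin at the centre of its lower end; z along the tube's axis.
- tube2: bare aluminium tube offcut, 44 mm diameter, 120 mm long, 0.22 kg, closed ends, at first standing upright on the bench in front of the cradle (may be absent). Origin at the centre of its lower end; z along the tube's axis.
- tube3: blue painted tube offcut, 44 mm diameter, 120 mm long, 0.22 kg, closed ends, at first standing upright on the bench in front of the cradle (may be absent). Origin at the centre of its lower end; z along the tube's axis.
- tube0_mid (a point): Middle of tube0, on its axis, 60 mm from either end; z along the tube.
- tube1_mid (a point): Middle of tube1, on its axis, 60 mm from either end; z along the tube.
- tube2_mid (a point): Middle of tube2, on its axis, 60 mm from either end; z along the tube.
- tube3_mid (a point): Middle of tube3, on its axis, 60 mm from either end; z along the tube.
- cradle: Green tube cradle fixed to the bench: bed 150 x 330 mm, 20 mm thick, with two cross rails (14 mm thick, at x = -50, +50 mm), each with four steel 45-degree V notches at y = -120, -40, 40, 120 mm: four tubes lie side by side along x. V tops about 56 mm high; a seated tube's axis is 60 mm above the bench; 86 mm free between the rails, down to the bed. Origin: centre of underside, z up.
- pail: Small red scrap pail, 90 mm across, 75 mm tall, 0.35 kg, with a rigid steel wire handle (9 mm round) in its yz plane whose straight top, along y, is 114 mm long and 145 mm above the underside. Origin at the centre of the underside, z up.
- pail_bar (a point): Middle of the straight top of the pail's handle (the handle runs along y).
- hook_stand: Fixed dark steel stand with two yellow prongs (8 mm round) at y = -38, +38 mm pointing to its -x. Each is a V seen from the side: from the post (x 75, 222 mm high) down to its lowest point (x 0, 190 mm high), up to the tip (x -26, 222 mm high); heights of its centre line. Post face at x 70 mm, top 230 mm high. Origin on the bench below the lowest point, z up.
- hook_seat (a point): Where the middle of the pail's handle lies when hung across both prongs: 199.5 mm above the bench, midway between the prongs.
- key: Switch key, 84 mm tall, 0.12 kg, at first standing blade down, 22 mm deep in the wooden key holder. Origin at the blade's tip, z up to the grip. Blade 24 (x) by 10 mm (y), 36 mm long, last 10 mm tapered; collar 36 x 20 mm from 36 to 44 mm; red flat grip 46 (x) by 12 mm (y) from 44 to 84 mm. It fits either way round.
- key_holder: Fixed dark wooden block, 70 x 70 mm, 34 mm tall, with the key's slot in its top. Origin at the centre of the underside.
- switch_box: Fixed grey switch box 120 x 110 mm, 60 mm tall, with the brass key cylinder on top. Origin at the centre of the underside, z up.
- plug_mouth (a point): Centre of the mouth of the key slot in the top of the brass cylinder, 100 mm above the bench; the slot is 27 mm (x) by 13 mm (y), 30 mm deep, and this frame turns with the cylinder.
- plug (a joint): Angle of the key cylinder, rad: 0 off, grows clockwise seen from above to the stop at 1.4 (on). Stays where it is left.
- flux_tin: The small blue flux tin, 56 mm across, 50 mm tall, a bystander; not part of the job. Origin at the centre of its underside.
- collar: The brass collar, 52 mm across, 30 mm tall, a bystander; not part of the job. Origin at the centre of its underside.

How it is judged:
By the outcome, as a careful person would: the job done as asked, in the order asked, and still so for the second after the job is handed in, with the robot touching nothing.
Of tube0, tube1, tube2, tube3 only 3 to 4 are there at a start; the rules pass over those that are not, and their reading is None.
At some moment in a run one of tube0, tube1, tube2, tube3, pail may be knocked a few centimetres aside while the robot is not near it.
It also fails if it takes over 210 s, if anything falls off the work surface, if the arm or the gripper's body presses on something with over 40 N, if the wrist force passes 120 N, or if a joint passes its speed limit or range.

## Working session

There is one attempt and no reset: what is moved stays moved. The work goes in short steps, Python scripts to look and compute and a tool call to move; the robot and the scene stay as the last step left them, time stands still between calls to the robot, and variables do not carry over. Pictures are saved under pics/ and viewed, at most 14 in all, crops included, and the job is handed in when it is done.

Besides the shell and the picture viewer there is one more tool, called after "Request:" by a JSON object that holds its "name" and its "arguments". arm_command: Moves the arm, as the interface text tells. Its arguments: {"type":"object","properties":{"plan":{"type":"array","items":{"type":"object","properties":{"dx":{"type":"number"},"dy":{"type":"number"},"dz":{"type":"number"},"ax":{"type":"number"},"ay":{"type":"number"},"az":{"type":"number"},"claw":{"type":"number"}}}},"grip_force":{"type":"number"}},"required":["plan"]}

```bash
ls; mkdir -p pics; python3 - <<'E'
from plant import r
import cv2,numpy as np
s=r.state();print(s)
for n in("top","side"):
    d=r.get_image(n);cv2.imwrite(f"pics/{n}0.png",d["color"]);print(n,d["mtx"],d["world_from_camera"].round(3))
E
```

```text
pics
{'time': 0.0, 'joint_positions': array([-8.02780697e+01,  2.05974008e+01,  8.65987923e+01, -6.31058044e-06,
        7.29105697e+01, -6.59360701e+00]), 'dq': array([-0.00133748,  0.0397099 , -0.04950204,  0.01805765,  0.03357682,
        0.02919762]), 'joint_torque': array([-2.68395568e-03, -5.15383387e+01, -2.70721543e+01,  6.70433650e-02,
        3.48384830e-02, -1.55781490e-04]), 'tcp_pos': array([ 168.44706571, -575.17585052,  243.81643399]), 'eef_rot': array([[ 9.59729171e-01,  2.80926716e-01, -3.14763276e-04],
       [ 2.80926810e-01, -9.59727437e-01,  1.83658320e-03],
       [ 2.13858334e-04, -1.85104792e-03, -9.99998264e-01]]), 'wrist_force': array([-0.09096902, -0.55630512, -1.08226372]), 'ft_torque': array([0.0014424 , 0.01712597, 0.01171401]), 'grasp_force': 0.0, 'gripper_width': 87.9581895403089}
top [[357.91346261   0.         255.0340491 ]
 [  0.         357.91346261 194.90005373]
 [  0.           0.           1.        ]] [[ 1.000000e-03 -9.980000e-01  7.000000e-02  4.555170e+02]
 [-1.000000e+00  1.000000e-03  2.000000e-02 -2.122800e+01]
 [-2.000000e-02 -7.000000e-02 -9.970000e-01  1.089534e+03]
 [ 0.000000e+00  0.000000e+00  0.000000e+00  1.000000e+00]]
side [[406.13503242   0.         251.49837347]
 [  0.         406.13503242 189.20831606]
 [  0.           0.           1.        ]] [[ 9.89000e-01 -8.90000e-02  1.17000e-01  4.13285e+02]
 [-1.46000e-01 -6.94000e-01  7.05000e-01 -7.71566e+02]
 [ 1.80000e-02 -7.15000e-01 -6.99000e-01  9.29749e+02]
 [ 0.00000e+00  0.00000e+00  0.00000e+00  1.00000e+00]]
```

View pics/top0.png

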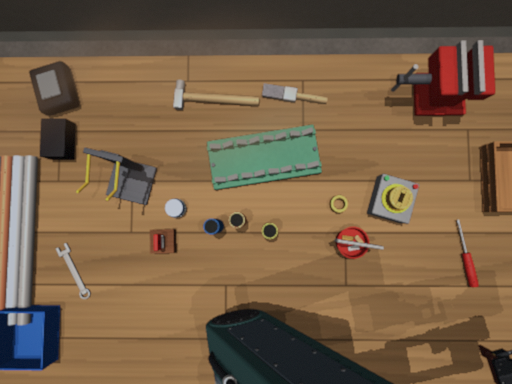

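View pics/side0.png

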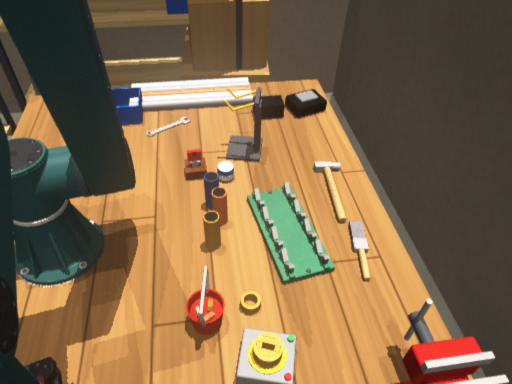

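The top view (up is +x, left is +y) shows three tubes: blue (213,227), copper (237,220) and brass (270,231). It also shows the pail (352,242), switch (397,199), key (163,241), hook stand (115,180) and cradle (264,157). Next I'll measure them by colour masks.

```bash
cat > h.py <<'E'
from plant import r
import cv2,numpy as np
def ray(d,uv):
    M=d["world_from_camera"]; v=M[:3,:3]@np.linalg.inv(d["mtx"])@np.array([uv[0],uv[1],1.]); return M[:3,3],v
def onz(d,uv,z):
    c,v=ray(d,uv); return c+v*(z-c[2])/v[2]
def proj(d,P):
    M=np.linalg.inv(d["world_from_camera"]); p=d["mtx"]@(M[:3,:3]@np.asarray(P,float)+M[:3,3]); return p[:2]/p[2]
def tri(a,ua,b,ub):
    A=[];B=[]
    for d,u in((a,ua),(b,ub)):
        c,v=ray(d,u);v=v/np.linalg.norm(v);P=np.eye(3)-np.outer(v,v);A.append(P);B.append(P@c)
    p,res,_,_=np.linalg.lstsq(np.vstack(A),np.hstack(B),rcond=None);return p,np.sqrt(res)
def blobs(d,lo,hi,amin=15,roi=None):
    m=cv2.inRange(cv2.cvtColor(d["color"],cv2.COLOR_BGR2HSV),lo,hi)
    if roi: k=np.zeros_like(m);x0,y0,x1,y1=roi;k[y0:y1,x0:x1]=1;m*=k
    n,l,s,c=cv2.connectedComponentsWithStats(m)
    return m,[(c[i].round(1),s[i].tolist()) for i in range(1,n) if s[i][4]>=amin]
E
python3 - <<'E'
from h import *
t=r.get_image("top");s=r.get_image("side")
np.set_printoptions(suppress=True,precision=1)
for n,d in(("top",t),("side",s)):
  for nm,lo,hi in(("green",(65,100,60),(90,255,255)),("yellow",(22,180,110),(34,255,255)),("red",(0,200,90),(6,255,255)),("blue",(105,90,20),(130,255,255))):
    print(n,nm,blobs(d,lo,hi,25)[1])
c=cv2.resize(t["color"][120:265,70:430],None,fx=2.2,fy=2.2,interpolation=cv2.INTER_CUBIC);cv2.imwrite("pics/topc.png",c)
a=cv2.resize(s["color"][85:385,170:345],None,fx=2,fy=2,interpolation=cv2.INTER_CUBIC);cv2.imwrite("pics/sidec.png",a)
E
```

```text
top green []
top yellow []
top red [(array([441. , 111.2]), [417, 105, 47, 10, 138]), (array([467.4, 270.8]), [463, 254, 11, 33, 86])]
top blue [(array([214.7, 226. ]), [204, 219, 19, 15, 114]), (array([ 29.7, 338.7]), [0, 305, 60, 65, 3322])]
side green [(array([299. , 245.1]), [276, 199, 58, 78, 1561])]
side yellow [(array([252.9, 358.6]), [250, 348, 10, 20, 30]), (array([272.8, 365.2]), [261, 357, 21, 13, 26])]
side red [(array([192.2, 309.3]), [186, 291, 14, 31, 148]), (array([205.9, 304.2]), [204, 296, 7, 18, 39]), (array([213.9, 319. ]), [206, 313, 16, 11, 34]), (array([444.3, 348.6]), [410, 337, 71, 30, 1035]), (array([445.8, 375.9]), [415, 366, 63, 18, 563]), (array([406.9, 382.6]), [399, 381, 15, 3, 25])]
side blue [(array([176.4,   6.2]), [166, 0, 22, 14, 277]), (array([127. , 104.3]), [112, 88, 29, 36, 768])]
```

View pics/topc.png

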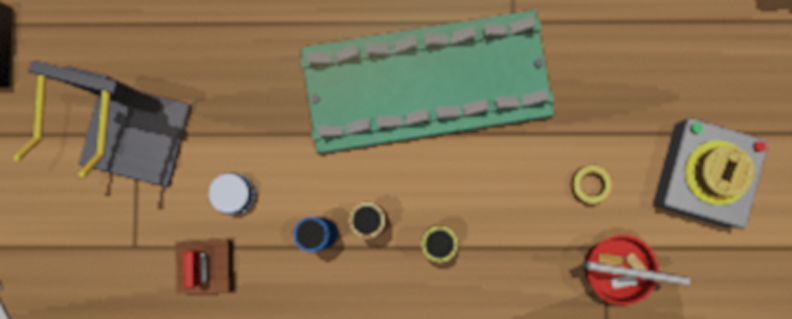

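View pics/sidec.png

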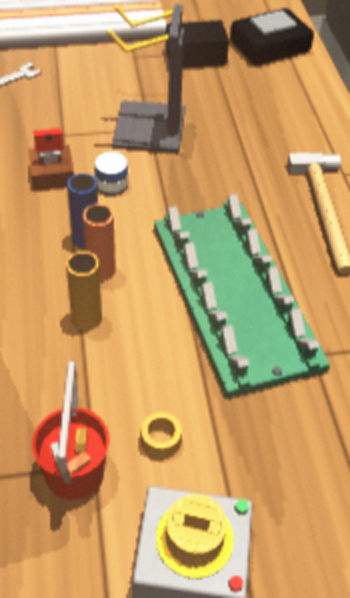

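The crops show the details clearly. In topc, the tube mouths are dark discs at (313,234), (367,220) and (440,244), the pail bar runs (588,266) to (689,282), and the switch slot is at (730,170). The hook's prongs point down-left, and the key's red grip is at (192,268).

```bash
cat > meas.py <<'E'
from h import *
np.set_printoptions(suppress=True,precision=1)
t=r.get_image("top");s=r.get_image("side")
big=lambda d,roi,f=4:cv2.resize(d["color"][roi[1]:roi[3],roi[0]:roi[2]],None,fx=f,fy=f,interpolation=cv2.INTER_CUBIC)
def comps(d,roi,test,amin=100):
    b=big(d,roi);hsv=cv2.cvtColor(b,cv2.COLOR_BGR2HSV).astype(int);m=test(hsv[...,0],hsv[...,1],hsv[...,2]).astype(np.uint8)*255
    out=[]
    for c in cv2.findContours(m,cv2.RETR_EXTERNAL,cv2.CHAIN_APPROX_NONE)[0]:
        if cv2.contourArea(c)<amin: continue
        cc=(c.reshape(-1,2)+.5)/4-.5+np.array(roi[:2]); out.append((cv2.contourArea(c)/16,cc.astype(np.float32)))
    return sorted(out,key=lambda o:-o[0])
if __name__=="__main__":
    print("tubes")
    for a,c in comps(t,(195,205,290,245),lambda h,s_,v:v<55):
        (u,v),rad=cv2.minEnclosingCircle(c);print(a,u,v,rad,onz(t,(u,v),120))
    print("green")
    a,c=comps(t,(195,115,335,200),lambda h,s_,v:(h>55)&(h<95)&(s_>70))[0]
    P=np.array([onz(t,p,20)[:2] for p in c],np.float32);R=cv2.minAreaRect(P);print(R,cv2.boxPoints(R))
    print("yellow prongs")
    for n,d,roi in(("t",t,(70,140,125,205)),("s",s,(220,85,258,115))):
        for a,c in comps(d,roi,lambda h,s_,v:(h>18)&(h<35)&(s_>150)&(v>110))[:4]: print(n,a,c[c[:,0].argmin()],c[c[:,0].argmax()],c[c[:,1].argmin()],c[c[:,1].argmax()])
    print("bar")
    for n,d,roi in(("t",t,(330,225,390,260)),("s",s,(185,260,225,330))):
        for a,c in comps(d,roi,lambda h,s_,v:(s_<60)&(v>95))[:3]: print(n,a,cv2.minAreaRect(c),cv2.boxPoints(cv2.minAreaRect(c)).tolist())
    print("pail red")
    for a,c in comps(t,(330,220,390,262),lambda h,s_,v:((h<8)|(h>172))&(s_>150)&(v>60))[:2]:
        e=cv2.minEnclosingCircle(c);print(a,e,onz(t,e[0],75))
    print("switch")
    for n,d,roi in(("t",t,(380,185,412,215)),("s",s,(240,330,300,375))):
        for a,c in comps(d,roi,lambda h,s_,v:v<85,30)[:3]: print(n,a,cv2.minAreaRect(c))
        for a,c in comps(d,roi,lambda h,s_,v:(h>18)&(h<35)&(s_>110)&(v>120))[:2]: print(n,'y',a,cv2.minEnclosingCircle(c))
    for a,c in comps(t,(360,165,425,230),lambda h,s_,v:(s_<40)&(v>90))[:1]:
        P=np.array([onz(t,p,60)[:2] for p in c],np.float32);print("box",cv2.minAreaRect(P))
    print("key")
    for n,d,roi in(("t",t,(145,225,182,258)),("s",s,(182,145,208,182))):
        for a,c in comps(d,roi,lambda h,s_,v:((h<6)|(h>174))&(s_>180)&(v>90))[:2]: print(n,a,cv2.minAreaRect(c))
    for a,c in comps(t,(145,225,182,258),lambda h,s_,v:((h<14)|(h>170))&(s_>90)&(v<130))[:1]:
        P=np.array([onz(t,p,34)[:2] for p in c],np.float32);print("holder",cv2.minAreaRect(P))
E
python3 meas.py
```

```text
tubes
101.34375 210.6949920654297 226.06626892089844 5.956909656524658 [438.7 118.2 120. ]
94.84375 269.372802734375 230.51754760742188 5.757109642028809 [426.9 -40.5 120. ]
94.34375 236.21104431152344 219.63311767578125 5.686806678771973 [456.1  49.1 120. ]
38.15625 217.47500610351562 225.875 6.776711463928223 [439.2  99.8 120. ]
green
((644.1429443359375, -25.903884887695312), (146.10104370117188, 329.1941223144531), 9.04567813873291) [[ 546.1  125.2]
 [ 597.9 -199.9]
 [ 742.2 -177. ]
 [ 690.4  148.1]]
yellow prongs
t 131.34375 [ 76.1 191.4] [ 90.1 157.4] [ 86.9 154.1] [ 77.1 192.6]
t 90.78125 [105.9 198.1] [119.1 164.9] [116.1 161.4] [106.4 200.1]
s 77.46875 [223.9 100.6] [253.9 103.1] [224.4 100.1] [232.1 109.9]
s 10.40625 [250.9  92.4] [255.9  90.9] [254.6  89.1] [251.6  92.9]
s 6.9375 [226.9  88.4] [231.4  92.1] [227.4  87.6] [231.1  92.1]
bar
t 192.625 ((359.5897216796875, 246.67315673828125), (47.39937973022461, 9.700960159301758), 7.666804790496826) [[335.45477294921875, 248.31845092773438], [336.7490234375, 238.7042236328125], [383.72467041015625, 245.02786254882812], [382.
[... 508 characters left out ...]
344), (19.34221076965332, 7.156388759613037), 75.5999755859375)
t 25.75 ((400.90087890625, 197.18536376953125), (3.5282113552093506, 8.356289863586426), 21.801410675048828)
t y 657.6875 ((396.6629638671875, 197.72996520996094), 15.41599178314209)
s y 1208.125 ((267.84771728515625, 352.0574035644531), 21.438987731933594)
box ((517.8958740234375, -401.189208984375), (108.89857482910156, 119.68136596679688), 73.52812194824219)
key
t 15.96875 ((155.625, 241.75), (16.25, 4.5), 90.0)
s 114.25 ((193.96102905273438, 154.2764434814453), (9.603468894958496, 13.659114837646484), 84.14398956298828)
holder ((392.9528503417969, 272.7545471191406), (72.43236541748047, 78.7422866821289), 2.7846121788024902)
```

```bash
cat >> h.py <<'E'
from scipy.spatial.transform import Rotation as Ro
import json,sys
def tool(psi,al,sg):
    "tool rotation: heading psi, tilt al from vertical (deg), x axis sign"
    p,a=np.radians([psi,al]);h=np.array([np.cos(p),np.sin(p),0]);e=np.array([0,0,1.])
    z=np.sin(a)*h-np.cos(a)*e;x=sg*(np.cos(a)*h+np.sin(a)*e);return np.stack([x,np.cross(z,x),z],1)
def rows(G,R,n=None,show=True):
    "print shift and turn that bring the grasp point to G with orientation R"
    s=r.state();R0=s["eef_rot"];d=R0.T@(np.asarray(G,float)-3*R[:,2]-s["tcp_pos"])
    w=Ro.from_matrix(R0.T@R).as_rotvec()
    m=max(np.linalg.norm(d)/60,np.degrees(np.linalg.norm(w))/10.5)
    print("d",d.round(1),"w",w.round(3),"rows>=%.1f"%m)
def st():
    s=r.state();print("t %.1f"%s["time"],"q",s["joint_positions"].round(1),"tcp",s["tcp_pos"].round(1),"grasp",(s["tcp_pos"]+3*s["eef_rot"][:,2]).round(1),"F",s["wrist_force"].round(1),"w %.1f f %.1f"%(s["gripper_width"],s["grasp_force"]))
E
python3 - <<'E'
from h import *
t=r.get_image("top")
print("tin",onz(t,(230/2.2+70,194/2.2+120),50))
rows((380,215,260),tool(-60,45,-1))
E
```

```text
tin [489.39192901 234.47942957  50.        ]
d [ 424.6 -701.5  -17.3] w [-0.706 -0.555 -1.704] rows>=13.7
```

```bash
python3 - <<'E'
from h import *
rows((480,-50,300),tool(-95,5,-1))
E
```

```text
d [ 446.7 -417.3  -58.3] w [-0.053 -0.077 -1.198] rows>=10.2
```

Request:
{"name": "arm_command", "arguments": {"plan": [{"dx": 0,"dy": 0,"dz": -50,"claw": -1},{"dx": 447,"dy": -417,"dz": -58,"ax": -0.05,"ay": -0.08,"az": -1.2},{"dx": 447,"dy": -417,"dz": -58,"ax": -0.05,"ay": -0.08,"az": -1.2},{"dx": 447,"dy": -417,"dz": -58,"ax": -0.05,"ay": -0.08,"az": -1.2},{"dx": 447,"dy": -417,"dz": -58,"ax": -0.05,"ay": -0.08,"az": -1.2},{"dx": 447,"dy": -417,"dz": -58,"ax": -0.05,"ay": -0.08,"az": -1.2},{"dx": 447,"dy": -417,"dz": -58,"ax": -0.05,"ay": -0.08,"az": -1.2},{"dx": 447,"dy": -417,"dz": -58,"ax": -0.05,"ay": -0.08,"az": -1.2},{"dx": 447,"dy": -417,"dz": -58,"ax": -0.05,"ay": -0.08,"az": -1.2},{"dx": 447,"dy": -417,"dz": -58,"ax": -0.05,"ay": -0.08,"az": -1.2},{"dx": 447,"dy": -417,"dz": -58,"ax": -0.05,"ay": -0.08,"az": -1.2},{"dx": 447,"dy": -417,"dz": -58,"ax": -0.05,"ay": -0.08,"az": -1.2}]}}

```text
invalid input
```

```bash
python3 - <<'E'
from h import *
st()
rows((385,210,200),tool(-60,45,-1))
E
```

```text
t 0.3 q [-80.3  20.6  86.6  -0.   72.9  -6.6] tcp [ 168.5 -575.7  244.4] grasp [ 168.5 -575.7  241.4] F [-0.1 -0.2  0.5] w 87.6 f 0.0
d [ 428.  -695.3   42.7] w [-0.706 -0.555 -1.704] rows>=13.6
```

Request:
{"name": "arm_command", "arguments": {"plan": [{"dx": 447,"dy": -417,"dz": -58,"ax": -0.05,"ay": -0.08,"az": -1.2,"claw": -1},{"dx": 447,"dy": -417,"dz": -58,"ax": -0.05,"ay": -0.08,"az": -1.2,"claw": -1},{"dx": 447,"dy": -417,"dz": -58,"ax": -0.05,"ay": -0.08,"az": -1.2,"claw": -1},{"dx": 447,"dy": -417,"dz": -58,"ax": -0.05,"ay": -0.08,"az": -1.2,"claw": -1},{"dx": 447,"dy": -417,"dz": -58,"ax": -0.05,"ay": -0.08,"az": -1.2,"claw": -1},{"dx": 447,"dy": -417,"dz": -58,"ax": -0.05,"ay": -0.08,"az": -1.2,"claw": -1},{"dx": 447,"dy": -417,"dz": -58,"ax": -0.05,"ay": -0.08,"az": -1.2,"claw": -1},{"dx": 447,"dy": -417,"dz": -58,"ax": -0.05,"ay": -0.08,"az": -1.2,"claw": -1},{"dx": 447,"dy": -417,"dz": -58,"ax": -0.05,"ay": -0.08,"az": -1.2,"claw": -1},{"dx": 447,"dy": -417,"dz": -58,"ax": -0.05,"ay": -0.08,"az": -1.2,"claw": -1},{"dx": 447,"dy": -417,"dz": -58,"ax": -0.05,"ay": -0.08,"az": -1.2,"claw": -1},{"dx": 447,"dy": -417,"dz": -58,"ax": -0.05,"ay": -0.08,"az": -1.2,"claw": -1}]}}

```text
time: 1.85
tcp_pos: [479.9, -50.2, 302.4]
eef_rot: [[0.084, 0.996, -0.012], [0.993, -0.084, -0.088], [-0.089, -0.005, -0.996]]
wrist_force: [0.3, -0.2, 0.1]
gripper_width: 87.6
grasp_force: 0.0
```

```bash
python3 - <<'E'
from h import *
st()
rows((385,210,200),tool(-60,45,-1))
E
```

```text
t 1.9 q [-10.4   8.   95.7  -5.3  76.2  -4.3] tcp [479.9 -50.2 302.4] grasp [479.9 -50.5 299.5] F [ 0.3 -0.2  0.1] w 87.6 f 0.0
d [ 261.  -117.3   77.9] w [-0.267 -0.676 -0.56 ] rows>=5.0
```

Request:
{"name": "arm_command", "arguments": {"plan": [{"dx": 261,"dy": -117,"dz": 78,"ax": -0.267,"ay": -0.676,"az": -0.56,"claw": -1},{"dx": 261,"dy": -117,"dz": 78,"ax": -0.267,"ay": -0.676,"az": -0.56,"claw": -1},{"dx": 261,"dy": -117,"dz": 78,"ax": -0.267,"ay": -0.676,"az": -0.56,"claw": -1},{"dx": 261,"dy": -117,"dz": 78,"ax": -0.267,"ay": -0.676,"az": -0.56,"claw": -1},{"dx": 261,"dy": -117,"dz": 78,"ax": -0.267,"ay": -0.676,"az": -0.56,"claw": -1},{"dx": 261,"dy": -117,"dz": 78,"ax": -0.267,"ay": -0.676,"az": -0.56,"claw": -1},{"dx": 261,"dy": -117,"dz": 78,"ax": -0.267,"ay": -0.676,"az": -0.56,"claw": -1}]}}

```text
time: 2.72
tcp_pos: [384.7, 211.3, 201.8]
eef_rot: [[-0.354, 0.866, 0.353], [0.611, 0.5, -0.614], [-0.708, -0.002, -0.706]]
wrist_force: [-0.3, 0.7, 0.4]
gripper_width: 87.6
grasp_force: 0.0
```

```bash
python3 - <<'E'
from h import *
st()
s=r.state();p=s["tcp_pos"]
d=r.get_image("wrist")
print("wrist cam in tool", (s["eef_rot"].T@(d["world_from_camera"][:3,3]-p)).round(1))
cv2.imwrite("pics/w1.png",d["color"])
for P in((439,118,120),(456,49,120),(427,-40,120)): print(proj(d,P).round(1))
t=r.get_image("top");cv2.imwrite("pics/t1.png",t["color"][150:300,100:330])
E
```

```text
t 2.7 q [ 51.3  23.8 107.5 -43.2  74.3  43.2] tcp [384.7 211.3 201.8] grasp [385.8 209.5 199.7] F [-0.3  0.7  0.4] w 87.6 f 0.0
wrist cam in tool [  78.4   -0.3 -140.4]
[259.  208.9]
[239.4 237.8]
[182.8 256.8]
```

View pics/w1.png

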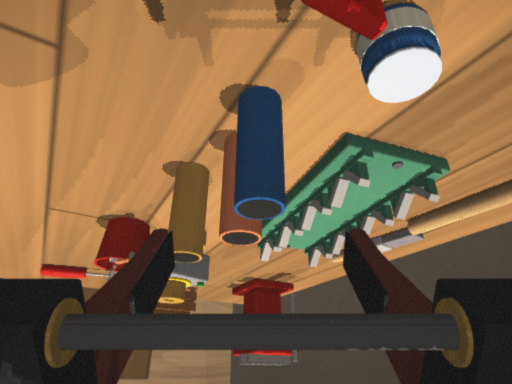

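The wrist view (upside down) shows the blue tube's upper rim at (260,209). The projection of my estimate, (259,209), agrees. The key is close at the top of the image, so I'll use heading -45°.

```bash
python3 - <<'E'
from h import *
R=tool(-45,45,-1); m=np.array([439,118,62])
rows(m-95*R[:,2],R); rows(m,R)
E
```

```text
d [ 22.8 -17.9  78.6] w [-0.188  0.    -0.19 ] rows>=1.5
d [ 24.5  -0.3 171.9] w [-0.188  0.    -0.19 ] rows>=2.9
```

Request:
{"name": "arm_command", "arguments": {"plan": [{"dx": 23,"dy": -18,"dz": 79,"ax": -0.188,"ay": 0,"az": -0.19,"claw": -1},{"dx": 23,"dy": -18,"dz": 79,"ax": -0.188,"ay": 0,"az": -0.19,"claw": -1},{"dx": 23,"dy": -18,"dz": 79,"ax": -0.188,"ay": 0,"az": -0.19,"claw": -1},{"dx": 24,"dy": -9,"dz": 125,"ax": -0.188,"ay": 0,"az": -0.19,"claw": -1},{"dx": 24.5,"dy": 0,"dz": 172,"ax": -0.188,"ay": 0,"az": -0.19,"claw": -1},{"dx": 24.5,"dy": 0,"dz": 172,"ax": -0.188,"ay": 0,"az": -0.19,"claw": -1},{"dx": 24.5,"dy": 0,"dz": 172,"ax": -0.188,"ay": 0,"az": -0.19,"claw": -1}]}}

```text
time: 3.7
tcp_pos: [427.9, 168.9, 108.0]
eef_rot: [[-0.53, 0.741, 0.413], [0.531, 0.67, -0.519], [-0.661, -0.056, -0.748]]
wrist_force: [-0.5, -0.4, -0.0]
gripper_width: 88.0
grasp_force: 0.0
```

```bash
python3 - <<'E'
from h import *
st()
d=r.get_image("wrist");b=d["color"];cv2.imwrite("pics/w2.png",b)
E
```

```text
t 3.7 q [ 43.1  29.3 116.9 -55.1  53.7  41.6] tcp [427.9 168.9 108. ] grasp [429.1 167.4 105.8] F [-0.5 -0.4 -0. ] w 88.0 f 0.0
```

View pics/w2.png

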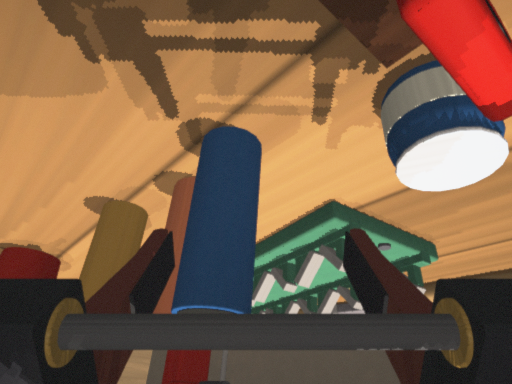

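J4's lower limit of -55° blocks this side. I'll back out and start from the other side, in the order brass, copper, blue.

```bash
python3 - <<'E'
from h import *
s=r.state();rows(s["tcp_pos"]+(-40,60,140),tool(-60,30,-1))
rows((420,20,300),tool(10,10,1))
R=tool(60,50,1); rows(np.array([427,-40,60])-190*R[:,2],R)
E
```

```text
d [ -40.1    2.8 -155.4] w [0.078 0.205 0.205] rows>=2.7
d [-203.6 -116.8  -72. ] w [0.56  0.581 2.115] rows>=12.4
d [-189.5 -285.1   87.1] w [-0.158  1.396  1.384] rows>=10.8
```

```bash
python3 - <<'E'
from h import *
rows((420,20,300),tool(75,5,1))
E
```

```text
d [-204.  -116.5  -71.8] w [0.27  0.769 0.99 ] rows>=7.0
```

Request:
{"name": "arm_command", "arguments": {"plan": [{"dx": -40,"dy": 3,"dz": -155,"ax": 0,"ay": 0,"az": 0,"claw": -1},{"dx": -40,"dy": 3,"dz": -155,"ax": 0,"ay": 0,"az": 0,"claw": -1},{"dx": -40,"dy": 3,"dz": -155,"ax": 0,"ay": 0,"az": 0,"claw": -1},{"dx": -40,"dy": 3,"dz": -155,"ax": 0,"ay": 0,"az": 0,"claw": -1}]}}

```text
time: 4.25
tcp_pos: [386.4, 232.4, 252.3]
eef_rot: [[-0.531, 0.738, 0.417], [0.531, 0.673, -0.515], [-0.66, -0.051, -0.749]]
wrist_force: [0.1, -0.2, -0.8]
gripper_width: 87.5
grasp_force: 0.0
```

```bash
python3 - <<'E'
from h import *
st()
rows((420,20,300),tool(75,5,1))
E
```

```text
t 4.2 q [ 52.2  16.5 106.7 -42.3  73.5  27.3] tcp [386.4 232.4 252.3] grasp [387.7 230.8 250.1] F [ 0.1 -0.2 -0.8] w 87.5 f 0.0
d [-164.2 -121.    85.4] w [0.275 0.765 0.992] rows>=7.0
```

Request:
{"name": "arm_command", "arguments": {"plan": [{"dx": -164,"dy": -121,"dz": 85,"ax": 0.275,"ay": 0.765,"az": 0.99,"claw": -1},{"dx": -164,"dy": -121,"dz": 85,"ax": 0.275,"ay": 0.765,"az": 0.99,"claw": -1},{"dx": -164,"dy": -121,"dz": 85,"ax": 0.275,"ay": 0.765,"az": 0.99,"claw": -1},{"dx": -164,"dy": -121,"dz": 85,"ax": 0.275,"ay": 0.765,"az": 0.99,"claw": -1},{"dx": -164,"dy": -121,"dz": 85,"ax": 0.275,"ay": 0.765,"az": 0.99,"claw": -1},{"dx": -164,"dy": -121,"dz": 85,"ax": 0.275,"ay": 0.765,"az": 0.99,"claw": -1},{"dx": -164,"dy": -121,"dz": 85,"ax": 0.275,"ay": 0.765,"az": 0.99,"claw": -1},{"dx": -164,"dy": -121,"dz": 85,"ax": 0.275,"ay": 0.765,"az": 0.99,"claw": -1},{"dx": -164,"dy": -121,"dz": 85,"ax": 0.275,"ay": 0.765,"az": 0.99,"claw": -1}]}}

```text
time: 5.38
tcp_pos: [418.2, 18.2, 300.7]
eef_rot: [[0.257, 0.966, 0.016], [0.963, -0.257, 0.078], [0.079, -0.004, -0.997]]
wrist_force: [0.4, -0.4, -0.5]
gripper_width: 87.7
grasp_force: 0.0
```

```bash
python3 - <<'E'
from h import *
st()
R=tool(60,50,1); rows(np.array([427,-40,60])-180*R[:,2],R)
E
```

```text
t 5.4 q [-11.    1.5 103.2   4.7  75.3   2.7] tcp [418.2  18.2 300.7] grasp [418.3  18.4 297.7] F [ 0.4 -0.4 -0.5] w 87.7 f 0.0
d [-198.5  -12.5  107.7] w [-0.128  0.789  0.238] rows>=4.6
```

Request:
{"name": "arm_command", "arguments": {"plan": [{"dx": -198,"dy": -12,"dz": 108,"ax": -0.128,"ay": 0.789,"az": 0.238,"claw": -1},{"dx": -198,"dy": -12,"dz": 108,"ax": -0.128,"ay": 0.789,"az": 0.238,"claw": -1},{"dx": -198,"dy": -12,"dz": 108,"ax": -0.128,"ay": 0.789,"az": 0.238,"claw": -1},{"dx": -198,"dy": -12,"dz": 108,"ax": -0.128,"ay": 0.789,"az": 0.238,"claw": -1},{"dx": -198,"dy": -12,"dz": 108,"ax": -0.128,"ay": 0.789,"az": 0.238,"claw": -1},{"dx": -198,"dy": -12,"dz": 108,"ax": -0.128,"ay": 0.789,"az": 0.238,"claw": -1},{"dx": -198,"dy": -12,"dz": 108,"ax": -0.128,"ay": 0.789,"az": 0.238,"claw": -1}]}}

```text
time: 6.25
tcp_pos: [357.9, -160.0, 176.8]
eef_rot: [[0.322, 0.866, 0.383], [0.553, -0.5, 0.666], [0.768, -0.002, -0.64]]
wrist_force: [0.2, -0.9, 0.3]
gripper_width: 87.9
grasp_force: 0.0
```

```bash
cat > tubes.py <<'E'
from meas import *
for a,c in comps(t,(185,195,300,255),lambda h,s_,v:v<55):
    (u,v),rad=cv2.minEnclosingCircle(c)
    if 4.5<rad<7: print(a,u,v,rad,onz(t,(u,v),120))
E
python3 - <<'E'
from h import *
st()
R=tool(60,50,1); m=np.array([427,-40,61]);rows(m-80*R[:,2],R);rows(m-6*R[:,2],R)
exec(open("tubes.py").read())
w=r.get_image("wrist");print(proj(w,(427,-40,120)));cv2.imwrite("pics/w3.png",w["color"])
E
```

```text
t 6.2 q [-69.8  26.  115.4  36.9  78.9 -60.7] tcp [ 357.9 -160.   176.8] grasp [ 359.1 -158.   174.8] F [ 0.2 -0.9  0.3] w 87.9 f 0.0
d [-0.  -0.  97.5] w [-0.001 -0.004 -0.002] rows>=1.6
d [ -0.3   0.  171.5] w [-0.001 -0.004 -0.002] rows>=2.9
99.125 210.7098388671875 226.04273986816406 5.932384967803955 [438.8 118.1 120. ]
93.4375 269.37640380859375 230.56179809570312 5.653334617614746 [426.8 -40.5 120. ]
91.875 236.1772918701172 219.64439392089844 5.6189141273498535 [456.1  49.2 120. ]
36.34375 217.125 225.875 6.754728317260742 [439.2 100.7 120. ]
[258.5 134.4]
```

View pics/w3.png

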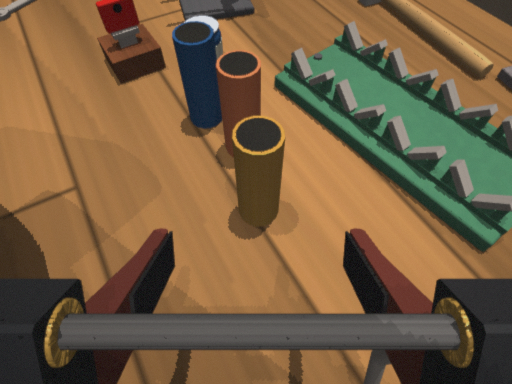

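The brass tube is dead ahead with its rim at (258,134), matching the prediction (258.5,134.4).

Request:
{"name": "arm_command", "arguments": {"plan": [{"dx": 0,"dy": 0,"dz": 50,"ax": 0,"ay": 0,"az": 0,"claw": -1},{"dx": 0,"dy": 0,"dz": 97,"ax": 0,"ay": 0,"az": 0,"claw": -1},{"dx": 0,"dy": 0,"dz": 125,"ax": 0,"ay": 0,"az": 0,"claw": -1},{"dx": 0,"dy": 0,"dz": 150,"ax": 0,"ay": 0,"az": 0,"claw": -1},{"dx": 0,"dy": 0,"dz": 171.5,"ax": 0,"ay": 0,"az": 0,"claw": -1},{"dx": 0,"dy": 0,"dz": 171.5,"ax": 0,"ay": 0,"az": 0,"claw": -1},{"dx": 0,"dy": 0,"dz": 171.5,"ax": 0,"ay": 0,"az": 0,"claw": -1}]}}

```text
time: 7.28
tcp_pos: [425.0, -46.6, 68.8]
eef_rot: [[0.318, 0.866, 0.385], [0.557, -0.499, 0.664], [0.767, 0.003, -0.642]]
wrist_force: [0.0, -0.7, 0.9]
gripper_width: 88.0
grasp_force: 0.0
```

Request:
{"name": "arm_command", "arguments": {"plan": [{"dx": 0,"dy": 0,"dz": 0,"ax": 0,"ay": 0,"az": 0,"claw": 1},{"dx": 0,"dy": 0,"dz": 0,"ax": 0,"ay": 0,"az": 0,"claw": 1},{"dx": 0,"dy": 0,"dz": 0,"ax": 0,"ay": 0,"az": 0,"claw": 1},{"dx": 0,"dy": 0,"dz": 0,"ax": 0,"ay": 0,"az": 0,"claw": 1},{"dx": 0,"dy": 0,"dz": 0,"ax": 0,"ay": 0,"az": 0,"claw": 1},{"dx": 0,"dy": 0,"dz": 0,"ax": 0,"ay": 0,"az": 0,"claw": 1}], "grip_force": 35}}

```text
time: 8.02
tcp_pos: [424.5, -46.5, 68.2]
eef_rot: [[0.32, 0.865, 0.385], [0.555, -0.501, 0.664], [0.768, 0.001, -0.64]]
wrist_force: [-2.0, -0.8, 1.1]
gripper_width: 43.3
grasp_force: 34.9
```

```bash
python3 - <<'E'
from h import *
st();w=r.get_image("wrist");cv2.imwrite("pics/w4.png",w["color"])
s=r.state();print(s["eef_rot"].round(3).tolist())
rows(s["tcp_pos"]+(0,0,140),s["eef_rot"])
E
```

```text
t 8.0 q [-54.7  38.3 124.7  54.8  58.7 -72. ] tcp [424.5 -46.5  68.2] grasp [425.7 -44.6  66.2] F [-2.  -0.8  1.1] w 43.3 f 34.9
[[0.32, 0.865, 0.385], [0.555, -0.501, 0.664], [0.768, 0.001, -0.641]]
d [ 1.075e+02  1.000e-01 -9.270e+01] w [0. 0. 0.] rows>=2.4
```

Request:
{"name": "arm_command", "arguments": {"plan": [{"dx": 27,"dy": 0,"dz": -23,"ax": 0,"ay": 0,"az": 0,"claw": 1},{"dx": 60,"dy": 0,"dz": -51,"ax": 0,"ay": 0,"az": 0,"claw": 1},{"dx": 107,"dy": 0,"dz": -92,"ax": 0,"ay": 0,"az": 0,"claw": 1},{"dx": 140,"dy": 0,"dz": -121,"ax": 0,"ay": 0,"az": 0,"claw": 1},{"dx": 140,"dy": 0,"dz": -121,"ax": 0,"ay": 0,"az": 0,"claw": 1}]}}

```text
time: 8.7
tcp_pos: [423.6, -50.5, 254.8]
eef_rot: [[0.317, 0.865, 0.388], [0.56, -0.501, 0.66], [0.766, 0.008, -0.643]]
wrist_force: [-0.1, -0.5, -2.9]
gripper_width: 43.7
grasp_force: 34.9
```

```bash
cat >> h.py <<'E'
C=np.array([644.1,-25.9]);cy=9.05
def slot(y,z,off=6,be=40,dx=0):
    c,s=np.cos(np.radians(cy)),np.sin(np.radians(cy));R=tool(cy,be,-1)
    P=np.array([C[0]-s*y+c*dx,C[1]+c*y+s*dx,z]);return P-off*R[:,2],R
E
python3 - <<'E'
from h import *
st();s=r.state()
rows(*slot(-120,180))
R0=s["eef_rot"];_,R1=slot(-120,180)
w=Ro.from_matrix(R0.T@R1).as_rotvec();print(np.degrees(np.linalg.norm(w)))
# tube axis along way for both directions
a=R0.T@[0,0,1]
for k in np.linspace(0,1,6): 
  R=R0@Ro.from_rotvec(w*k).as_matrix();print((R@a).round(2),R[:,2].round(2))
E
```

```text
t 8.7 q [-55.2  14.2 117.6  45.1  79.  -47. ] tcp [423.6 -50.5 254.8] grasp [424.8 -48.5 252.9] F [-0.1 -0.5 -2.9] w 43.7 f 34.9
d [-31.  249.2  71.8] w [ 0.212 -0.797 -2.38 ] rows>=13.7
144.32325519278405
[-0.  0.  1.] [ 0.39  0.66 -0.64]
[-0.25  0.26  0.93] [ 0.33  0.56 -0.76]
[-0.55  0.39  0.74] [ 0.33  0.42 -0.84]
[-0.8   0.35  0.48] [ 0.4   0.28 -0.88]
[-0.97  0.15  0.21] [ 0.51  0.16 -0.85]
[-0.99 -0.15  0.  ] [ 0.63  0.1  -0.77]
```

Request:
{"name": "arm_command", "arguments": {"plan": [{"dx": -31,"dy": 249,"dz": 72,"ax": 0.212,"ay": -0.797,"az": -2.38,"claw": 1},{"dx": -31,"dy": 249,"dz": 72,"ax": 0.212,"ay": -0.797,"az": -2.38,"claw": 1},{"dx": -31,"dy": 249,"dz": 72,"ax": 0.212,"ay": -0.797,"az": -2.38,"claw": 1},{"dx": -31,"dy": 249,"dz": 72,"ax": 0.212,"ay": -0.797,"az": -2.38,"claw": 1},{"dx": -31,"dy": 249,"dz": 72,"ax": 0.212,"ay": -0.797,"az": -2.38,"claw": 1},{"dx": -31,"dy": 249,"dz": 72,"ax": 0.212,"ay": -0.797,"az": -2.38,"claw": 1},{"dx": -31,"dy": 249,"dz": 72,"ax": 0.212,"ay": -0.797,"az": -2.38,"claw": 1},{"dx": -31,"dy": 249,"dz": 72,"ax": 0.212,"ay": -0.797,"az": -2.38,"claw": 1},{"dx": -31,"dy": 249,"dz": 72,"ax": 0.212,"ay": -0.797,"az": -2.38,"claw": 1},{"dx": -31,"dy": 249,"dz": 72,"ax": 0.212,"ay": -0.797,"az": -2.38,"claw": 1},{"dx": -31,"dy": 249,"dz": 72,"ax": 0.212,"ay": -0.797,"az": -2.38,"claw": 1},{"dx": -31,"dy": 249,"dz": 72,"ax": 0.212,"ay": -0.797,"az": -2.38,"claw": 1}]}}

```text
time: 10.2
tcp_pos: [654.5, -142.7, 180.4]
eef_rot: [[-0.829, 0.031, 0.559], [0.124, 0.984, 0.13], [-0.546, 0.177, -0.819]]
wrist_force: [0.6, 0.6, -1.9]
gripper_width: 43.4
grasp_force: 34.9
```

```bash
python3 - <<'E'
from h import *
st()
rows(*slot(-120,180))
E
```

```text
t 10.2 q [ -30.7   21.3  107.9   46.8   33.  -151.9] tcp [ 654.5 -142.7  180.4] grasp [ 656.2 -142.3  177.9] F [ 0.6  0.6 -1.9] w 43.4 f 34.9
d [-6.2 -1.4 -4.1] w [ 0.029 -0.093 -0.258] rows>=1.5
```

Request:
{"name": "arm_command", "arguments": {"plan": [{"dx": -6,"dy": -1.5,"dz": -4,"ax": 0.029,"ay": -0.093,"az": -0.258,"claw": 1},{"dx": -6,"dy": -1.5,"dz": -4,"ax": 0.029,"ay": -0.093,"az": -0.258,"claw": 1},{"dx": -6,"dy": -1.5,"dz": -4,"ax": 0.029,"ay": -0.093,"az": -0.258,"claw": 1},{"dx": -6,"dy": -1.5,"dz": -4,"ax": 0.029,"ay": -0.093,"az": -0.258,"claw": 1}]}}

```text
time: 10.7
tcp_pos: [664.4, -142.9, 198.7]
eef_rot: [[-0.773, -0.145, 0.617], [-0.111, 0.989, 0.094], [-0.624, 0.004, -0.781]]
wrist_force: [-0.7, -0.4, -2.2]
gripper_width: 43.8
grasp_force: 34.9
```

```bash
python3 - <<'E'
from h import *
st()
rows(*slot(-120,180));rows(*slot(-120,63))
w=r.get_image("wrist");s=r.get_image("side")
cv2.imwrite("pics/w5.png",np.hstack([w["color"][:,:390],cv2.resize(s["color"][150:342,200:395],None,fx=2,fy=2)]))
cv2.imwrite("pics/t5.png",r.get_image("top")["color"])
# check V notch positions: project plate mid positions
E
```

```text
t 10.7 q [ -30.1   19.9  109.5   52.9   29.3 -170.7] tcp [ 664.4 -142.9  198.7] grasp [ 666.2 -142.6  196.4] F [-0.7 -0.4 -2.2] w 43.8 f 34.9
d [13.1 -1.5  4.6] w [-0.004 -0.024 -0.012] rows>=0.2
d [86.1 -2.  96. ] w [-0.004 -0.024 -0.012] rows>=2.2
```

View pics/w5.png

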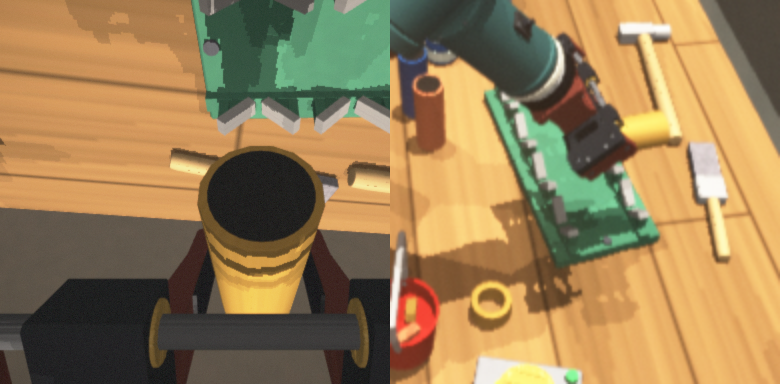

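J6 reached its limit at this end slot. The picture shows the brass tube held level and pointing along the cradle, so I'll use the -40 notch instead.

```bash
python3 - <<'E'
from h import *
rows(*slot(-40,180))
E
```

```text
d [15.  79.   4.7] w [-0.005 -0.023 -0.012] rows>=1.3
```

Request:
{"name": "arm_command", "arguments": {"plan": [{"dx": 15,"dy": 79,"dz": 5,"ax": -0.005,"ay": -0.023,"az": -0.012,"claw": 1},{"dx": 15,"dy": 79,"dz": 5,"ax": -0.005,"ay": -0.023,"az": -0.012,"claw": 1},{"dx": 15,"dy": 79,"dz": 5,"ax": -0.005,"ay": -0.023,"az": -0.012,"claw": 1},{"dx": 15,"dy": 79,"dz": 5,"ax": -0.005,"ay": -0.023,"az": -0.012,"claw": 1},{"dx": 15,"dy": 79,"dz": 5,"ax": -0.005,"ay": -0.023,"az": -0.012,"claw": 1}]}}

```text
time: 11.48
tcp_pos: [649.5, -65.7, 195.1]
eef_rot: [[-0.765, -0.151, 0.626], [-0.118, 0.989, 0.094], [-0.633, -0.002, -0.774]]
wrist_force: [0.3, 0.1, -2.2]
gripper_width: 43.2
grasp_force: 34.9
```

```bash
python3 - <<'E'
from h import *
from meas import comps
np.set_printoptions(suppress=True,precision=1)
st()
rows(*slot(-40,180));rows(*slot(-40,62))
# V plates from clean first top image, tops ~ z 56, in cradle frame
t=r.get_image("top");t["color"]=cv2.imread("pics/top0.png")
c,s=np.cos(np.radians(cy)),np.sin(np.radians(cy))
for a,k in comps(t,(205,120,325,192),lambda h,s_,v:(s_<70)&(v>70))[:16]:
    P=np.array([onz(t,p,48)[:2] for p in k])-C; Q=P@np.array([[c,-s],[s,c]]); print(a,Q.min(0),Q.max(0))
E
```

```text
t 11.6 q [ -22.3   17.7  114.7   57.8   22.6 -170.7] tcp [649.1 -65.3 194.9] grasp [651.  -65.1 192.6] F [ 0.3  0.1 -2.4] w 43.7 f 34.9
d [ 8.6 -0.3  3.3] w [-0. -0. -0.] rows>=0.2
d [83.3 -0.1 94.7] w [-0. -0. -0.] rows>=2.1
1568.8125 [ -77.1 -161.8] [ 71.4 164.2]
139.3125 [-58.5  84.5] [-36.9 156.7]
136.90625 [-58.2 -75.7] [-37.4  -3.8]
68.625 [-58.6   4.6] [-37.5  39.7]
68.34375 [-58.2  40.6] [-37.   76.2]
61.75 [ -57.9 -116. ] [-37.3 -84. ]
```

```bash
sed -i 's/R=tool(cy,be,-1)/R=tool(cy+180,be,-1)/' h.py; python3 - <<'E'
from h import *
M=tool(100,0,1)
rows((620,-60,240),M)
s=r.state();R0=s["eef_rot"];_,R1=slot(-40,62)
w2=Ro.from_matrix(M.T@R1).as_rotvec();print(w2)
w=Ro.from_matrix(R0.T@M).as_rotvec()
for k in (0,.5,1): R=R0@Ro.from_rotvec(w*k).as_matrix();print(R.round(2).tolist())
E
```

```text
d [ -8.9   9.4 -55. ] w [0.528 0.541 1.482] rows>=9.1
[ 0.55199543 -0.54291805  1.51659499]
[[-0.77, -0.15, 0.63], [-0.12, 0.99, 0.09], [-0.63, -0.0, -0.77]]
[[-0.74, 0.58, 0.35], [0.59, 0.8, -0.09], [-0.33, 0.14, -0.93]]
[[-0.17, 0.98, 0.0], [0.98, 0.17, -0.0], [-0.0, -0.0, -1.0]]
```

Request:
{"name": "arm_command", "arguments": {"plan": [{"dx": -9,"dy": 9,"dz": -55,"ax": 0.528,"ay": 0.541,"az": 1.48,"claw": 1},{"dx": -9,"dy": 9,"dz": -55,"ax": 0.528,"ay": 0.541,"az": 1.48,"claw": 1},{"dx": -9,"dy": 9,"dz": -55,"ax": 0.528,"ay": 0.541,"az": 1.48,"claw": 1},{"dx": -9,"dy": 9,"dz": -55,"ax": 0.528,"ay": 0.541,"az": 1.48,"claw": 1},{"dx": -9,"dy": 9,"dz": -55,"ax": 0.528,"ay": 0.541,"az": 1.48,"claw": 1},{"dx": -9,"dy": 9,"dz": -55,"ax": 0.528,"ay": 0.541,"az": 1.48,"claw": 1},{"dx": -9,"dy": 9,"dz": -55,"ax": 0.528,"ay": 0.541,"az": 1.48,"claw": 1},{"dx": -9,"dy": 9,"dz": -55,"ax": 0.528,"ay": 0.541,"az": 1.48,"claw": 1},{"dx": -9,"dy": 9,"dz": -55,"ax": 0.528,"ay": 0.541,"az": 1.48,"claw": 1},{"dx": -9,"dy": 9,"dz": -55,"ax": 0.528,"ay": 0.541,"az": 1.48,"claw": 1},{"dx": -9,"dy": 9,"dz": -55,"ax": 0.528,"ay": 0.541,"az": 1.48,"claw": 1}]}}

```text
time: 13.0
tcp_pos: [620.0, -59.4, 243.1]
eef_rot: [[-0.191, 0.982, 0.006], [0.982, 0.191, -0.005], [-0.006, 0.005, -1.0]]
wrist_force: [-0.4, 0.8, -2.8]
gripper_width: 43.3
grasp_force: 34.9
```

```bash
python3 - <<'E'
from h import *
st();rows(*slot(-120,180))
E
```

```text
t 13.0 q [-11.7  22.3  84.   -0.2  73.3 -22.7] tcp [620.  -59.4 243.1] grasp [620.  -59.4 240.1] F [-0.4  0.8 -2.8] w 43.3 f 34.9
d [-91.5  31.5  56.9] w [ 0.566 -0.539  1.53 ] rows>=9.4
```

Request:
{"name": "arm_command", "arguments": {"plan": [{"dx": -91,"dy": 31,"dz": 57,"ax": 0.566,"ay": -0.539,"az": 1.53,"claw": 1},{"dx": -91,"dy": 31,"dz": 57,"ax": 0.566,"ay": -0.539,"az": 1.53,"claw": 1},{"dx": -91,"dy": 31,"dz": 57,"ax": 0.566,"ay": -0.539,"az": 1.53,"claw": 1},{"dx": -91,"dy": 31,"dz": 57,"ax": 0.566,"ay": -0.539,"az": 1.53,"claw": 1},{"dx": -91,"dy": 31,"dz": 57,"ax": 0.566,"ay": -0.539,"az": 1.53,"claw": 1},{"dx": -91,"dy": 31,"dz": 57,"ax": 0.566,"ay": -0.539,"az": 1.53,"claw": 1},{"dx": -91,"dy": 31,"dz": 57,"ax": 0.566,"ay": -0.539,"az": 1.53,"claw": 1},{"dx": -91,"dy": 31,"dz": 57,"ax": 0.566,"ay": -0.539,"az": 1.53,"claw": 1},{"dx": -91,"dy": 31,"dz": 57,"ax": 0.566,"ay": -0.539,"az": 1.53,"claw": 1},{"dx": -91,"dy": 31,"dz": 57,"ax": 0.566,"ay": -0.539,"az": 1.53,"claw": 1},{"dx": -91,"dy": 31,"dz": 57,"ax": 0.566,"ay": -0.539,"az": 1.53,"claw": 1},{"dx": -91,"dy": 31,"dz": 57,"ax": 0.566,"ay": -0.539,"az": 1.53,"claw": 1}]}}

```text
time: 14.5
tcp_pos: [668.5, -142.8, 187.4]
eef_rot: [[0.758, 0.165, -0.631], [0.126, -0.986, -0.106], [-0.64, 0.001, -0.768]]
wrist_force: [0.7, -0.0, -2.5]
gripper_width: 43.4
grasp_force: 34.9
```

```bash
python3 - <<'E'
from h import *
st();rows(*slot(-120,180));rows(*slot(-120,75));rows(*slot(-120,61.5))
s=r.get_image("side");cv2.imwrite("pics/s6.png",cv2.resize(s["color"][120:342,180:395],None,fx=2.5,fy=2.5))
E
```

```text
t 14.5 q [-11.   52.7  45.6 -14.9 118.8  66.7] tcp [ 668.5 -142.8  187.4] grasp [ 666.6 -143.1  185.1] F [ 0.7 -0.  -2.5] w 43.4 f 34.9
d [0.4 0.7 0.3] w [ 0.006 -0.003  0.005] rows>=0.0
d [67.6  0.6 81. ] w [ 0.006 -0.003  0.005] rows>=1.8
d [76.3  0.6 91.4] w [ 0.006 -0.003  0.005] rows>=2.0
```

View pics/s6.png

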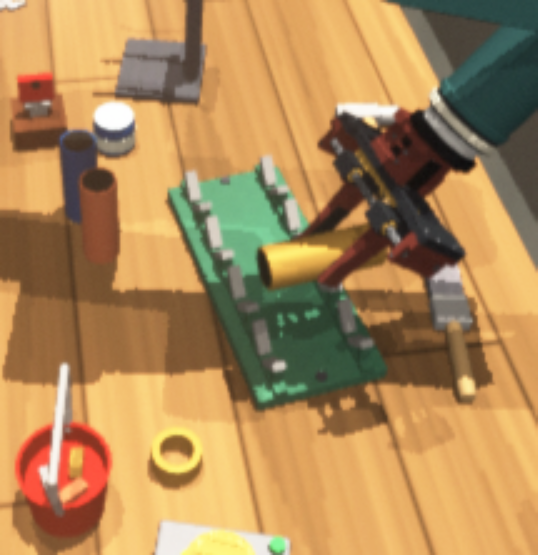

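The tube is held level above the -120 notch. Lowering it now.

Request:
{"name": "arm_command", "arguments": {"plan": [{"dx": 34,"dy": 0.5,"dz": 40,"ax": 0,"ay": 0,"az": 0,"claw": 1},{"dx": 55,"dy": 0.5,"dz": 66,"ax": 0,"ay": 0,"az": 0,"claw": 1},{"dx": 68,"dy": 0.5,"dz": 81,"ax": 0,"ay": 0,"az": 0,"claw": 1},{"dx": 74,"dy": 0.5,"dz": 88,"ax": 0,"ay": 0,"az": 0,"claw": 1},{"dx": 77,"dy": 0.5,"dz": 92,"ax": 0,"ay": 0,"az": 0,"claw": 1},{"dx": 77,"dy": 0.5,"dz": 92,"ax": 0,"ay": 0,"az": 0,"claw": 1},{"dx": 77,"dy": 0.5,"dz": 92,"ax": 0,"ay": 0,"az": 0,"claw": 1}]}}

```text
time: 15.42
tcp_pos: [668.8, -143.4, 68.5]
eef_rot: [[0.757, 0.163, -0.632], [0.124, -0.987, -0.106], [-0.641, 0.002, -0.768]]
wrist_force: [-2.6, 2.9, 4.9]
gripper_width: 43.5
grasp_force: 34.9
```

```bash
python3 - <<'E'
from h import *
st();rows(*slot(-120,60))
E
```

```text
t 15.4 q [-11.1  58.6  49.4 -13.8 109.5  69.4] tcp [ 668.8 -143.4   68.5] grasp [ 666.9 -143.7   66.2] F [-2.6  2.9  4.9] w 43.5 f 34.9
d [1.  0.  1.3] w [ 0.005 -0.002  0.003] rows>=0.0
```

Request:
{"name": "arm_command", "arguments": {"plan": [{"dx": 0,"dy": 0,"dz": 0,"ax": 0,"ay": 0,"az": 0,"claw": -0.45},{"dx": 0,"dy": 0,"dz": 0,"ax": 0,"ay": 0,"az": 0,"claw": -0.45},{"dx": 0,"dy": 0,"dz": 0,"ax": 0,"ay": 0,"az": 0,"claw": -0.45},{"dx": 0,"dy": 0,"dz": -20,"ax": 0,"ay": 0,"az": 0,"claw": -0.45},{"dx": 0,"dy": 0,"dz": -60,"ax": 0,"ay": 0,"az": 0,"claw": -0.45},{"dx": 0,"dy": 0,"dz": -110,"ax": 0,"ay": 0,"az": 0,"claw": -1},{"dx": 0,"dy": 0,"dz": -160,"ax": 0,"ay": 0,"az": 0,"claw": -1},{"dx": 0,"dy": 0,"dz": -160,"ax": 0,"ay": 0,"az": 0,"claw": -1}]}}

```text
time: 16.42
tcp_pos: [773.0, -126.5, 192.6]
eef_rot: [[0.763, 0.163, -0.625], [0.123, -0.987, -0.107], [-0.635, 0.005, -0.773]]
wrist_force: [-0.1, -0.8, 1.0]
gripper_width: 87.3
grasp_force: 0.0
```

```bash
python3 - <<'E'
from h import *
st();rows((560,-90,290),tool(90,0,1))
M=tool(90,0,1);R=tool(60,50,1);print(Ro.from_matrix(M.T@R).as_rotvec())
w=r.get_image("wrist");cv2.imwrite("pics/w7.png",w["color"])
E
```

```text
t 16.4 q [ -9.   65.2  17.1 -16.6 134.4  64. ] tcp [ 773.  -126.5  192.6] grasp [ 771.1 -126.9  190.3] F [-0.1 -0.8  1. ] w 87.3 f 0.0
d [-221.7  -70.3   51.7] w [-0.478  0.572 -1.349] rows>=8.4
[-0.22832562  0.8521228   0.48964586]
```

View pics/w7.png

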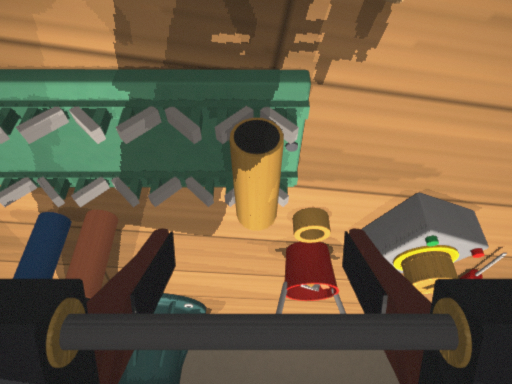

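The brass tube lies in the end notch (wrist view, rim at (258,137)). Copper is next.

Request:
{"name": "arm_command", "arguments": {"plan": [{"dx": -222,"dy": -70,"dz": 52,"ax": -0.478,"ay": 0.572,"az": -1.35,"claw": -1},{"dx": -222,"dy": -70,"dz": 52,"ax": -0.478,"ay": 0.572,"az": -1.35,"claw": -1},{"dx": -222,"dy": -70,"dz": 52,"ax": -0.478,"ay": 0.572,"az": -1.35,"claw": -1},{"dx": -222,"dy": -70,"dz": 52,"ax": -0.478,"ay": 0.572,"az": -1.35,"claw": -1},{"dx": -222,"dy": -70,"dz": 52,"ax": -0.478,"ay": 0.572,"az": -1.35,"claw": -1},{"dx": -222,"dy": -70,"dz": 52,"ax": -0.478,"ay": 0.572,"az": -1.35,"claw": -1},{"dx": -222,"dy": -70,"dz": 52,"ax": -0.478,"ay": 0.572,"az": -1.35,"claw": -1},{"dx": -222,"dy": -70,"dz": 52,"ax": -0.478,"ay": 0.572,"az": -1.35,"claw": -1},{"dx": -222,"dy": -70,"dz": 52,"ax": -0.478,"ay": 0.572,"az": -1.35,"claw": -1},{"dx": -222,"dy": -70,"dz": 52,"ax": -0.478,"ay": 0.572,"az": -1.35,"claw": -1}]}}

```text
time: 17.73
tcp_pos: [554.6, -90.9, 290.4]
eef_rot: [[0.003, 1.0, -0.013], [1.0, -0.003, 0.003], [0.003, -0.013, -1.0]]
wrist_force: [-0.4, -0.4, -0.7]
gripper_width: 87.8
grasp_force: 0.0
```

```bash
python3 - <<'E'
from h import *
st()
exec(open("tubes.py").read())
R=tool(60,50,1); rows(np.array([456,49,60])-180*R[:,2],R)
E
```

```text
t 17.7 q [-16.3  15.6  87.2  -0.   78.  -16.2] tcp [554.6 -90.9 290.4] grasp [554.5 -90.9 287.4] F [-0.4 -0.4 -0.7] w 87.8 f 0.0
95.625 210.7800750732422 226.09278869628906 5.774581432342529 [438.6 118.  120. ]
89.65625 236.32308959960938 219.76234436035156 5.716610908508301 [455.8  48.8 120. ]
35.6875 217.51388549804688 225.875 6.761294364929199 [439.2  99.7 120. ]
d [  17.5 -168.6  115.3] w [-0.2  0.9  0.5] rows>=5.5
```

Request:
{"name": "arm_command", "arguments": {"plan": [{"dx": 17,"dy": -169,"dz": 115,"ax": -0.2,"ay": 0.9,"az": 0.5,"claw": -1},{"dx": 17,"dy": -169,"dz": 115,"ax": -0.2,"ay": 0.9,"az": 0.5,"claw": -1},{"dx": 17,"dy": -169,"dz": 115,"ax": -0.2,"ay": 0.9,"az": 0.5,"claw": -1},{"dx": 17,"dy": -169,"dz": 115,"ax": -0.2,"ay": 0.9,"az": 0.5,"claw": -1},{"dx": 17,"dy": -169,"dz": 115,"ax": -0.2,"ay": 0.9,"az": 0.5,"claw": -1},{"dx": 17,"dy": -169,"dz": 115,"ax": -0.2,"ay": 0.9,"az": 0.5,"claw": -1},{"dx": 17,"dy": -169,"dz": 115,"ax": -0.2,"ay": 0.9,"az": 0.5,"claw": -1},{"dx": 17,"dy": -169,"dz": 115,"ax": -0.2,"ay": 0.9,"az": 0.5,"claw": -1}]}}

```text
time: 18.82
tcp_pos: [387.3, -73.2, 178.5]
eef_rot: [[0.339, 0.868, 0.362], [0.516, -0.494, 0.7], [0.786, -0.05, -0.616]]
wrist_force: [-0.0, 0.8, 0.0]
gripper_width: 87.3
grasp_force: 0.0
```

```bash
python3 - <<'E'
from h import *
st()
R=tool(60,50,1); m=np.array([455.8,48.9,61]);rows(m-6*R[:,2],R)
E
```

```text
t 18.8 q [-61.2  24.8 120.9  42.7  74.9 -57.3] tcp [387.3 -73.2 178.5] grasp [388.4 -71.1 176.7] F [-0.   0.8  0. ] w 87.3 f 0.0
d [ -5.8   4.8 173.6] w [-0.037 -0.034 -0.035] rows>=2.9
```

Request:
{"name": "arm_command", "arguments": {"plan": [{"dx": -3,"dy": 3,"dz": 40,"ax": -0.037,"ay": -0.034,"az": -0.035,"claw": -1},{"dx": -6,"dy": 5,"dz": 90,"ax": -0.037,"ay": -0.034,"az": -0.035,"claw": -1},{"dx": -6,"dy": 5,"dz": 125,"ax": -0.037,"ay": -0.034,"az": -0.035,"claw": -1},{"dx": -6,"dy": 5,"dz": 152,"ax": -0.037,"ay": -0.034,"az": -0.035,"claw": -1},{"dx": -6,"dy": 5,"dz": 173.5,"ax": -0.037,"ay": -0.034,"az": -0.035,"claw": -1},{"dx": -6,"dy": 5,"dz": 173.5,"ax": -0.037,"ay": -0.034,"az": -0.035,"claw": -1},{"dx": -6,"dy": 5,"dz": 173.5,"ax": -0.037,"ay": -0.034,"az": -0.035,"claw": -1}]}}

```text
time: 19.7
tcp_pos: [453.0, 42.4, 67.7]
eef_rot: [[0.319, 0.866, 0.384], [0.557, -0.5, 0.663], [0.766, 0.003, -0.642]]
wrist_force: [-0.1, 0.1, 0.0]
gripper_width: 87.5
grasp_force: 0.0
```

```bash
python3 - <<'E'
from h import *
st()
R=tool(60,50,1); m=np.array([455.8,48.9,61]);rows(m-6*R[:,2],R)
E
```

```text
t 19.7 q [-42.6  38.3 129.   68.   53.8 -74.8] tcp [453.   42.4  67.7] grasp [454.2  44.4  65.7] F [-0.1  0.1  0. ] w 87.5 f 0.0
d [-0.6 -0.8  0.6] w [ 0.001 -0.001  0.002] rows>=0.0
```

Request:
{"name": "arm_command", "arguments": {"plan": [{"dx": 0,"dy": 0,"dz": 0,"ax": 0,"ay": 0,"az": 0,"claw": 1},{"dx": 0,"dy": 0,"dz": 0,"ax": 0,"ay": 0,"az": 0,"claw": 1},{"dx": 0,"dy": 0,"dz": 0,"ax": 0,"ay": 0,"az": 0,"claw": 1},{"dx": 0,"dy": 0,"dz": 0,"ax": 0,"ay": 0,"az": 0,"claw": 1},{"dx": 0,"dy": 0,"dz": 0,"ax": 0,"ay": 0,"az": 0,"claw": 1},{"dx": 0,"dy": 0,"dz": 0,"ax": 0,"ay": 0,"az": 0,"claw": 1},{"dx": 27,"dy": 0,"dz": -23,"ax": 0,"ay": 0,"az": 0,"claw": 1},{"dx": 60,"dy": 0,"dz": -51,"ax": 0,"ay": 0,"az": 0,"claw": 1},{"dx": 107,"dy": 0,"dz": -92,"ax": 0,"ay": 0,"az": 0,"claw": 1},{"dx": 140,"dy": 0,"dz": -121,"ax": 0,"ay": 0,"az": 0,"claw": 1},{"dx": 140,"dy": 0,"dz": -121,"ax": 0,"ay": 0,"az": 0,"claw": 1}], "grip_force": 35}}

```text
time: 21.08
tcp_pos: [451.9, 39.2, 254.0]
eef_rot: [[0.317, 0.866, 0.388], [0.56, -0.501, 0.66], [0.766, 0.008, -0.643]]
wrist_force: [0.2, -0.4, -3.5]
gripper_width: 43.4
grasp_force: 35.0
```

```bash
python3 - <<'E'
from h import *
st()
rows((590,-50,260),tool(70,0,1))
E
```

```text
t 21.1 q [-43.1  11.9 121.5  52.   71.3 -42.1] tcp [451.9  39.2 254. ] grasp [453.   41.2 252.1] F [ 0.2 -0.4 -3.5] w 43.4 f 35.0
d [  0.8 164.3 -11.1] w [ 0.084 -0.869 -0.161] rows>=4.8
```

Request:
{"name": "arm_command", "arguments": {"plan": [{"dx": 1,"dy": 164,"dz": -11,"ax": 0.084,"ay": -0.869,"az": -0.161,"claw": 1},{"dx": 1,"dy": 164,"dz": -11,"ax": 0.084,"ay": -0.869,"az": -0.161,"claw": 1},{"dx": 1,"dy": 164,"dz": -11,"ax": 0.084,"ay": -0.869,"az": -0.161,"claw": 1},{"dx": 1,"dy": 164,"dz": -11,"ax": 0.084,"ay": -0.869,"az": -0.161,"claw": 1},{"dx": 1,"dy": 164,"dz": -11,"ax": 0.084,"ay": -0.869,"az": -0.161,"claw": 1},{"dx": 1,"dy": 164,"dz": -11,"ax": 0.084,"ay": -0.869,"az": -0.161,"claw": 1},{"dx": 1,"dy": 164,"dz": -11,"ax": 0.084,"ay": -0.869,"az": -0.161,"claw": 1}]}}

```text
time: 21.95
tcp_pos: [588.0, -48.7, 257.9]
eef_rot: [[0.342, 0.94, -0.008], [0.94, -0.342, 0.008], [0.005, -0.011, -1.0]]
wrist_force: [0.6, 0.4, -2.4]
gripper_width: 43.3
grasp_force: 35.0
```

```bash
python3 - <<'E'
from h import *
st()
rows(*slot(-40,160))
E
```

```text
t 21.9 q [-11.7  19.3  86.4   0.4  74.8   8.2] tcp [588.  -48.7 257.9] grasp [587.9 -48.7 254.9] F [ 0.6  0.4 -2.4] w 43.3 f 35.0
d [ 8.  70.4 90.3] w [ 0.359 -0.629  1.023] rows>=6.8
```

Request:
{"name": "arm_command", "arguments": {"plan": [{"dx": 8,"dy": 70,"dz": 90,"ax": 0.359,"ay": -0.629,"az": 1.023,"claw": 1},{"dx": 8,"dy": 70,"dz": 90,"ax": 0.359,"ay": -0.629,"az": 1.023,"claw": 1},{"dx": 8,"dy": 70,"dz": 90,"ax": 0.359,"ay": -0.629,"az": 1.023,"claw": 1},{"dx": 8,"dy": 70,"dz": 90,"ax": 0.359,"ay": -0.629,"az": 1.023,"claw": 1},{"dx": 8,"dy": 70,"dz": 90,"ax": 0.359,"ay": -0.629,"az": 1.023,"claw": 1},{"dx": 8,"dy": 70,"dz": 90,"ax": 0.359,"ay": -0.629,"az": 1.023,"claw": 1},{"dx": 8,"dy": 70,"dz": 90,"ax": 0.359,"ay": -0.629,"az": 1.023,"claw": 1},{"dx": 8,"dy": 70,"dz": 90,"ax": 0.359,"ay": -0.629,"az": 1.023,"claw": 1},{"dx": 8,"dy": 70,"dz": 90,"ax": 0.359,"ay": -0.629,"az": 1.023,"claw": 1}]}}

```text
time: 23.08
tcp_pos: [656.9, -66.1, 169.3]
eef_rot: [[0.759, 0.157, -0.632], [0.12, -0.988, -0.102], [-0.64, 0.001, -0.768]]
wrist_force: [-0.3, -0.4, -2.7]
gripper_width: 43.6
grasp_force: 35.0
```

```bash
python3 - <<'E'
from h import *
st()
rows(*slot(-40,160));rows(*slot(-40,90));rows(*slot(-40,60))
E
```

```text
t 23.1 q [ -6.4  51.8  50.  -11.  116.5  73.1] tcp [656.9 -66.1 169.3] grasp [655.  -66.4 167. ] F [-0.3 -0.4 -2.7] w 43.6 f 35.0
d [ 1.1 -1.7  2.2] w [ 0.001 -0.004 -0.001] rows>=0.0
d [45.9 -1.8 55.9] w [ 0.001 -0.004 -0.001] rows>=1.2
d [65.1 -1.8 79. ] w [ 0.001 -0.004 -0.001] rows>=1.7
```

Request:
{"name": "arm_command", "arguments": {"plan": [{"dx": 30,"dy": -1.7,"dz": 36,"ax": 0,"ay": 0,"az": 0,"claw": 1},{"dx": 46,"dy": -1.8,"dz": 56,"ax": 0,"ay": 0,"az": 0,"claw": 1},{"dx": 58,"dy": -1.8,"dz": 70,"ax": 0,"ay": 0,"az": 0,"claw": 1},{"dx": 64,"dy": -1.8,"dz": 78,"ax": 0,"ay": 0,"az": 0,"claw": 1},{"dx": 64,"dy": -1.8,"dz": 78,"ax": 0,"ay": 0,"az": 0,"claw": 1},{"dx": 64,"dy": -1.8,"dz": 78,"ax": 0,"ay": 0,"az": 0,"claw": 1}]}}

```text
time: 23.82
tcp_pos: [656.8, -63.8, 69.4]
eef_rot: [[0.76, 0.157, -0.631], [0.118, -0.988, -0.104], [-0.64, 0.004, -0.769]]
wrist_force: [0.6, -0.9, -3.3]
gripper_width: 43.3
grasp_force: 35.0
```

Request:
{"name": "arm_command", "arguments": {"plan": [{"dx": 0,"dy": 0,"dz": 0,"ax": 0,"ay": 0,"az": 0,"claw": -0.4},{"dx": 0,"dy": 0,"dz": 0,"ax": 0,"ay": 0,"az": 0,"claw": -0.4},{"dx": 0,"dy": 0,"dz": 0,"ax": 0,"ay": 0,"az": 0,"claw": -0.4},{"dx": 0,"dy": 0,"dz": -20,"ax": 0,"ay": 0,"az": 0,"claw": -0.4},{"dx": 0,"dy": 0,"dz": -60,"ax": 0,"ay": 0,"az": 0,"claw": -0.4},{"dx": 0,"dy": 0,"dz": -110,"ax": 0,"ay": 0,"az": 0,"claw": -0.4},{"dx": 0,"dy": 0,"dz": -160,"ax": 0,"ay": 0,"az": 0,"claw": -1},{"dx": 0,"dy": 0,"dz": -160,"ax": 0,"ay": 0,"az": 0,"claw": -1}]}}

```text
time: 24.82
tcp_pos: [760.3, -46.9, 194.9]
eef_rot: [[0.764, 0.157, -0.626], [0.118, -0.988, -0.104], [-0.634, 0.006, -0.773]]
wrist_force: [-1.0, -0.2, -0.5]
gripper_width: 78.2
grasp_force: 0.0
```

```bash
python3 - <<'E'
from h import *
st();rows((540,-40,290),tool(75,0,1))
w=r.get_image("wrist");cv2.imwrite("pics/w8.png",w["color"])
E
```

```text
t 24.8 q [ -4.6  62.4  23.  -12.  132.5  71.4] tcp [760.3 -46.9 194.9] grasp [758.5 -47.2 192.6] F [-1.  -0.2 -0.5] w 78.2 f 0.0
d [-229.8  -40.9   61.3] w [-0.39   0.612 -1.106] rows>=7.2
```

View pics/w8.png

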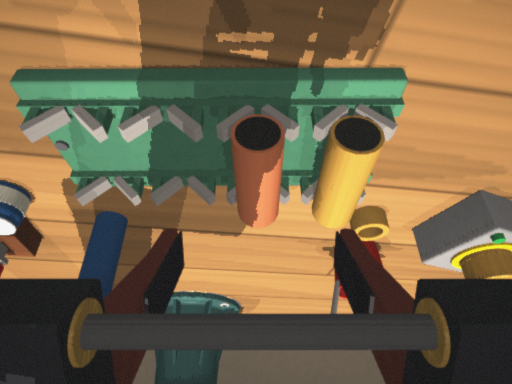

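Copper (257,130) and brass (356,132) lie side by side in their notches. Blue is next.

Request:
{"name": "arm_command", "arguments": {"plan": [{"dx": -230,"dy": -41,"dz": 61,"ax": -0.39,"ay": 0.612,"az": -1.106,"claw": -1},{"dx": -230,"dy": -41,"dz": 61,"ax": -0.39,"ay": 0.612,"az": -1.106,"claw": -1},{"dx": -230,"dy": -41,"dz": 61,"ax": -0.39,"ay": 0.612,"az": -1.106,"claw": -1},{"dx": -230,"dy": -41,"dz": 61,"ax": -0.39,"ay": 0.612,"az": -1.106,"claw": -1},{"dx": -230,"dy": -41,"dz": 61,"ax": -0.39,"ay": 0.612,"az": -1.106,"claw": -1},{"dx": -230,"dy": -41,"dz": 61,"ax": -0.39,"ay": 0.612,"az": -1.106,"claw": -1},{"dx": -230,"dy": -41,"dz": 61,"ax": -0.39,"ay": 0.612,"az": -1.106,"claw": -1},{"dx": -230,"dy": -41,"dz": 61,"ax": -0.39,"ay": 0.612,"az": -1.106,"claw": -1}]}}

```text
time: 25.88
tcp_pos: [534.3, -40.1, 290.6]
eef_rot: [[0.258, 0.966, -0.01], [0.966, -0.258, 0.003], [-0.0, -0.01, -1.0]]
wrist_force: [-0.5, -0.5, -0.2]
gripper_width: 87.8
grasp_force: 0.0
```

```bash
python3 - <<'E'
from h import *
st()
exec(open("tubes.py").read())
R=tool(60,50,1); rows(np.array([438.7,118,60])-180*R[:,2],R)
R=tool(45,50,1); rows(np.array([438.7,118,60])-180*R[:,2],R)
E
```

```text
t 25.9 q [-11.7  13.3  90.4   0.   76.9   3.2] tcp [534.3 -40.1 290.6] grasp [534.2 -40.1 287.6] F [-0.5 -0.5 -0.2] w 87.8 f 0.0
d [  -7.5 -168.8  114.9] w [-0.1  0.9  0.2] rows>=5.0
d [   6.5 -202.6  115.3] w [-0.2  0.9  0.5] rows>=5.5
```

```bash
python3 - <<'E'
from h import *
R=tool(80,50,1); rows(np.array([438.7,118,60])-170*R[:,2],R)
E
```

```text
d [  -4.  -120.9  120.8] w [ 0.028  0.873 -0.088] rows>=4.8
```

Request:
{"name": "arm_command", "arguments": {"plan": [{"dx": -4,"dy": -121,"dz": 121,"ax": 0.028,"ay": 0.873,"az": -0.088,"claw": -1},{"dx": -4,"dy": -121,"dz": 121,"ax": 0.028,"ay": 0.873,"az": -0.088,"claw": -1},{"dx": -4,"dy": -121,"dz": 121,"ax": 0.028,"ay": 0.873,"az": -0.088,"claw": -1},{"dx": -4,"dy": -121,"dz": 121,"ax": 0.028,"ay": 0.873,"az": -0.088,"claw": -1},{"dx": -4,"dy": -121,"dz": 121,"ax": 0.028,"ay": 0.873,"az": -0.088,"claw": -1},{"dx": -4,"dy": -121,"dz": 121,"ax": 0.028,"ay": 0.873,"az": -0.088,"claw": -1},{"dx": -4,"dy": -121,"dz": 121,"ax": 0.028,"ay": 0.873,"az": -0.088,"claw": -1},{"dx": -4,"dy": -121,"dz": 121,"ax": 0.028,"ay": 0.873,"az": -0.088,"claw": -1}]}}

```text
time: 26.98
tcp_pos: [418.8, -11.6, 172.6]
eef_rot: [[0.107, 0.985, 0.133], [0.636, -0.17, 0.753], [0.764, 0.004, -0.645]]
wrist_force: [-0.6, -0.1, -0.0]
gripper_width: 87.7
grasp_force: 0.0
```

```bash
python3 - <<'E'
from h import *
st()
R=tool(80,50,1); m=np.array([438.7,118,61]);rows(m-6*R[:,2],R)
w=r.get_image("wrist");print(proj(w,(438.7,118,120)))
g=cv2.cvtColor(w["color"],cv2.COLOR_BGR2HSV);m=cv2.inRange(g,(105,100,30),(125,255,255));m[:20]=0
n,l,s,c=cv2.connectedComponentsWithStats(m);i=1+s[1:,4].argmax();print(s[i],c[i])
E
```

```text
t 27.0 q [-45.7  26.8 114.2  39.5  77.3 -58.7] tcp [418.8 -11.6 172.6] grasp [419.2  -9.4 170.7] F [-0.6 -0.1 -0. ] w 87.7 f 0.0
d [ -0.8  -2.8 163.2] w [-0.     0.003  0.005] rows>=2.7
[255.45569732 135.15347203]
[ 228  101   77  127 3573] [258.66918556 170.95130143]
```

Request:
{"name": "arm_command", "arguments": {"plan": [{"dx": -1,"dy": -3,"dz": 50,"ax": 0,"ay": 0,"az": 0,"claw": -1},{"dx": -1,"dy": -3,"dz": 95,"ax": 0,"ay": 0,"az": 0,"claw": -1},{"dx": -1,"dy": -3,"dz": 125,"ax": 0,"ay": 0,"az": 0,"claw": -1},{"dx": -1,"dy": -3,"dz": 148,"ax": 0,"ay": 0,"az": 0,"claw": -1},{"dx": -1,"dy": -3,"dz": 163,"ax": 0,"ay": 0,"az": 0,"claw": -1},{"dx": -1,"dy": -3,"dz": 163,"ax": 0,"ay": 0,"az": 0,"claw": -1},{"dx": -1,"dy": -3,"dz": 163,"ax": 0,"ay": 0,"az": 0,"claw": -1}]}}

```text
time: 27.9
tcp_pos: [438.0, 109.8, 66.9]
eef_rot: [[0.107, 0.985, 0.134], [0.634, -0.172, 0.754], [0.766, 0.004, -0.643]]
wrist_force: [0.1, -0.9, -0.3]
gripper_width: 88.0
grasp_force: 0.0
```

Request:
{"name": "arm_command", "arguments": {"plan": [{"dx": 0,"dy": 0,"dz": 0,"ax": 0,"ay": 0,"az": 0,"claw": 1},{"dx": 0,"dy": 0,"dz": 0,"ax": 0,"ay": 0,"az": 0,"claw": 1},{"dx": 0,"dy": 0,"dz": 0,"ax": 0,"ay": 0,"az": 0,"claw": 1},{"dx": 0,"dy": 0,"dz": 0,"ax": 0,"ay": 0,"az": 0,"claw": 1},{"dx": 0,"dy": 0,"dz": 0,"ax": 0,"ay": 0,"az": 0,"claw": 1},{"dx": 0,"dy": 0,"dz": 0,"ax": 0,"ay": 0,"az": 0,"claw": 1},{"dx": 27,"dy": 0,"dz": -23,"ax": 0,"ay": 0,"az": 0,"claw": 1},{"dx": 60,"dy": 0,"dz": -51,"ax": 0,"ay": 0,"az": 0,"claw": 1},{"dx": 107,"dy": 0,"dz": -92,"ax": 0,"ay": 0,"az": 0,"claw": 1},{"dx": 140,"dy": 0,"dz": -121,"ax": 0,"ay": 0,"az": 0,"claw": 1},{"dx": 140,"dy": 0,"dz": -121,"ax": 0,"ay": 0,"az": 0,"claw": 1}], "grip_force": 35}}

```text
time: 29.28
tcp_pos: [437.6, 107.0, 253.3]
eef_rot: [[0.104, 0.985, 0.137], [0.637, -0.172, 0.752], [0.764, 0.009, -0.645]]
wrist_force: [0.8, 0.1, -3.4]
gripper_width: 43.2
grasp_force: 35.0
```

```bash
python3 - <<'E'
from h import *
st()
rows((580,20,260),tool(70,0,1))
E
```

```text
t 29.3 q [-32.2  15.5 115.7  46.5  77.8 -45.1] tcp [437.6 107.  253.3] grasp [438.  109.3 251.4] F [ 0.8  0.1 -3.4] w 43.2 f 35.0
d [-33.2 155.3 -52.2] w [-0.068 -0.868  0.169] rows>=4.8
```

Request:
{"name": "arm_command", "arguments": {"plan": [{"dx": -33,"dy": 155,"dz": -52,"ax": -0.068,"ay": -0.868,"az": 0.169,"claw": 1},{"dx": -33,"dy": 155,"dz": -52,"ax": -0.068,"ay": -0.868,"az": 0.169,"claw": 1},{"dx": -33,"dy": 155,"dz": -52,"ax": -0.068,"ay": -0.868,"az": 0.169,"claw": 1},{"dx": -33,"dy": 155,"dz": -52,"ax": -0.068,"ay": -0.868,"az": 0.169,"claw": 1},{"dx": -33,"dy": 155,"dz": -52,"ax": -0.068,"ay": -0.868,"az": 0.169,"claw": 1},{"dx": -33,"dy": 155,"dz": -52,"ax": -0.068,"ay": -0.868,"az": 0.169,"claw": 1},{"dx": -33,"dy": 155,"dz": -52,"ax": -0.068,"ay": -0.868,"az": 0.169,"claw": 1}]}}

```text
time: 30.15
tcp_pos: [577.7, 21.0, 258.1]
eef_rot: [[0.341, 0.94, -0.009], [0.94, -0.341, 0.007], [0.003, -0.011, -1.0]]
wrist_force: [0.3, -0.2, -1.8]
gripper_width: 43.5
grasp_force: 35.0
```

```bash
python3 - <<'E'
from h import *
st()
rows(*slot(40,160))
E
```

```text
t 30.1 q [-5.  18.3 87.9  0.4 74.3 14.9] tcp [577.7  21.  258.1] grasp [577.7  21.  255.1] F [ 0.3 -0.2 -1.8] w 43.5 f 35.0
d [16.  65.  90.6] w [ 0.36  -0.627  1.024] rows>=6.8
```

Request:
{"name": "arm_command", "arguments": {"plan": [{"dx": 16,"dy": 65,"dz": 90,"ax": 0.36,"ay": -0.627,"az": 1.024,"claw": 1},{"dx": 16,"dy": 65,"dz": 90,"ax": 0.36,"ay": -0.627,"az": 1.024,"claw": 1},{"dx": 16,"dy": 65,"dz": 90,"ax": 0.36,"ay": -0.627,"az": 1.024,"claw": 1},{"dx": 16,"dy": 65,"dz": 90,"ax": 0.36,"ay": -0.627,"az": 1.024,"claw": 1},{"dx": 16,"dy": 65,"dz": 90,"ax": 0.36,"ay": -0.627,"az": 1.024,"claw": 1},{"dx": 16,"dy": 65,"dz": 90,"ax": 0.36,"ay": -0.627,"az": 1.024,"claw": 1},{"dx": 16,"dy": 65,"dz": 90,"ax": 0.36,"ay": -0.627,"az": 1.024,"claw": 1},{"dx": 16,"dy": 65,"dz": 90,"ax": 0.36,"ay": -0.627,"az": 1.024,"claw": 1},{"dx": 16,"dy": 65,"dz": 90,"ax": 0.36,"ay": -0.627,"az": 1.024,"claw": 1}]}}

```text
time: 31.28
tcp_pos: [644.7, 13.0, 169.3]
eef_rot: [[0.759, 0.156, -0.632], [0.119, -0.988, -0.1], [-0.64, 0.001, -0.769]]
wrist_force: [0.1, 0.6, -1.8]
gripper_width: 43.6
grasp_force: 35.0
```

```bash
python3 - <<'E'
from h import *
st()
rows(*slot(40,90));rows(*slot(40,60))
E
```

```text
t 31.3 q [ -1.3  50.8  52.3  -7.3 116.   78.9] tcp [644.7  13.  169.3] grasp [642.8  12.7 167. ] F [ 0.1  0.6 -1.8] w 43.6 f 35.0
d [45.6 -1.7 56.2] w [-0.    -0.004 -0.001] rows>=1.2
d [64.8 -1.8 79.3] w [-0.    -0.004 -0.001] rows>=1.7
```

Request:
{"name": "arm_command", "arguments": {"plan": [{"dx": 30,"dy": -1.7,"dz": 36,"ax": 0,"ay": 0,"az": 0,"claw": 1},{"dx": 46,"dy": -1.8,"dz": 56,"ax": 0,"ay": 0,"az": 0,"claw": 1},{"dx": 58,"dy": -1.8,"dz": 70,"ax": 0,"ay": 0,"az": 0,"claw": 1},{"dx": 64,"dy": -1.8,"dz": 78,"ax": 0,"ay": 0,"az": 0,"claw": 1},{"dx": 64,"dy": -1.8,"dz": 78,"ax": 0,"ay": 0,"az": 0,"claw": 1},{"dx": 64,"dy": -1.8,"dz": 78,"ax": 0,"ay": 0,"az": 0,"claw": 1}]}}

```text
time: 32.02
tcp_pos: [644.4, 15.4, 69.4]
eef_rot: [[0.76, 0.156, -0.631], [0.118, -0.988, -0.102], [-0.639, 0.004, -0.769]]
wrist_force: [-0.3, -0.3, -2.4]
gripper_width: 43.3
grasp_force: 35.0
```

Request:
{"name": "arm_command", "arguments": {"plan": [{"dx": 0,"dy": 0,"dz": 0,"ax": 0,"ay": 0,"az": 0,"claw": -0.4},{"dx": 0,"dy": 0,"dz": 0,"ax": 0,"ay": 0,"az": 0,"claw": -0.4},{"dx": 0,"dy": 0,"dz": 0,"ax": 0,"ay": 0,"az": 0,"claw": -0.4},{"dx": 0,"dy": 0,"dz": -20,"ax": 0,"ay": 0,"az": 0,"claw": -0.4},{"dx": 0,"dy": 0,"dz": -60,"ax": 0,"ay": 0,"az": 0,"claw": -0.4},{"dx": 0,"dy": 0,"dz": -110,"ax": 0,"ay": 0,"az": 0,"claw": -0.4},{"dx": 0,"dy": 0,"dz": -160,"ax": 0,"ay": 0,"az": 0,"claw": -1},{"dx": 0,"dy": 0,"dz": -160,"ax": 0,"ay": 0,"az": 0,"claw": -1}]}}

```text
time: 33.02
tcp_pos: [748.0, 32.0, 194.9]
eef_rot: [[0.764, 0.156, -0.626], [0.117, -0.988, -0.102], [-0.634, 0.005, -0.773]]
wrist_force: [1.0, -0.1, 0.0]
gripper_width: 77.8
grasp_force: 0.0
```

```bash
python3 - <<'E'
from h import *
st();rows((540,-150,310),tool(75,0,1))
w=r.get_image("wrist")["color"];s=r.get_image("side")["color"];cv2.imwrite("pics/ws9.png",np.hstack([cv2.resize(w,None,fx=.75,fy=.75),cv2.resize(s[150:340,180:380],None,fx=1.515,fy=1.515)[:288]]))
t=r.get_image("top");cv2.imwrite("pics/t9.png",cv2.resize(t["color"][120:265,70:430],None,fx=2.2,fy=2.2,interpolation=cv2.INTER_CUBIC))
E
```

```text
t 33.0 q [ -0.   60.9  26.2  -7.9 131.5  78. ] tcp [748.   32.  194.9] grasp [746.1  31.7 192.6] F [ 1.  -0.1  0. ] w 77.8 f 0.0
d [-255.2  148.    57.4] w [-0.391  0.61  -1.107] rows>=7.2
```

View pics/ws9.png

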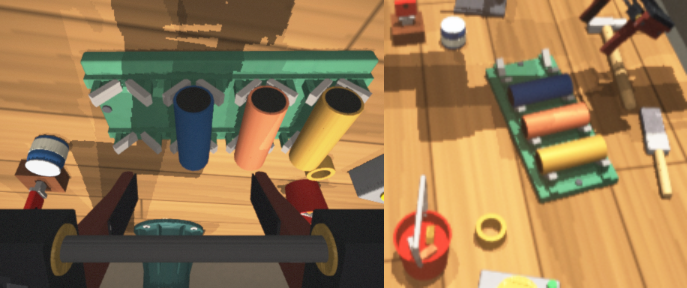

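All three tubes lie seated in their notches, blue, copper and brass side by side. Next I'll move the arm clear and measure the pail handle and hook.

Request:
{"name": "arm_command", "arguments": {"plan": [{"dx": -255,"dy": 148,"dz": 57,"ax": -0.391,"ay": 0.61,"az": -1.107,"claw": -1},{"dx": -255,"dy": 148,"dz": 57,"ax": -0.391,"ay": 0.61,"az": -1.107,"claw": -1},{"dx": -255,"dy": 148,"dz": 57,"ax": -0.391,"ay": 0.61,"az": -1.107,"claw": -1},{"dx": -255,"dy": 148,"dz": 57,"ax": -0.391,"ay": 0.61,"az": -1.107,"claw": -1},{"dx": -255,"dy": 148,"dz": 57,"ax": -0.391,"ay": 0.61,"az": -1.107,"claw": -1},{"dx": -255,"dy": 148,"dz": 57,"ax": -0.391,"ay": 0.61,"az": -1.107,"claw": -1},{"dx": -255,"dy": 148,"dz": 57,"ax": -0.391,"ay": 0.61,"az": -1.107,"claw": -1},{"dx": -255,"dy": 148,"dz": 57,"ax": -0.391,"ay": 0.61,"az": -1.107,"claw": -1},{"dx": -255,"dy": 148,"dz": 57,"ax": -0.391,"ay": 0.61,"az": -1.107,"claw": -1}]}}

```text
time: 34.3
tcp_pos: [537.4, -150.0, 310.7]
eef_rot: [[0.262, 0.965, -0.012], [0.965, -0.262, 0.0], [-0.003, -0.012, -1.0]]
wrist_force: [0.7, -0.2, -0.9]
gripper_width: 87.6
grasp_force: 0.0
```

```bash
python3 - <<'E'
from meas import *
st()
t0={**t,"color":cv2.imread("pics/top0.png")};s0={**s,"color":cv2.imread("pics/side0.png")}
# hook by hand picks
for n,a,b,z in(("A low",(87.3,182.3),(236,96),190),("B low",(115.9,189.5),(233,110),190),("A tip",(77,192),(227.5,88.2),222),("B tip",(106.2,199.5),(224.3,100.5),222),("A post",(88.4,154.5),(254.5,90.5),222),("B post",(117.5,162),(253.5,104),222)):
    print(n,onz(t0,a,z),onz(s0,b,z),*tri(t0,a,s0,b))
# pail bar now
for n,d,roi in(("t",t,(325,220,395,262)),("s",s,(185,255,230,335))):
    for a,c in comps(d,roi,lambda h,s_,v:(s_<60)&(v>120))[:3]: print(n,a,cv2.boxPoints(cv2.minAreaRect(c)).round(1).tolist())
print("hand",tri(t0,(337.3,240.9),s0,(205.5,267.5)),tri(t0,(383.2,248.2),s0,(201.5,322)))
print(np.abs(t["color"][220:262,325:395].astype(int)-t0["color"][220:262,325:395]).mean())
E
```

```text
t 34.4 q [-22.5  14.4  85.9  -0.3  80.3  -7.4] tcp [ 538.4 -149.8  310.8] grasp [ 538.4 -149.8  307.8] F [ 0.4 -0.2 -0.6] w 88.0 f 0.0
A low [550.8 424.7 190. ] [551.6 429.4 190. ] [550.6 422.6 194.2] [0.3]
B low [532.3 350.6 190. ] [531.7 346.2 190. ] [532.5 352.3 186. ] [0.2]
A tip [523.6 433.5 222. ] [523.3 429.  222. ] [523.9 435.6 218.1] [0.]
B tip [505.1 360.6 222. ] [505.2 355.1 222. ] [505.6 362.8 217.2] [0.3]
A post [616.5 408.4 222. ] [610.6 404.1 222. ] [614.3 410.  218.7] [3.9]
B post [597.6 335.3 222. ] [595.  323.9 222. ] [598.4 339.4 212. ] [1.2]
t 126.21875 [[338.6000061035156, 248.6999969482422], [340.0, 239.0], [367.1000061035156, 242.89999389648438], [365.70001220703125, 252.5]]
s 189.75 [[194.10000610351562, 314.5], [203.89999389648438, 265.79998779296875], [211.39999389648438, 267.29998779296875], [201.6999969482422, 316.0]]
hand (array([ 401.3, -218.2,  140.2]), array([1.1])) (array([ 382.4, -343.1,  122.9]), array([2.7]))
43.03083900226758
```

```bash
python3 - <<'E'
from meas import *
t0={**t,"color":cv2.imread("pics/top0.png")}
for z in(140,145): print([onz(t0,p,z)[:2].round(1) for p in((337.3,240.9),(383.2,248.2))],[onz(s,p,z)[:2].round(1) for p in((207.6,266.5),(197.9,315.3))])
for P in((402,-217,143),(384,-329,143),(400,-219,143)): print(proj(t,P),proj(s,P))
R=tool(81,0,1);rows((392,-273,250),R)
E
```

```text
[array([ 400.6, -218.2]), array([ 381.8, -337.4])] [array([ 407.1, -215.9]), array([ 378.3, -336.2])]
[array([ 400.8, -217.2]), array([ 382.2, -335.7])] [array([ 407.2, -219.5]), array([ 378.5, -338.9])]
[337.1 240.4] [205.3 266.4]
[380.3 247.4] [200.3 311.2]
[337.9 241.2] [204.5 267.2]
d [-156.9 -109.3   59.6] w [-0.   0.  -0.1] rows>=3.3
```

Request:
{"name": "arm_command", "arguments": {"plan": [{"dx": -161,"dy": -110,"dz": 60,"ax": 0,"ay": 0,"az": -0.1,"claw": -1},{"dx": -161,"dy": -110,"dz": 60,"ax": 0,"ay": 0,"az": -0.1,"claw": -1},{"dx": -161,"dy": -110,"dz": 60,"ax": 0,"ay": 0,"az": -0.1,"claw": -1},{"dx": -161,"dy": -110,"dz": 60,"ax": 0,"ay": 0,"az": -0.1,"claw": -1},{"dx": -161,"dy": -110,"dz": 60,"ax": 0,"ay": 0,"az": -0.1,"claw": -1},{"dx": -161,"dy": -110,"dz": 60,"ax": 0,"ay": 0,"az": -0.1,"claw": -1}]}}

```text
time: 35.25
tcp_pos: [391.6, -277.0, 253.5]
eef_rot: [[0.16, 0.987, -0.008], [0.987, -0.16, -0.0], [-0.002, -0.008, -1.0]]
wrist_force: [0.8, -0.8, -0.0]
gripper_width: 87.9
grasp_force: 0.0
```

```bash
python3 - <<'E'
from h import *
st()
w=r.get_image("wrist");cv2.imwrite("pics/w10.png",w["color"])
print("pred bar ends",proj(w,(400.7,-217.5,143)),proj(w,(382.2,-336.5,143)))
from meas import comps
for a,c in comps(w,(100,0,420,260),lambda h,s_,v:(s_<60)&(v>110))[:5]: print(a,cv2.boxPoints(cv2.minAreaRect(c)).round(1).tolist())
rows((391.5,-277.5,143),tool(81,0,1))
E
```

```text
t 35.2 q [-43.3  10.2 100.   -0.3  70.1 -34. ] tcp [ 391.6 -277.   253.5] grasp [ 391.5 -277.   250.5] F [ 0.8 -0.8 -0. ] w 87.9 f 0.0
pred bar ends [258.9541371  116.19091909] [259.72221372 267.4438377 ]
1115.0 [[346.1000061035156, 235.39999389648438], [349.0, 211.10000610351562], [421.1000061035156, 219.60000610351562], [418.29998779296875, 243.89999389648438]]
865.15625 [[255.10000610351562, 111.0999984741211], [267.1000061035156, 111.0999984741211], [267.1000061035156, 196.60000610351562], [255.10000610351562, 196.60000610351562]]
165.1875 [[236.0, 163.1999969482422], [247.3000030517578, 159.39999389648438], [252.6999969482422, 175.5], [241.39999389648438, 179.3000030517578]]
87.6875 [[256.3999938964844, 249.60000610351562], [266.3999938964844, 249.60000610351562], [266.3999938964844, 259.3999938964844], [256.3999938964844, 259.3999938964844]]
21.96875 [[262.1000061035156, 237.60000610351562], [262.1000061035156, 228.89999389648438], [266.6000061035156, 228.89999389648438], [266.6000061035156, 237.60000610351562]]
d [ -0.5   1.2 107.5] w [-0.  0. -0.] rows>=1.8
```

View pics/w10.png

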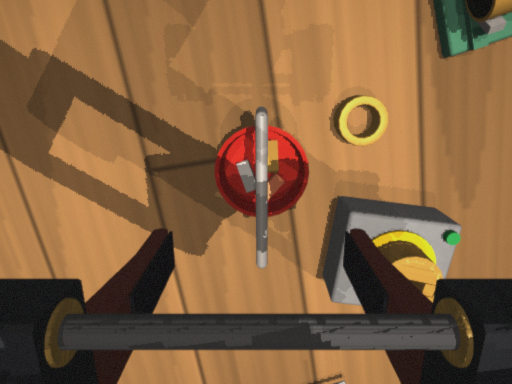

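The handle bar lies at column 262 from row 108 to 267, about 2 mm off my prediction, so I'll correct for that and descend.

Request:
{"name": "arm_command", "arguments": {"plan": [{"dx": 2,"dy": 3,"dz": 50,"ax": 0,"ay": 0,"az": 0,"claw": -1},{"dx": 2,"dy": 3,"dz": 90,"ax": 0,"ay": 0,"az": 0,"claw": -1},{"dx": 2,"dy": 3,"dz": 107,"ax": 0,"ay": 0,"az": 0,"claw": -1},{"dx": 2,"dy": 3,"dz": 107,"ax": 0,"ay": 0,"az": 0,"claw": -1},{"dx": 2,"dy": 3,"dz": 107,"ax": 0,"ay": 0,"az": 0,"claw": 1},{"dx": 2,"dy": 3,"dz": 107,"ax": 0,"ay": 0,"az": 0,"claw": 1},{"dx": 2,"dy": 3,"dz": 107,"ax": 0,"ay": 0,"az": 0,"claw": 1},{"dx": 2,"dy": 3,"dz": 107,"ax": 0,"ay": 0,"az": 0,"claw": 1},{"dx": 2,"dy": 3,"dz": 107,"ax": 0,"ay": 0,"az": 0,"claw": 1},{"dx": 2,"dy": 3,"dz": 107,"ax": 0,"ay": 0,"az": 0,"claw": 1},{"dx": 2,"dy": 3,"dz": 107,"ax": 0,"ay": 0,"az": 0,"claw": 1},{"dx": 2,"dy": 3,"dz": 107,"ax": 0,"ay": 0,"az": 0,"claw": 1}], "grip_force": 45}}

```text
time: 36.9
tcp_pos: [392.3, -275.9, 146.0]
eef_rot: [[0.161, 0.987, -0.009], [0.987, -0.161, -0.0], [-0.001, -0.009, -1.0]]
wrist_force: [0.1, -0.4, 0.1]
gripper_width: 11.2
grasp_force: 0.0
```

```bash
python3 - <<'E'
from h import *
st()
E
```

```text
t 36.9 q [-43.1  18.  107.4  -0.4  55.  -33.6] tcp [ 392.3 -275.9  146. ] grasp [ 392.3 -275.9  143. ] F [ 0.1 -0.4  0.1] w 11.2 f 0.0
```

Request:
{"name": "arm_command", "arguments": {"plan": [{"dx": 0,"dy": 0,"dz": 0,"ax": 0,"ay": 0,"az": 0,"claw": 1},{"dx": 0,"dy": 0,"dz": 0,"ax": 0,"ay": 0,"az": 0,"claw": 1},{"dx": 0,"dy": 0,"dz": -15,"ax": 0,"ay": 0,"az": 0,"claw": 1},{"dx": 0,"dy": 0,"dz": -40,"ax": 0,"ay": 0,"az": 0,"claw": 1},{"dx": 0,"dy": 0,"dz": -80,"ax": 0,"ay": 0,"az": 0,"claw": 1},{"dx": 0,"dy": 0,"dz": -120,"ax": 0,"ay": 0,"az": 0,"claw": 1},{"dx": 0,"dy": 0,"dz": -145,"ax": 0,"ay": 0,"az": 0,"claw": 1},{"dx": 0,"dy": 0,"dz": -145,"ax": 0,"ay": 0,"az": 0,"claw": 1}]}}

```text
time: 37.9
tcp_pos: [394.2, -276.3, 292.1]
eef_rot: [[0.161, 0.987, -0.007], [0.987, -0.161, -0.002], [-0.003, -0.006, -1.0]]
wrist_force: [0.2, -0.3, -4.9]
gripper_width: 8.1
grasp_force: 45.0
```

```bash
cat >> h.py <<'E'
H=np.array([541.5,387.7]);hy=-14.0
def hook(x,y,z):
    c,s=np.cos(np.radians(hy)),np.sin(np.radians(hy))
    return np.array([H[0]+c*x-s*y,H[1]+s*x+c*y,z]),tool(90+hy,0,1)
E
python3 - <<'E'
from h import *
st();rows((450,0,290),tool(76,0,1));rows(*hook(-115,0,290))
E
```

```text
t 37.9 q [-43.    8.3  96.6  -0.4  75.3 -33.6] tcp [ 394.2 -276.3  292.1] grasp [ 394.1 -276.3  289.1] F [ 0.2 -0.3 -4.9] w 8.1 f 45.0
d [281.7  10.7  -1.8] w [-0.006  0.003  0.083] rows>=4.7
d [688.6 -76.   -2.6] w [-0.006  0.003  0.083] rows>=11.5
```

Request:
{"name": "arm_command", "arguments": {"plan": [{"dx": 20,"dy": 0,"dz": 0,"ax": 0,"ay": 0,"az": 0.01,"claw": 1},{"dx": 60,"dy": 2,"dz": 0,"ax": 0,"ay": 0,"az": 0.02,"claw": 1},{"dx": 105,"dy": 4,"dz": 0,"ax": 0,"ay": 0,"az": 0.03,"claw": 1},{"dx": 150,"dy": 5,"dz": 0,"ax": 0,"ay": 0,"az": 0.04,"claw": 1},{"dx": 195,"dy": 6,"dz": 0,"ax": 0,"ay": 0,"az": 0.05,"claw": 1},{"dx": 240,"dy": 8,"dz": 0,"ax": 0,"ay": 0,"az": 0.07,"claw": 1},{"dx": 282,"dy": 10,"dz": 0,"ax": 0,"ay": 0,"az": 0.083,"claw": 1},{"dx": 330,"dy": 5,"dz": -1,"ax": 0,"ay": 0,"az": 0.083,"claw": 1},{"dx": 380,"dy": -4,"dz": -2,"ax": 0,"ay": 0,"az": 0.083,"claw": 1},{"dx": 430,"dy": -15,"dz": -2,"ax": 0,"ay": 0,"az": 0.083,"claw": 1},{"dx": 480,"dy": -26,"dz": -2,"ax": 0,"ay": 0,"az": 0.083,"claw": 1},{"dx": 520,"dy": -36,"dz": -2,"ax": 0,"ay": 0,"az": 0.083,"claw": 1}]}}

```text
time: 39.4
tcp_pos: [440.2, 244.7, 290.2]
eef_rot: [[0.241, 0.97, -0.012], [0.97, -0.241, -0.001], [-0.004, -0.012, -1.0]]
wrist_force: [0.5, -0.7, -3.9]
gripper_width: 8.0
grasp_force: 45.0
```

```bash
python3 - <<'E'
from h import *
st();rows(*hook(-115,0,290));rows(*hook(-115,0,243))
E
```

```text
t 39.4 q [21.1 10.5 94.1  0.2 76.1 35. ] tcp [440.2 244.7 290.2] grasp [440.2 244.7 287.2] F [ 0.5 -0.7 -3.9] w 8.0 f 45.0
d [163.3 -51.3  -2.9] w [-0.012  0.004  0.001] rows>=2.9
d [163.5 -50.7  44.1] w [-0.012  0.004  0.001] rows>=2.9
```

Request:
{"name": "arm_command", "arguments": {"plan": [{"dx": 50,"dy": -16,"dz": -1,"ax": -0.012,"ay": 0.004,"az": 0,"claw": 1},{"dx": 100,"dy": -32,"dz": -2,"ax": -0.012,"ay": 0.004,"az": 0,"claw": 1},{"dx": 145,"dy": -45,"dz": -3,"ax": -0.012,"ay": 0.004,"az": 0,"claw": 1},{"dx": 163,"dy": -51,"dz": 0,"ax": -0.012,"ay": 0.004,"az": 0,"claw": 1},{"dx": 163,"dy": -51,"dz": 25,"ax": -0.012,"ay": 0.004,"az": 0,"claw": 1},{"dx": 163,"dy": -51,"dz": 44,"ax": -0.012,"ay": 0.004,"az": 0,"claw": 1},{"dx": 163,"dy": -51,"dz": 44,"ax": -0.012,"ay": 0.004,"az": 0,"claw": 1},{"dx": 163,"dy": -51,"dz": 44,"ax": -0.012,"ay": 0.004,"az": 0,"claw": 1}]}}

```text
time: 40.4
tcp_pos: [431.4, 413.2, 248.4]
eef_rot: [[0.243, 0.97, 0.003], [0.97, -0.243, 0.0], [0.001, 0.003, -1.0]]
wrist_force: [0.5, 0.5, -4.5]
gripper_width: 7.7
grasp_force: 45.0
```

```bash
python3 - <<'E'
from meas import *
st();rows(*hook(-115,0,243));rows(*hook(0,0,243))
# verify hook prongs in wrist view: predicted vs yellow pixels; and bar in side view
w=r.get_image("wrist")
c_,s_=np.cos(np.radians(hy)),np.sin(np.radians(hy))
def hp(x,y,z): return (H[0]+c_*x-s_*y,H[1]+s_*x+c_*y,z)
for y in(-38,38):
    print([proj(w,hp(*p)).round(0).tolist() for p in((-26,y,222),(0,y,190),(75,y,222))])
for a,c in comps(w,(0,0,512,384),lambda h,s,v:(h>18)&(h<35)&(s>140)&(v>80))[:4]: print(a,c[c[:,0].argmin()],c[c[:,0].argmax()],c[c[:,1].argmin()],c[c[:,1].argmax()])
for d,n in((t,"t"),(s,"s")):
    img=d["color"]
    print(n,[proj(d,hp(-115,y,243)).round(0).tolist() for y in(-57,57)])
cv2.imwrite("pics/s11.png",np.hstack([cv2.resize(s["color"][50:190,150:290],(420,420)),cv2.resize(w["color"],None,fx=.74,fy=.74).repeat(1,0)[:284].copy() if False else cv2.resize(w["color"],(380,420))]))
E
```

```text
t 40.5 q [37.2 20.  86.7 -0.1 73.  51.3] tcp [431.9 413.7 249.3] grasp [431.9 413.7 246.3] F [ 0.2  0.3 -4.6] w 8.0 f 45.0
d [ 1.3 -2.4  3.3] w [ 0. -0. -0.] rows>=0.1
d [  1.3 112.6   3.8] w [ 0. -0. -0.] rows>=1.9
[[412.0, 303.0], [431.0, 274.0], [591.0, 303.0]]
[[431.0, 172.0], [449.0, 159.0], [632.0, 171.0]]
1637.375 [403.4 298.9] [511.4 292.9] [429.6 265.4] [410.6 307.6]
1359.625 [421.9 166.4] [511.4 167.1] [449.1 148.4] [429.6 175.6]
236.625 [233.1 320.6] [239.9 306.4] [238.9 299.9] [235.1 366.1]
186.375 [277.1 305.6] [283.6 343.9] [280.6 301.4] [281.6 366.1]
t [[101.0, 236.0], [56.0, 225.0]]
s [[196.0, 96.0], [202.0, 78.0]]
```

View pics/s11.png

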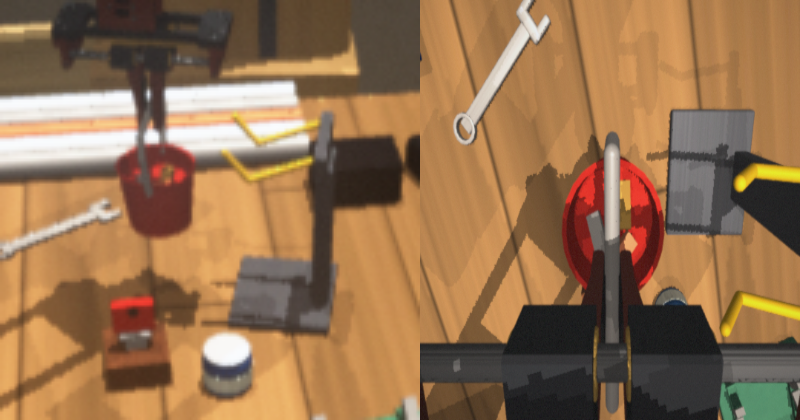

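The side view shows the pail hanging straight in front of the prongs. The wrist view shows the prong tips at about (412,301) and (430,171), matching the predictions. Now I'll advance over the prongs.

Request:
{"name": "arm_command", "arguments": {"plan": [{"dx": 1.5,"dy": 10,"dz": 3.5,"ax": 0,"ay": 0,"az": 0,"claw": 1},{"dx": 1.5,"dy": 30,"dz": 3.5,"ax": 0,"ay": 0,"az": 0,"claw": 1},{"dx": 1.5,"dy": 55,"dz": 3.5,"ax": 0,"ay": 0,"az": 0,"claw": 1},{"dx": 2,"dy": 80,"dz": 3.5,"ax": 0,"ay": 0,"az": 0,"claw": 1},{"dx": 2,"dy": 100,"dz": 3.5,"ax": 0,"ay": 0,"az": 0,"claw": 1},{"dx": 2,"dy": 113,"dz": 3.5,"ax": 0,"ay": 0,"az": 0,"claw": 1},{"dx": 2,"dy": 113,"dz": 3.5,"ax": 0,"ay": 0,"az": 0,"claw": 1},{"dx": 2,"dy": 113,"dz": 3.5,"ax": 0,"ay": 0,"az": 0,"claw": 1}]}}

```text
time: 41.55
tcp_pos: [540.7, 388.4, 245.3]
eef_rot: [[0.242, 0.97, 0.002], [0.97, -0.242, 0.001], [0.001, 0.002, -1.0]]
wrist_force: [0.0, -0.4, -4.2]
gripper_width: 8.0
grasp_force: 45.0
```

```bash
python3 - <<'E'
from meas import *
st();rows(*hook(0,1,243));rows(*hook(0,1,200))
w=r.get_image("wrist")
c_,s_=np.cos(np.radians(hy)),np.sin(np.radians(hy))
def hp(x,y,z): return (H[0]+c_*x-s_*y,H[1]+s_*x+c_*y,z)
for y in(-38,38):
    print([proj(w,hp(*p)).round(0).tolist() for p in((-26,y,222),(0,y,190),(75,y,222))])
for a,c in comps(w,(0,0,512,384),lambda h,s,v:(h>18)&(h<35)&(s>140)&(v>80))[:4]: print(a,c[c[:,0].argmin()],c[c[:,0].argmax()],c[c[:,1].argmin()],c[c[:,1].argmax()])
for a,c in comps(w,(200,40,320,300),lambda h,s,v:(s<60)&(v>90))[:3]: print("bar",a,cv2.boxPoints(cv2.minAreaRect(c)).round(0).tolist())
print("bar pred",proj(w,hp(0,58,243)),proj(w,hp(0,-58,243)))
E
```

```text
t 41.6 q [29.8 25.8 77.9 -0.  76.1 43.8] tcp [540.5 388.5 245.5] grasp [540.5 388.5 242.5] F [-0.1 -0.2 -4.6] w 8.0 f 45.0
d [ 0.4  1.1 -0.5] w [ 0. -0.  0.] rows>=0.0
d [ 0.4  1.  42.5] w [ 0. -0.  0.] rows>=0.7
[[213.0, 311.0], [260.0, 280.0], [396.0, 311.0]]
[[208.0, 177.0], [260.0, 164.0], [413.0, 177.0]]
2297.46875 [268.9 160.9] [404.4 174.1] [269.6 154.4] [282.6 191.1]
723.09375 [196.9 171.4] [247.1 168.4] [246.1 156.1] [206.1 180.6]
246.71875 [276.9 305.4] [283.9 333.6] [279.4 298.9] [280.4 366.4]
246.46875 [233.1 329.1] [240.1 305.1] [237.9 298.6] [235.6 366.6]
bar 6392.40625 [[213.0, 295.0], [236.0, 92.0], [324.0, 103.0], [301.0, 305.0]]
bar 16.71875 [[289.0, 149.0], [290.0, 146.0], [299.0, 152.0], [297.0, 155.0]]
bar pred [261.4 142.6] [260.5 369.5]
```

Request:
{"name": "arm_command", "arguments": {"plan": [{"dx": 0.5,"dy": 1,"dz": 12,"ax": 0,"ay": 0,"az": 0,"claw": 1},{"dx": 0.5,"dy": 1,"dz": 24,"ax": 0,"ay": 0,"az": 0,"claw": 1},{"dx": 0.5,"dy": 1,"dz": 34,"ax": 0,"ay": 0,"az": 0,"claw": 1},{"dx": 0.5,"dy": 1,"dz": 40,"ax": 0,"ay": 0,"az": 0,"claw": 1},{"dx": 0.5,"dy": 1,"dz": 42,"ax": 0,"ay": 0,"az": 0,"claw": 1},{"dx": 0.5,"dy": 1,"dz": 42,"ax": 0,"ay": 0,"az": 0,"claw": 1}]}}

```text
time: 42.45
tcp_pos: [542.9, 388.6, 203.5]
eef_rot: [[0.242, 0.97, 0.004], [0.97, -0.242, 0.001], [0.002, 0.003, -1.0]]
wrist_force: [-0.4, -0.7, -4.1]
gripper_width: 7.4
grasp_force: 45.0
```

```bash
python3 - <<'E'
from meas import *
st()
w=r.get_image("wrist")
for a,c in comps(w,(0,0,512,384),lambda h,s,v:(h>18)&(h<35)&(s>140)&(v>80))[:4]: print(a,c[c[:,0].argmin()],c[c[:,0].argmax()],c[c[:,1].argmin()],c[c[:,1].argmax()])
E
```

```text
t 42.5 q [29.7 28.  80.4 -0.1 71.4 43.7] tcp [543.  388.7 204. ] grasp [543.1 388.7 201. ] F [-0.6  0.4 -3.9] w 7.6 f 45.0
3450.78125 [268.9 177.9] [443.6 203.1] [279.4 168.6] [436.6 210.1]
1458.5 [171.1 198.6] [247.6 183.6] [245.4 172.9] [179.9 211.4]
238.0 [232.9 320.6] [239.9 311.1] [236.4 298.9] [234.4 366.4]
236.75 [277.1 304.6] [283.9 334.4] [280.4 299.1] [280.6 366.6]
```

Not touching the prongs yet; I'll lower a little further in small steps.

Request:
{"name": "arm_command", "arguments": {"plan": [{"dx": 0,"dy": -0.5,"dz": 1.5,"ax": 0,"ay": 0,"az": 0,"claw": 1},{"dx": 0,"dy": -0.5,"dz": 3,"ax": 0,"ay": 0,"az": 0,"claw": 1},{"dx": 0,"dy": -0.5,"dz": 3,"ax": 0,"ay": 0,"az": 0,"claw": 1},{"dx": 0,"dy": -0.5,"dz": 3,"ax": 0,"ay": 0,"az": 0,"claw": 1}]}}

```text
time: 43.1
tcp_pos: [543.0, 388.8, 201.0]
eef_rot: [[0.242, 0.97, 0.005], [0.97, -0.242, 0.001], [0.003, 0.005, -1.0]]
wrist_force: [2.6, -0.8, -1.0]
gripper_width: 8.2
grasp_force: 45.0
```

Request:
{"name": "arm_command", "arguments": {"plan": [{"dx": 0,"dy": 0,"dz": 1,"ax": 0,"ay": 0,"az": 0,"claw": 1},{"dx": 0,"dy": 0,"dz": 1,"ax": 0,"ay": 0,"az": 0,"claw": 1},{"dx": 0,"dy": 0,"dz": 1,"ax": 0,"ay": 0,"az": 0,"claw": 0.7},{"dx": 0,"dy": 0,"dz": 1,"ax": 0,"ay": 0,"az": 0,"claw": 0.3},{"dx": 0,"dy": 0,"dz": 1,"ax": 0,"ay": 0,"az": 0,"claw": 0.2},{"dx": 0,"dy": 0,"dz": 1,"ax": 0,"ay": 0,"az": 0,"claw": 0.2},{"dx": 0,"dy": 0,"dz": 1,"ax": 0,"ay": 0,"az": 0,"claw": 0.2}]}}

```text
time: 43.98
tcp_pos: [542.2, 388.7, 199.4]
eef_rot: [[0.242, 0.97, 0.003], [0.97, -0.242, 0.001], [0.002, 0.003, -1.0]]
wrist_force: [0.7, -0.2, -0.7]
gripper_width: 34.7
grasp_force: 0.0
```

```bash
python3 - <<'E'
from meas import *
st()
w=r.get_image("wrist")
for a,c in comps(w,(0,0,512,384),lambda h,s,v:(h>18)&(h<35)&(s>140)&(v>80))[:4]: print(a,c[c[:,0].argmin()],c[c[:,0].argmax()],c[c[:,1].argmin()],c[c[:,1].argmax()])
E
```

```text
t 44.1 q [29.7 28.2 80.7 -0.1 70.9 43.8] tcp [542.2 388.7 199.4] grasp [542.2 388.7 196.4] F [ 0.   1.1 -0. ] w 35.2 f 0.0
3688.6875 [271.6 175.9] [452.6 206.1] [280.6 169.1] [444.1 213.9]
1574.78125 [170.4 200.9] [250.1 186.9] [247.1 174.6] [179.1 214.9]
506.90625 [199.4 379.4] [235.9 350.1] [224.6 349.4] [199.9 381.4]
339.5625 [331.1 309.6] [348.1 356.9] [339.1 299.1] [341.4 366.6]
```

Request:
{"name": "arm_command", "arguments": {"plan": [{"dx": 0,"dy": 0,"dz": -15,"ax": 0,"ay": 0,"az": 0,"claw": 0.2},{"dx": 0,"dy": 0,"dz": -45,"ax": 0,"ay": 0,"az": 0,"claw": 0.2},{"dx": 0,"dy": 0,"dz": -95,"ax": 0,"ay": 0,"az": 0,"claw": 0.2},{"dx": -60,"dy": -60,"dz": -110,"ax": 0,"ay": 0,"az": 0,"claw": -0.2},{"dx": -110,"dy": -100,"dz": -110,"ax": 0,"ay": 0,"az": 0,"claw": -0.2},{"dx": -160,"dy": -120,"dz": -110,"ax": 0,"ay": 0,"az": 0,"claw": -0.2},{"dx": -160,"dy": -120,"dz": -110,"ax": 0,"ay": 0,"az": 0,"claw": -0.2}]}}

```text
time: 45.0
tcp_pos: [383.9, 260.4, 309.9]
eef_rot: [[0.243, 0.97, 0.004], [0.97, -0.243, 0.001], [0.002, 0.003, -1.0]]
wrist_force: [0.2, 1.0, 0.1]
gripper_width: 52.7
grasp_force: 0.0
```

```bash
python3 - <<'E'
from meas import *
st()
c_,s_=np.cos(np.radians(hy)),np.sin(np.radians(hy))
def hp(x,y,z): return (H[0]+c_*x-s_*y,H[1]+s_*x+c_*y,z)
for n,d,roi in(("s",s,(205,60,270,160)),("t",t,(60,140,140,230))):
    for a,c in comps(d,roi,lambda h,s_,v:((h<8)|(h>172))&(s_>150)&(v>60))[:2]:
        x,y,w,h=cv2.boundingRect(c);print(n,"red",a,x,y,w,h)
    for a,c in comps(d,roi,lambda h,s_,v:(h>18)&(h<35)&(s_>150)&(v>110),40)[:4]: print(n,"yel",a,c.min(0),c.max(0))
    print(n,"pred rim pts",[proj(d,hp(x,y,199.5-140+75)).round(0).tolist() for x,y in((-45,0),(45,0),(0,-45),(0,45))],"bar",[proj(d,hp(0,y,199.5)).round(0).tolist() for y in(-57,57)],"bottom",proj(d,hp(0,0,57)))
# key
for n,d,roi in(("t",t,(145,225,182,258)),("s",s,(182,140,208,182))):
    for a,c in comps(d,roi,lambda h,s_,v:((h<6)|(h>174))&(s_>180)&(v>90))[:2]: print(n,a,cv2.boxPoints(cv2.minAreaRect(c)).tolist())
E
```

```text
t 45.1 q [25.7  5.8 97.  -0.  76.9 39.7] tcp [386.3 261.8 310.1] grasp [386.3 261.8 307.1] F [-0.4 -0.1  0.6] w 52.5 f 0.0
s red 481.90625 221 111 27 31
s yel 49.875 [234.9 101.6] [253.9 109.6]
s yel 17.96875 [223.9 100.1] [231.4 108.1]
s yel 11.40625 [250.4  89.1] [255.9  92.9]
s yel 9.78125 [226.9  87.4] [233.9  95.1]
s pred rim pts [[222.0, 116.0], [248.0, 118.0], [233.0, 125.0], [236.0, 110.0]] bar [[232.0, 110.0], [237.0, 91.0]] bottom [234.9 135.2]
t red 238.21875 94 186 33 18
t red 126.1875 95 171 20 13
t yel 76.78125 [ 85.1 154.1] [ 90.1 179.1]
t yel 67.8125 [111.6 161.6] [119.1 186.4]
t yel 31.25 [ 76.4 183.6] [ 86.4 192.6]
t yel 28.03125 [104.9 190.9] [114.6 200.6]
t pred rim pts [[106.0, 204.0], [115.0, 172.0], [127.0, 192.0], [95.0, 184.0]] bar [[121.0, 191.0], [78.0, 180.0]] bottom [122.  190.2]
t 14.6875 [[155.625, 233.625], [157.875, 233.625], [157.875, 249.375], [155.625, 249.375]]
s 120.03125 [[186.4930877685547, 150.1610870361328], [200.27052307128906, 148.6635284423828], [201.3389434814453, 158.49305725097656], [187.56150817871094, 159.99061584472656]]
```

The pail is hung: its rim spans columns 221–248 in the side view against a predicted 222–248, and the bar sits at both prongs' low points. Now the key.

```bash
python3 - <<'E'
from h import *
rows((400,268,215),tool(180,0,1))
E
```

```text
d [ 9.  11.3 92.2] w [ 0.006  0.002 -1.816] rows>=9.9
```

Request:
{"name": "arm_command", "arguments": {"plan": [{"dx": 9,"dy": 11,"dz": 92,"ax": 0.006,"ay": 0.002,"az": -1.816,"claw": -0.3},{"dx": 9,"dy": 11,"dz": 92,"ax": 0.006,"ay": 0.002,"az": -1.816,"claw": -0.3},{"dx": 9,"dy": 11,"dz": 92,"ax": 0.006,"ay": 0.002,"az": -1.816,"claw": -0.3},{"dx": 9,"dy": 11,"dz": 92,"ax": 0.006,"ay": 0.002,"az": -1.816,"claw": -0.3},{"dx": 9,"dy": 11,"dz": 92,"ax": 0.006,"ay": 0.002,"az": -1.816,"claw": -0.3},{"dx": 9,"dy": 11,"dz": 92,"ax": 0.006,"ay": 0.002,"az": -1.816,"claw": -0.3},{"dx": 9,"dy": 11,"dz": 92,"ax": 0.006,"ay": 0.002,"az": -1.816,"claw": -0.3},{"dx": 9,"dy": 11,"dz": 92,"ax": 0.006,"ay": 0.002,"az": -1.816,"claw": -0.3},{"dx": 9,"dy": 11,"dz": 92,"ax": 0.006,"ay": 0.002,"az": -1.816,"claw": -0.3},{"dx": 9,"dy": 11,"dz": 92,"ax": 0.006,"ay": 0.002,"az": -1.816,"claw": -0.3},{"dx": 9,"dy": 11,"dz": 92,"ax": 0.006,"ay": 0.002,"az": -1.816,"claw": -0.3},{"dx": 9,"dy": 11,"dz": 92,"ax": 0.006,"ay": 0.002,"az": -1.816,"claw": -0.3}]}}

```text
time: 46.6
tcp_pos: [400.9, 269.3, 216.9]
eef_rot: [[-1.0, 0.002, -0.001], [0.002, 1.0, -0.001], [0.001, -0.001, -1.0]]
wrist_force: [-1.0, -0.0, -0.6]
gripper_width: 57.3
grasp_force: 0.0
```

```bash
python3 - <<'E'
from meas import *
st()
w=r.get_image("wrist");cv2.imwrite("pics/w12.png",w["color"])
for lo in (60,110,150,190):
  for a,c in comps(w,(0,0,512,384),lambda h,s,v:((h<6)|(h>174))&(s>170)&(v>lo),400)[:3]: print(lo,a,cv2.boundingRect(c),cv2.boxPoints(cv2.minAreaRect(c)).round(0).tolist())
print(proj(w,(393,273,96)))
x,y=proj(w,(393,273,96)).astype(int)
P=w["color"][:,:,2];print(w["color"][y,x])
E
```

```text
t 46.7 q [ 25.7  12.6 102.6  -0.   64.8 -64.3] tcp [400.4 268.9 216.9] grasp [400.4 268.9 213.9] F [-0.  -0.1 -0.3] w 57.1 f 0.0
60 840.03125 (260, 148, 17, 64) [[260.0, 148.0], [275.0, 148.0], [277.0, 211.0], [262.0, 211.0]]
110 326.78125 (261, 155, 15, 27) [[261.0, 156.0], [275.0, 156.0], [276.0, 181.0], [262.0, 181.0]]
110 259.40625 (261, 191, 16, 21) [[261.0, 192.0], [276.0, 191.0], [277.0, 211.0], [262.0, 211.0]]
150 233.46875 (262, 192, 15, 20) [[262.0, 193.0], [276.0, 193.0], [277.0, 211.0], [263.0, 211.0]]
150 101.21875 (265, 158, 8, 22) [[266.0, 159.0], [273.0, 159.0], [273.0, 180.0], [266.0, 180.0]]
190 197.25 (263, 193, 13, 19) [[263.0, 194.0], [275.0, 193.0], [276.0, 211.0], [264.0, 211.0]]
[263.7 184.2]
[ 28  26 104]
```

```bash
python3 - <<'E'
from meas import *
w=r.get_image("wrist")
a,c=comps(w,(230,120,310,240),lambda h,s,v:((h<6)|(h>174))&(s>170)&(v>50),400)[0]
P=np.array([onz(w,p,96)[:2] for p in c],np.float32);R=cv2.minAreaRect(P);print(R,cv2.boxPoints(R))
print("cam",w["world_from_camera"][:3,3])
# holder slot/edges: dark wood top at z=34
for a,c in comps(w,(150,60,400,280),lambda h,s,v:((h<16)|(h>170))&(s>90)&(v<110),800)[:2]:
    P=np.array([onz(w,p,34)[:2] for p in c],np.float32);print("holder",a,cv2.minAreaRect(P))
E
```

```text
((389.7194519042969, 277.0182189941406), (51.03409957885742, 11.971720695495605), 1.0807523727416992) [[364.1 282.5]
 [364.3 270.6]
 [415.3 271.5]
 [415.1 283.5]]
cam [321.3 268.6 357.5]
holder 10325.03125 ((374.3031311035156, 251.32699584960938), (104.5286636352539, 161.1955108642578), 0.13534535467624664)
holder 1331.46875 ((491.57684326171875, 365.05609130859375), (101.64851379394531, 50.649810791015625), 50.602882385253906)
```

```bash
python3 - <<'E'
from h import *
rows((392.2,277,77),tool(181.1,0,1))
E
```

```text
d [  7.5   8.6 136.9] w [-0.001 -0.002 -0.019] rows>=2.3
```

Request:
{"name": "arm_command", "arguments": {"plan": [{"dx": 7.5,"dy": 8.5,"dz": 40,"ax": 0,"ay": -0.002,"az": -0.019,"claw": -0.3},{"dx": 7.5,"dy": 8.5,"dz": 80,"ax": 0,"ay": -0.002,"az": -0.019,"claw": -0.3},{"dx": 7.5,"dy": 8.5,"dz": 115,"ax": 0,"ay": -0.002,"az": -0.019,"claw": -0.3},{"dx": 7.5,"dy": 8.5,"dz": 137,"ax": 0,"ay": -0.002,"az": -0.019,"claw": -0.3},{"dx": 7.5,"dy": 8.5,"dz": 137,"ax": 0,"ay": -0.002,"az": -0.019,"claw": -0.3},{"dx": 7.5,"dy": 8.5,"dz": 137,"ax": 0,"ay": -0.002,"az": -0.019,"claw": -0.3}]}}

```text
time: 47.65
tcp_pos: [392.7, 277.2, 80.6]
eef_rot: [[-1.0, -0.019, 0.001], [-0.019, 1.0, -0.0], [-0.001, -0.0, -1.0]]
wrist_force: [1.2, -0.0, 0.1]
gripper_width: 56.9
grasp_force: 0.0
```

```bash
python3 - <<'E'
from meas import *
st()
w=r.get_image("wrist")
for a,c in comps(w,(200,150,330,384),lambda h,s,v:((h<6)|(h>174))&(s>170)&(v>50),300)[:3]: print(a,cv2.boxPoints(cv2.minAreaRect(c)).round(0).tolist())
print([proj(w,(x,277,96)).round(0) for x in(369,415)], proj(w,(392,271,96)),proj(w,(392,283,96)))
E
```

```text
t 47.8 q [ 27.   23.8 111.   -0.1  45.1 -64. ] tcp [393.1 277.4  81. ] grasp [393.1 277.4  78. ] F [-0.3  0.2 -0.4] w 57.0 f 0.0
2736.625 [[242.0, 207.0], [270.0, 207.0], [272.0, 313.0], [244.0, 313.0]]
[array([259., 234.]), array([257., 332.])] [243.1 285.4] [272.1 285.9]
```

Request:
{"name": "arm_command", "arguments": {"plan": [{"dx": 0,"dy": 0,"dz": 1,"ax": 0,"ay": 0,"az": 0,"claw": 1},{"dx": 0,"dy": 0,"dz": 1,"ax": 0,"ay": 0,"az": 0,"claw": 1},{"dx": 0,"dy": 0,"dz": 1,"ax": 0,"ay": 0,"az": 0,"claw": 1},{"dx": 0,"dy": 0,"dz": 1,"ax": 0,"ay": 0,"az": 0,"claw": 1},{"dx": 0,"dy": 0,"dz": 1,"ax": 0,"ay": 0,"az": 0,"claw": 1},{"dx": 0,"dy": 0,"dz": 1,"ax": 0,"ay": 0,"az": 0,"claw": 1},{"dx": 0,"dy": 0,"dz": 1,"ax": 0,"ay": 0,"az": 0,"claw": 1}], "grip_force": 50}}

```text
time: 48.68
tcp_pos: [392.2, 276.9, 78.9]
eef_rot: [[-1.0, -0.02, 0.0], [-0.02, 1.0, -0.001], [-0.0, -0.001, -1.0]]
wrist_force: [-0.9, 1.6, 0.6]
gripper_width: 12.0
grasp_force: 50.0
```

```bash
python3 - <<'E'
from h import *
st()
E
```

```text
t 48.7 q [ 2.700e+01  2.400e+01  1.111e+02 -1.000e-01  4.490e+01 -6.400e+01] tcp [392.2 276.9  78.9] grasp [392.2 276.9  75.9] F [-0.9  1.6  0.6] w 12.0 f 50.0
```

```bash
python3 - <<'E'
from meas import *
c_,s_=np.cos(np.radians(cy)),np.sin(np.radians(cy))
L=lambda p:((np.array(p)-C)@np.array([[c_,-s_],[s_,c_]])).round(1)
T={"blue":lambda h,s,v:(h>105)&(h<130)&(s>90),"copper":lambda h,s,v:(h>3)&(h<14)&(s>110),"brass":lambda h,s,v:(h>15)&(h<32)&(s>150)}
for n,f in T.items():
    for a,c in comps(t,(205,120,325,192),f,1500)[:2]:
        P=np.array([onz(t,p,70)[:2] for p in c],np.float32);m=cv2.minAreaRect(P);print(n,L(m[0]),m[1],m[2])
for a,c in comps(s,(205,60,270,160),lambda h,s_,v:((h<8)|(h>172))&(s_>150)&(v>60))[:1]: print("pail",cv2.boundingRect(c))
# switch from top
for lo in(60,75,90):
    for a,c in comps(t,(388,186,410,212),lambda h,s_,v:v<lo,60)[:3]:
        P=np.array([onz(t,p,100)[:2] for p in c],np.float32);m=cv2.minAreaRect(P);print("slot",lo,m)
E
```

```text
blue [-7.8 39.7] (106.1126937866211, 41.455631256103516) 8.070974349975586
copper [ -1.5 -39.5] (121.95661163330078, 42.99685287475586) 9.221156120300293
pail (221, 111, 27, 31)
slot 60 ((518.2108154296875, -401.6887512207031), (6.045792102813721, 20.21438980102539), 62.40739822387695)
slot 60 ((505.2985534667969, -367.9218444824219), (23.923547744750977, 5.182690620422363), 20.675443649291992)
slot 75 ((517.85009765625, -402.250244140625), (8.557284355163574, 21.974945068359375), 66.04158020019531)
slot 75 ((512.0263671875, -370.6145324707031), (49.019405364990234, 13.848213195800781), 10.907233238220215)
slot 90 ((511.16748046875, -372.0902099609375), (52.917518615722656, 17.695716857910156), 12.85947322845459)
slot 90 ((517.92236328125, -402.3676452636719), (9.541031837463379, 23.26289939880371), 67.04854583740234)
```

Request:
{"name": "arm_command", "arguments": {"plan": [{"dx": 0,"dy": 0,"dz": -10,"ax": 0,"ay": 0,"az": 0,"claw": 1},{"dx": 0,"dy": 0,"dz": -30,"ax": 0,"ay": 0,"az": 0,"claw": 1},{"dx": 0,"dy": 0,"dz": -60,"ax": 0,"ay": 0,"az": 0,"claw": 1},{"dx": 0,"dy": 0,"dz": -110,"ax": 0,"ay": 0,"az": 0,"claw": 1},{"dx": 0,"dy": 0,"dz": -160,"ax": 0,"ay": 0,"az": 0,"claw": 1},{"dx": 0,"dy": 0,"dz": -175,"ax": 0,"ay": 0,"az": 0,"claw": 1},{"dx": 0,"dy": 0,"dz": -175,"ax": 0,"ay": 0,"az": 0,"claw": 1}]}}

```text
time: 49.65
tcp_pos: [392.3, 277.2, 254.5]
eef_rot: [[-1.0, -0.02, 0.002], [-0.02, 1.0, -0.0], [-0.002, -0.0, -1.0]]
wrist_force: [-0.3, 0.3, -1.2]
gripper_width: 11.7
grasp_force: 50.0
```

```bash
python3 - <<'E'
from h import *
st();rows((518,-402,250),tool(163,0,1))
E
```

```text
t 49.6 q [ 2.700e+01  1.000e+01  1.001e+02 -1.000e-01  6.980e+01 -6.410e+01] tcp [392.3 277.2 254.5] grasp [392.3 277.2 251.5] F [-0.3  0.3 -1.2] w 11.7 f 50.0
d [-112.3 -681.5    1.8] w [0.    0.002 0.316] rows>=11.5
```

Request:
{"name": "arm_command", "arguments": {"plan": [{"dx": -112,"dy": -681,"dz": 2,"ax": 0,"ay": 0.002,"az": 0.316,"claw": 1},{"dx": -112,"dy": -681,"dz": 2,"ax": 0,"ay": 0.002,"az": 0.316,"claw": 1},{"dx": -112,"dy": -681,"dz": 2,"ax": 0,"ay": 0.002,"az": 0.316,"claw": 1},{"dx": -112,"dy": -681,"dz": 2,"ax": 0,"ay": 0.002,"az": 0.316,"claw": 1},{"dx": -112,"dy": -681,"dz": 2,"ax": 0,"ay": 0.002,"az": 0.316,"claw": 1},{"dx": -112,"dy": -681,"dz": 2,"ax": 0,"ay": 0.002,"az": 0.316,"claw": 1},{"dx": -112,"dy": -681,"dz": 2,"ax": 0,"ay": 0.002,"az": 0.316,"claw": 1},{"dx": -112,"dy": -681,"dz": 2,"ax": 0,"ay": 0.002,"az": 0.316,"claw": 1},{"dx": -112,"dy": -681,"dz": 2,"ax": 0,"ay": 0.002,"az": 0.316,"claw": 1},{"dx": -112,"dy": -681,"dz": 2,"ax": 0,"ay": 0.002,"az": 0.316,"claw": 1},{"dx": -112,"dy": -681,"dz": 2,"ax": 0,"ay": 0.002,"az": 0.316,"claw": 1},{"dx": -112,"dy": -681,"dz": 2,"ax": 0,"ay": 0.002,"az": 0.316,"claw": 1}]}}

```text
time: 51.15
tcp_pos: [516.7, -405.3, 248.8]
eef_rot: [[-0.955, 0.296, -0.004], [0.296, 0.955, 0.001], [0.004, -0.001, -1.0]]
wrist_force: [-0.5, 1.8, -0.5]
gripper_width: 11.8
grasp_force: 50.0
```

Request:
{"name": "arm_command", "arguments": {"plan": [{"dx": 0,"dy": 0,"dz": 0,"ax": 0,"ay": 0,"az": 0,"claw": 1},{"dx": 0,"dy": 0,"dz": 0,"ax": 0,"ay": 0,"az": 0,"claw": 1}]}}

```text
time: 51.4
tcp_pos: [516.8, -399.6, 251.4]
eef_rot: [[-0.957, 0.291, -0.003], [0.291, 0.957, 0.002], [0.004, 0.001, -1.0]]
wrist_force: [0.7, 0.2, -2.1]
gripper_width: 12.0
grasp_force: 50.0
```

```bash
cat > sw.py <<'E'
from meas import *
st()
w=r.get_image("wrist");cv2.imwrite("pics/w13.png",w["color"])
u=proj(w,(518,-402,100));print("pred slot",u.round(0))
x,y=u.astype(int);roi=(max(x-60,0),max(y-60,0),min(x+60,512),min(y+60,384))
for lo in(50,60,75,90):
    for a,c in comps(w,roi,lambda h,s_,v:v<lo,150)[:3]:
        P=np.array([onz(w,p,100)[:2] for p in c],np.float32);m=cv2.minAreaRect(P);print(lo,cv2.boundingRect(c),m)
# ring/cylinder: yellow
roi=(max(x-90,0),max(y-90,0),min(x+90,512),min(y+90,384))
for a,c in comps(w,roi,lambda h,s_,v:(h>15)&(h<35)&(s_>110)&(v>90),400)[:3]:
    print("yel",a,cv2.boundingRect(c))
# key in hand: red & blade
for a,c in comps(w,(200,150,330,384),lambda h,s,v:((h<6)|(h>174))&(s>170)&(v>50),300)[:2]: print("red",a,cv2.boxPoints(cv2.minAreaRect(c)).round(0).tolist())
s_=r.state();Rr=s_["eef_rot"];g=s_["tcp_pos"]+3*Rr[:,2]
for k in(-64,-54):print("tip pred",[proj(w,g+Rr@np.array([a,b,-k])).round(0).tolist() for a in(-12,12) for b in(-5,5)])
E
python3 sw.py
```

```text
t 51.5 q [ -43.7   24.7   78.8   -0.1   76.6 -116.8] tcp [ 517.3 -399.9  252.3] grasp [ 517.3 -399.9  249.3] F [ 0.1 -0.8 -1. ] w 11.6 f 50.0
pred slot [256. 184.]
50 (248, 169, 16, 22) ((514.1690673828125, -400.95941162109375), (11.825052261352539, 18.436874389648438), 67.72508239746094)
50 (272, 229, 17, 15) ((571.9329223632812, -395.1534729003906), (15.670404434204102, 13.99677848815918), 73.14897155761719)
50 (233, 230, 12, 14) ((561.247802734375, -432.0860900878906), (9.68154239654541, 13.094261169433594), 71.97819519042969)
60 (248, 169, 17, 22) ((514.3587036132812, -400.8338928222656), (12.344326972961426, 19.04727554321289), 67.83624267578125)
60 (271, 228, 19, 16) ((571.7311401367188, -394.96868896484375), (16.825298309326172, 14.490166664123535), 73.14877319335938)
60 (227, 228, 18, 16) ((559.61474609375, -434.5447998046875), (16.355857849121094, 14.73626708984375), 73.14816284179688)
75 (290, 123, 23, 47) ((497.411376953125, -356.169921875), (18.410934448242188, 39.69572448730469), 73.5550537109375)
75 (248, 168, 17, 30) ((517.3661499023438, -402.0439147949219), (13.263961
[... 182 characters left out ...]
, 206, 65, 38) ((555.5809326171875, -411.57720947265625), (58.907501220703125, 35.77376937866211), 73.14832305908203)
90 (290, 123, 23, 48) ((497.64154052734375, -356.2270812988281), (19.04488182067871, 40.09814453125), 73.28408813476562)
90 (247, 168, 19, 31) ((517.4528198242188, -401.9742736816406), (14.464754104614258, 26.748550415039062), 68.81867218017578)
yel 5518.78125 (213, 131, 87, 84)
red 2768.5625 [[243.0, 211.0], [273.0, 211.0], [273.0, 313.0], [243.0, 313.0]]
red 535.25 [[235.0, 383.0], [235.0, 357.0], [263.0, 357.0], [263.0, 383.0]]
tip pred [[250.0, 235.0], [266.0, 235.0], [250.0, 200.0], [266.0, 200.0]]
tip pred [[250.0, 242.0], [266.0, 242.0], [250.0, 205.0], [266.0, 205.0]]
```

```bash
python3 - <<'E'
from meas import *
w=r.get_image("wrist");s_=r.state();Rr=s_["eef_rot"];g=s_["tcp_pos"]+3*Rr[:,2]
print([proj(w,g+Rr@np.array([a,0,k])).round(1).tolist() for a in(-23,23) for k in(-20,20)])
print("collar", [proj(w,g+Rr@np.array([a,b,k])).round(1).tolist() for a in(-18,18) for b in(-10,10) for k in(20,)])
# slot with soft refinement: average over thresholds
for lo in(68,72,76,80,84,88):
    for a,c in comps(w,(225,155,290,215),lambda h,s,v:v<lo,150)[:1]:
        P=np.array([onz(w,p,100)[:2] for p in c],np.float32);m=cv2.minAreaRect(P);M=cv2.fitEllipse(P);print(lo,m,M[2])
rows((517.4,-402,190),tool(158.2,0,1))
E
```

```text
[[257.9, 337.8], [258.0, 286.5], [258.0, 239.0], [258.1, 205.7]]
collar [[239.3, 278.3], [276.7, 278.3], [238.2, 215.1], [277.8, 215.1]]
68 ((514.7203979492188, -400.80059814453125), (12.905710220336914, 19.89045524597168), 67.29996490478516) 69.22481536865234
72 ((517.2960815429688, -402.0108337402344), (13.213376998901367, 25.917753219604492), 69.27810668945312) 65.80927276611328
76 ((517.4232177734375, -401.9642333984375), (13.341129302978516, 26.00821304321289), 68.39970397949219) 67.9125747680664
80 ((517.5157470703125, -401.87664794921875), (13.54975700378418, 26.31206512451172), 67.69456481933594) 67.77442932128906
84 ((517.4522705078125, -401.9032287597656), (13.920710563659668, 26.398263931274414), 68.4511947631836) 67.53235626220703
88 ((517.3854370117188, -401.9263610839844), (14.36997127532959, 26.76390838623047), 68.96345520019531) 67.46794128417969
d [-0.2 -1.  59.9] w [-0.  -0.   0.1] rows>=1.0
```

```bash
python3 - <<'E'
from h import *
w=r.get_image("wrist")["color"]
for y in range(194,262,2): print(y,w[y,250:267:8].tolist(), w[y,240].tolist(),end=" | ")
E
```

```text
194 [[32, 60, 79], [31, 56, 76], [76, 174, 228]] [85, 190, 230] | 196 [[29, 59, 75], [37, 59, 77], [77, 174, 229]] [83, 186, 229] | 198 [[59, 128, 169], [46, 98, 132], [87, 190, 230]] [82, 185, 229] | 200 [[82, 184, 225], [88, 199, 228], [86, 195, 230]] [82, 185, 230] | 202 [[79, 178, 227], [90, 204, 231], [86, 191, 230]] [83, 184, 230] | 204 [[81, 178, 229], [86, 195, 229], [85, 189, 230]] [84, 188, 230] | 206 [[82, 174, 223], [75, 149, 182], [82, 178, 222]] [108, 216, 230] | 208 [[65, 121, 158], [62, 63, 68], [63, 91, 108]] [92, 194, 231] | 210 [[60, 97, 122], [52, 57, 73], [62, 81, 95]] [90, 197, 230] | 212 [[26, 40, 92], [20, 20, 90], [26, 33, 93]] [89, 183, 224] | 214 [[18, 20, 84], [15, 26, 88], [19, 14, 85]] [85, 101, 110] | 216 [[18, 18, 86], [26, 25, 91], [13, 18, 82]] [72, 75, 78] | 218 [[19, 19, 85], [19, 27, 91], [16, 18, 82]] [86, 91, 96] | 220 [[23, 22, 86], [19, 18, 90], [22, 24, 85]] [76, 80, 84] | 222 [[13, 11, 85], [17, 16, 87], [18, 15, 84]] [87, 92, 99] | 224 [[17, 21, 86], [16, 23, 86], [14, 18, 84]] [75, 79, 84] | 226 [[16, 23, 88], [23, 24, 86], [19, 21, 83]] [
[... 395 characters left out ...]
 22, 98], [27, 23, 90], [14, 17, 86]] [28, 31, 50] | 242 [[28, 28, 119], [20, 18, 98], [18, 19, 96]] [30, 30, 51] | 244 [[23, 28, 132], [22, 25, 114], [26, 27, 105]] [29, 30, 50] | 246 [[27, 30, 135], [20, 27, 126], [21, 22, 104]] [29, 33, 52] | 248 [[29, 28, 131], [20, 22, 104], [24, 23, 105]] [16, 29, 46] | 250 [[21, 21, 105], [23, 25, 105], [15, 23, 106]] [16, 29, 46] | 252 [[20, 20, 104], [26, 26, 107], [13, 18, 105]] [20, 27, 47] | 254 [[22, 27, 104], [22, 24, 106], [18, 18, 105]] [31, 33, 53] | 256 [[30, 30, 107], [19, 24, 106], [24, 29, 107]] [19, 25, 46] | 258 [[20, 21, 103], [14, 23, 105], [16, 24, 106]] [19, 23, 45] | 260 [[26, 28, 106], [23, 26, 107], [27, 28, 107]] [30, 33, 49] |
```

```bash
python3 - <<'E'
from h import *
rows((516,-401.4,172),tool(158,0,1))
E
```

```text
d [ 1.4 -0.6 77.9] w [-0.001 -0.001  0.088] rows>=1.3
```

Request:
{"name": "arm_command", "arguments": {"plan": [{"dx": 1,"dy": -0.5,"dz": 30,"ax": 0,"ay": -0.001,"az": 0.088,"claw": 1},{"dx": 1.4,"dy": -0.6,"dz": 60,"ax": 0,"ay": -0.001,"az": 0.088,"claw": 1},{"dx": 1.4,"dy": -0.6,"dz": 78,"ax": 0,"ay": -0.001,"az": 0.088,"claw": 1},{"dx": 1.4,"dy": -0.6,"dz": 78,"ax": 0,"ay": -0.001,"az": 0.088,"claw": 1},{"dx": 1.4,"dy": -0.6,"dz": 78,"ax": 0,"ay": -0.001,"az": 0.088,"claw": 1}]}}

```text
time: 52.38
tcp_pos: [516.5, -402.4, 175.6]
eef_rot: [[-0.927, 0.375, 0.001], [0.375, 0.927, -0.002], [-0.001, -0.002, -1.0]]
wrist_force: [0.2, -0.1, -1.3]
gripper_width: 11.9
grasp_force: 50.0
```

```bash
python3 - <<'E'
from meas import *
st();rows((516,-401.4,172),tool(158,0,1));rows((516,-401.4,160),tool(158,0,1))
w=r.get_image("wrist");s_=r.state();Rr=s_["eef_rot"];g=s_["tcp_pos"]+3*Rr[:,2]
print("slot corners",[proj(w,np.array([517.4,-402,100])+tool(158,0,1)@np.array([a,b,0])).round(0).tolist() for a in(-13.5,13.5) for b in(-6.5,6.5)])
for a,c in comps(w,(225,140,300,235),lambda h,s,v:v<75,100)[:2]: print(a,cv2.boundingRect(c),cv2.boxPoints(cv2.minAreaRect(c)).round(0).tolist())
E
```

```text
t 52.5 q [ -43.9   28.5   83.8   -0.1   67.6 -111.9] tcp [ 516.6 -402.5  176. ] grasp [ 516.6 -402.5  173. ] F [ 0.2 -0.5 -1.1] w 12.1 f 50.0
d [0.9 0.8 1. ] w [-0.  0. -0.] rows>=0.0
d [ 1.   0.9 13. ] w [-0.  0. -0.] rows>=0.2
slot corners [[250.0, 232.0], [269.0, 232.0], [250.0, 194.0], [270.0, 194.0]]
278.53125 (250, 194, 20, 18) [[250.0, 195.0], [270.0, 195.0], [270.0, 212.0], [250.0, 212.0]]
86.5625 (271, 228, 17, 7) [[271.0, 228.0], [288.0, 228.0], [288.0, 234.0], [271.0, 234.0]]
```

The slot edges lie where predicted, at columns 250–270 from row 194, and square with the tool. Now I'll insert in small steps.

Request:
{"name": "arm_command", "arguments": {"plan": [{"dx": 1,"dy": 0.8,"dz": 3,"ax": 0,"ay": 0,"az": 0,"claw": 1},{"dx": 1,"dy": 0.8,"dz": 6,"ax": 0,"ay": 0,"az": 0,"claw": 1},{"dx": 1,"dy": 0.8,"dz": 9,"ax": 0,"ay": 0,"az": 0,"claw": 1},{"dx": 1,"dy": 0.8,"dz": 12,"ax": 0,"ay": 0,"az": 0,"claw": 1},{"dx": 1,"dy": 0.8,"dz": 14,"ax": 0,"ay": 0,"az": 0,"claw": 1},{"dx": 1,"dy": 0.8,"dz": 14,"ax": 0,"ay": 0,"az": 0,"claw": 1}]}}

```text
time: 53.28
tcp_pos: [515.1, -400.7, 160.3]
eef_rot: [[-0.927, 0.375, -0.001], [0.375, 0.927, -0.001], [0.001, -0.001, -1.0]]
wrist_force: [-0.2, -0.4, -1.0]
gripper_width: 11.9
grasp_force: 50.0
```

Request:
{"name": "arm_command", "arguments": {"plan": [{"dx": 0,"dy": 0,"dz": 2,"ax": 0,"ay": 0,"az": 0,"claw": 1},{"dx": 0,"dy": 0,"dz": 4,"ax": 0,"ay": 0,"az": 0,"claw": 1},{"dx": 0,"dy": 0,"dz": 6,"ax": 0,"ay": 0,"az": 0,"claw": 1},{"dx": 0,"dy": 0,"dz": 6,"ax": 0,"ay": 0,"az": 0,"claw": 1}]}}

```text
time: 53.78
tcp_pos: [515.4, -400.9, 154.5]
eef_rot: [[-0.927, 0.375, -0.0], [0.375, 0.927, -0.001], [-0.0, -0.001, -1.0]]
wrist_force: [0.3, -0.9, -1.7]
gripper_width: 11.6
grasp_force: 50.0
```

Request:
{"name": "arm_command", "arguments": {"plan": [{"dx": 0,"dy": 0,"dz": 3,"ax": 0,"ay": 0,"az": 0,"claw": 1},{"dx": 0,"dy": 0,"dz": 6,"ax": 0,"ay": 0,"az": 0,"claw": 1},{"dx": 0,"dy": 0,"dz": 9,"ax": 0,"ay": 0,"az": 0,"claw": 1},{"dx": 0,"dy": 0,"dz": 12,"ax": 0,"ay": 0,"az": 0,"claw": 1},{"dx": 0,"dy": 0,"dz": 15,"ax": 0,"ay": 0,"az": 0,"claw": 1},{"dx": 0,"dy": 0,"dz": 17,"ax": 0,"ay": 0,"az": 0,"claw": 1},{"dx": 0,"dy": 0,"dz": 17,"ax": 0,"ay": 0,"az": 0,"claw": 1}]}}

```text
time: 54.65
tcp_pos: [515.4, -400.9, 137.3]
eef_rot: [[-0.927, 0.375, -0.0], [0.375, 0.927, -0.001], [-0.0, -0.001, -1.0]]
wrist_force: [2.3, -1.0, -3.3]
gripper_width: 11.9
grasp_force: 50.0
```

Request:
{"name": "arm_command", "arguments": {"plan": [{"dx": 0,"dy": 0,"dz": 1,"ax": 0,"ay": 0,"az": 0,"claw": 1},{"dx": 0,"dy": 0,"dz": 2,"ax": 0,"ay": 0,"az": 0,"claw": 1},{"dx": 0,"dy": 0,"dz": 2,"ax": 0,"ay": 0,"az": 0,"claw": 1},{"dx": 0,"dy": 0,"dz": 2,"ax": 0,"ay": 0,"az": 0,"claw": 1}]}}

```text
time: 55.15
tcp_pos: [515.4, -400.9, 136.8]
eef_rot: [[-0.927, 0.375, 0.0], [0.375, 0.927, -0.002], [-0.001, -0.002, -1.0]]
wrist_force: [1.7, 0.0, 6.5]
gripper_width: 11.7
grasp_force: 50.0
```

Request:
{"name": "arm_command", "arguments": {"plan": [{"dx": 0,"dy": 0.25,"dz": 0,"ax": 0,"ay": 0,"az": 0.1,"claw": 1},{"dx": -0.1,"dy": 0.5,"dz": 0,"ax": 0,"ay": 0,"az": 0.2,"claw": 1},{"dx": -0.2,"dy": 0.7,"dz": 0,"ax": 0,"ay": 0,"az": 0.3,"claw": 1},{"dx": -0.3,"dy": 0.9,"dz": 0,"ax": 0,"ay": 0,"az": 0.4,"claw": 1},{"dx": -0.4,"dy": 1.1,"dz": 0,"ax": 0,"ay": 0,"az": 0.5,"claw": 1},{"dx": -0.55,"dy": 1.25,"dz": 0,"ax": 0,"ay": 0,"az": 0.6,"claw": 1},{"dx": -0.7,"dy": 1.4,"dz": 0,"ax": 0,"ay": 0,"az": 0.7,"claw": 1},{"dx": -0.7,"dy": 1.4,"dz": 0,"ax": 0,"ay": 0,"az": 0.7,"claw": 1}]}}

```text
time: 56.15
tcp_pos: [516.7, -400.2, 136.8]
eef_rot: [[-0.467, 0.884, 0.0], [0.884, 0.467, -0.002], [-0.002, -0.001, -1.0]]
wrist_force: [1.4, -1.1, 6.6]
gripper_width: 11.9
grasp_force: 50.0
```

```bash
python3 - <<'E'
from h import *
st();s=r.state();print(s["ft_torque"].round(2),np.degrees(np.arctan2(s["eef_rot"][1,0],s["eef_rot"][0,0])))
E
```

```text
t 56.1 q [-43.8  30.8  86.   -0.1  63.1 -71.5] tcp [ 516.7 -400.2  136.8] grasp [ 516.7 -400.2  133.8] F [ 1.4 -1.1  6.6] w 11.9 f 50.0
[-0.1  -0.29  0.01] 117.81125285414225
```

Request:
{"name": "arm_command", "arguments": {"plan": [{"dx": 0,"dy": 0.25,"dz": 0,"ax": 0,"ay": 0,"az": 0.1,"claw": 1},{"dx": -0.1,"dy": 0.5,"dz": 0,"ax": 0,"ay": 0,"az": 0.2,"claw": 1},{"dx": -0.2,"dy": 0.7,"dz": 0,"ax": 0,"ay": 0,"az": 0.3,"claw": 1},{"dx": -0.3,"dy": 0.9,"dz": 0,"ax": 0,"ay": 0,"az": 0.4,"claw": 1},{"dx": -0.4,"dy": 1.1,"dz": 0,"ax": 0,"ay": 0,"az": 0.5,"claw": 1},{"dx": -0.55,"dy": 1.25,"dz": 0,"ax": 0,"ay": 0,"az": 0.6,"claw": 1},{"dx": -0.7,"dy": 1.4,"dz": 0,"ax": 0,"ay": 0,"az": 0.68,"claw": 1},{"dx": -0.7,"dy": 1.4,"dz": 0,"ax": 0,"ay": 0,"az": 0.7,"claw": 1},{"dx": -0.7,"dy": 1.4,"dz": 0,"ax": 0,"ay": 0,"az": 0.7,"claw": 1}]}}

```text
time: 57.28
tcp_pos: [518.2, -399.9, 136.8]
eef_rot: [[0.212, 0.977, 0.0], [0.977, -0.212, -0.002], [-0.002, 0.001, -1.0]]
wrist_force: [0.8, -0.3, 6.6]
gripper_width: 12.0
grasp_force: 50.0
```

```bash
cat > q.py <<'E'
from h import *
st();s=r.state();print(s["ft_torque"].round(2),np.degrees(np.arctan2(s["eef_rot"][1,0],s["eef_rot"][0,0])))
E
python3 q.py
```

```text
t 57.3 q [-43.7  30.9  85.8  -0.1  63.2 -31.4] tcp [ 518.2 -399.9  136.8] grasp [ 518.2 -399.9  133.8] F [ 0.8 -0.3  6.6] w 12.0 f 50.0
[ 0.06 -0.3   0.01] 77.76011055862585
```

Request:
{"name": "arm_command", "arguments": {"plan": [{"dx": 0,"dy": 0,"dz": 0,"ax": 0,"ay": 0,"az": 0.03,"claw": 1},{"dx": 0,"dy": 0,"dz": 0,"ax": 0,"ay": 0,"az": 0.06,"claw": 1},{"dx": 0,"dy": 0,"dz": 0,"ax": 0,"ay": 0,"az": 0.08,"claw": 1},{"dx": 0,"dy": 0,"dz": 0,"ax": 0,"ay": 0,"az": 0.08,"claw": 1}]}}

```text
time: 57.78
tcp_pos: [518.4, -400.0, 136.8]
eef_rot: [[0.289, 0.957, 0.001], [0.957, -0.289, -0.002], [-0.002, 0.001, -1.0]]
wrist_force: [2.6, 0.5, 6.5]
gripper_width: 11.6
grasp_force: 50.0
```

```bash
python3 q.py
```

```text
t 57.8 q [-43.7  30.9  85.8  -0.1  63.2 -26.8] tcp [ 518.4 -400.   136.8] grasp [ 518.4 -400.   133.8] F [2.6 0.5 6.5] w 11.6 f 50.0
[ 0.02 -0.39  0.48] 73.2289817563623
```

Torque is rising (0.48 N m about z). I'll turn a bit further onto the stop.

Request:
{"name": "arm_command", "arguments": {"plan": [{"dx": 0,"dy": 0,"dz": 0,"ax": 0,"ay": 0,"az": 0.03,"claw": 1},{"dx": 0,"dy": 0,"dz": 0,"ax": 0,"ay": 0,"az": 0.06,"claw": 1},{"dx": 0,"dy": 0,"dz": 0,"ax": 0,"ay": 0,"az": 0.06,"claw": 1},{"dx": 0,"dy": 0,"dz": 0,"ax": 0,"ay": 0,"az": 0.06,"claw": 1}]}}

```text
time: 58.28
tcp_pos: [518.4, -400.1, 136.8]
eef_rot: [[0.344, 0.939, 0.0], [0.939, -0.344, -0.003], [-0.002, 0.001, -1.0]]
wrist_force: [2.0, 0.0, 6.9]
gripper_width: 11.8
grasp_force: 50.9
```

```bash
python3 q.py
```

```text
t 58.3 q [-43.6  30.9  85.8  -0.1  63.2 -23.5] tcp [ 518.4 -400.1  136.8] grasp [ 518.4 -400.1  133.8] F [2.  0.  6.9] w 11.8 f 50.9
[-0.05 -0.41  1.07] 69.88008768362027
```

Request:
{"name": "arm_command", "arguments": {"plan": [{"dx": 0,"dy": 0,"dz": 0,"ax": 0,"ay": 0,"az": 0.03,"claw": 1},{"dx": 0,"dy": 0,"dz": 0,"ax": 0,"ay": 0,"az": 0.05,"claw": 1},{"dx": 0,"dy": 0,"dz": 0,"ax": 0,"ay": 0,"az": 0.05,"claw": 1}]}}

```text
time: 58.65
tcp_pos: [518.4, -400.1, 136.8]
eef_rot: [[0.39, 0.921, 0.0], [0.921, -0.39, -0.003], [-0.002, 0.001, -1.0]]
wrist_force: [1.7, 0.1, 5.7]
gripper_width: 12.4
grasp_force: 53.3
```

```bash
python3 q.py
```

```text
t 58.6 q [-43.6  30.9  85.8  -0.1  63.2 -20.6] tcp [ 518.4 -400.1  136.8] grasp [ 518.4 -400.1  133.8] F [1.7 0.1 5.7] w 12.4 f 53.3
[-0.04 -0.45  1.44] 67.0525175883791
```

Request:
{"name": "arm_command", "arguments": {"plan": [{"dx": 0,"dy": 0,"dz": -0.5,"ax": 0,"ay": 0,"az": -0.06,"claw": 1},{"dx": 0,"dy": 0,"dz": -0.5,"ax": 0,"ay": 0,"az": -0.06,"claw": 0.4},{"dx": 0,"dy": 0,"dz": -0.5,"ax": 0,"ay": 0,"az": -0.06,"claw": 0},{"dx": 0,"dy": 0,"dz": -0.5,"ax": 0,"ay": 0,"az": -0.06,"claw": 0},{"dx": 0,"dy": 0,"dz": -0.5,"ax": 0,"ay": 0,"az": -0.06,"claw": 0},{"dx": 0,"dy": 0,"dz": -20,"ax": 0,"ay": 0,"az": -0.06,"claw": 0},{"dx": 0,"dy": 0,"dz": -60,"ax": 0,"ay": 0,"az": -0.06,"claw": 0},{"dx": 0,"dy": 0,"dz": -110,"ax": 0,"ay": 0,"az": -0.06,"claw": 0},{"dx": 0,"dy": 0,"dz": -130,"ax": 0,"ay": 0,"az": -0.06,"claw": 0},{"dx": 0,"dy": 0,"dz": -130,"ax": 0,"ay": 0,"az": -0.06,"claw": 0}]}}

```text
time: 59.9
tcp_pos: [518.7, -400.3, 267.4]
eef_rot: [[0.337, 0.941, 0.002], [0.941, -0.337, -0.004], [-0.003, 0.003, -1.0]]
wrist_force: [0.4, 0.3, -0.7]
gripper_width: 43.6
grasp_force: 0.0
```

```bash
python3 - <<'E'
from meas import *
st()
w=r.get_image("wrist")
g=(517.4,-402,154)
for a,c in comps(w,(120,60,400,300),lambda h,s,v:((h<6)|(h>174))&(s>170)&(v>50),300)[:3]:
    P=np.array([onz(w,p,154)[:2] for p in c],np.float32);print("key",a,cv2.minAreaRect(P))
for a,c in comps(w,(120,60,400,300),lambda h,s,v:((h<6)|(h>174))&(s>170)&(v>105),300)[:3]:
    P=np.array([onz(w,p,154)[:2] for p in c],np.float32);print("key lit",a,cv2.minAreaRect(P))
for n,f in {"blue":lambda h,s,v:(h>105)&(h<130)&(s>90),"copper":lambda h,s,v:(h>3)&(h<14)&(s>110),"brass":lambda h,s,v:(h>14)&(h<34)&(s>140)&(v>60)}.items():
    for a,c in comps(t,(205,120,325,192),f,600)[:1]:
        P=np.array([onz(t,p,70)[:2] for p in c],np.float32);print(n,cv2.minAreaRect(P))
for a,c in comps(s,(205,60,270,160),lambda h,s_,v:((h<8)|(h>172))&(s_>150)&(v>60))[:1]: print("pail",cv2.boundingRect(c))
for n,x in(("tin",(165,198,187,220)),("collar",(325,192,352,216))):
    d0=cv2.imread("pics/top0.png")[x[1]:x[3],x[0]:x[2]].astype(int);print(n,np.abs(d0-t["color"][x[1]:x[3],x[0]:x[2]]).mean())
E
```

```text
t 60.0 q [-43.7  24.1  77.9  -0.1  78.  -23.9] tcp [ 517.5 -399.1  264.4] grasp [ 517.5 -399.1  261.4] F [-0.  -0.5 -0.1] w 43.7 f 0.0
key 877.5 ((523.7025146484375, -398.1271057128906), (51.23542022705078, 11.33637809753418), 82.88390350341797)
key 134.0625 ((549.98779296875, -421.5663757324219), (9.564385414123535, 11.369072914123535), 2.8126986026763916)
key lit 753.875 ((523.2147827148438, -400.9812316894531), (45.48505401611328, 11.320959091186523), 82.41422271728516)
key lit 116.375 ((550.029052734375, -422.40765380859375), (9.599661827087402, 9.630158424377441), 3.854261875152588)
blue ((630.5884399414062, 11.189859390258789), (106.85255432128906, 40.813926696777344), 7.326135158538818)
copper ((648.8046875, -64.69890594482422), (121.73402404785156, 42.75719451904297), 9.051512718200684)
brass ((648.0850219726562, -129.687744140625), (102.7930908203125, 15.66362476348877), 12.077925682067871)
tin 6.765840220385675
collar 3.309156378600823
```

```bash
python3 - <<'E'
from meas import *
rows((518,-401,134),tool(82,0,1))
# box outline from wrist (grey top, z=60), yaw
w=r.get_image("wrist")
for a,c in comps(w,(120,40,420,330),lambda h,s,v:(s<45)&(v>85),3000)[:2]:
    P=np.array([onz(w,p,60)[:2] for p in c],np.float32);print("box",a,cv2.minAreaRect(P))
# top edges of box in original top image: hull of grey
t0={**t,"color":cv2.imread("pics/top0.png")}
for lo in(80,95,110):
  for a,c in comps(t0,(360,165,425,230),lambda h,s_,v:(s_<45)&(v>lo))[:1]:
    P=np.array([onz(t0,p,60)[:2] for p in c],np.float32);print("box0",cv2.minAreaRect(P))
E
```

```text
d [ -1.7   1.8 126.7] w [-0.  -0.  -0.2] rows>=2.1
box 4517.6875 ((518.3450927734375, -401.0213317871094), (108.27320861816406, 118.19248962402344), 73.55551147460938)
box0 ((517.7012329101562, -400.96588134765625), (109.58342742919922, 120.37763214111328), 73.52287292480469)
box0 ((517.9874877929688, -401.4500427246094), (108.88121032714844, 119.63396453857422), 73.43416595458984)
box0 ((517.8716430664062, -401.78253173828125), (108.13627624511719, 119.61531066894531), 73.49182891845703)
```

Request:
{"name": "arm_command", "arguments": {"plan": [{"dx": -1.7,"dy": 1.8,"dz": 40,"ax": 0,"ay": 0,"az": -0.21,"claw": 0},{"dx": -1.7,"dy": 1.8,"dz": 80,"ax": 0,"ay": 0,"az": -0.21,"claw": 0},{"dx": -1.7,"dy": 1.8,"dz": 110,"ax": 0,"ay": 0,"az": -0.21,"claw": 0},{"dx": -1.7,"dy": 1.8,"dz": 127,"ax": 0,"ay": 0,"az": -0.21,"claw": 0},{"dx": -1.7,"dy": 1.8,"dz": 127,"ax": 0,"ay": 0,"az": -0.21,"claw": 0},{"dx": -1.7,"dy": 1.8,"dz": 127,"ax": 0,"ay": 0,"az": -0.21,"claw": 1},{"dx": -1.7,"dy": 1.8,"dz": 127,"ax": 0,"ay": 0,"az": -0.21,"claw": 1},{"dx": -1.7,"dy": 1.8,"dz": 127,"ax": 0,"ay": 0,"az": -0.21,"claw": 1},{"dx": -1.7,"dy": 1.8,"dz": 127,"ax": 0,"ay": 0,"az": -0.21,"claw": 1},{"dx": -1.7,"dy": 1.8,"dz": 127,"ax": 0,"ay": 0,"az": -0.21,"claw": 1},{"dx": -1.7,"dy": 1.8,"dz": 127,"ax": 0,"ay": 0,"az": -0.21,"claw": 1}], "grip_force": 60}}

```text
time: 61.58
tcp_pos: [519.3, -402.1, 139.2]
eef_rot: [[0.133, 0.991, 0.0], [0.991, -0.133, -0.002], [-0.002, 0.0, -1.0]]
wrist_force: [-0.8, 0.5, 5.5]
gripper_width: 11.4
grasp_force: 60.0
```

```bash
python3 q.py
```

```text
t 61.6 q [-43.7  30.9  85.4  -0.1  63.7 -36.1] tcp [ 519.3 -402.1  139.2] grasp [ 519.3 -402.2  136.2] F [-0.8  0.5  5.5] w 11.4 f 60.0
[ 0.08  0.06 -0.04] 82.34672608825328
```

Request:
{"name": "arm_command", "arguments": {"plan": [{"dx": 0,"dy": 0,"dz": 0,"ax": 0,"ay": 0,"az": 0.04,"claw": 1},{"dx": 0,"dy": 0,"dz": 0,"ax": 0,"ay": 0,"az": 0.08,"claw": 1},{"dx": 0,"dy": 0,"dz": 0,"ax": 0,"ay": 0,"az": 0.08,"claw": 1}]}}

```text
time: 61.95
tcp_pos: [518.7, -401.7, 139.2]
eef_rot: [[0.212, 0.977, -0.001], [0.977, -0.212, -0.001], [-0.001, -0.001, -1.0]]
wrist_force: [-2.4, 1.4, 7.8]
gripper_width: 11.3
grasp_force: 60.0
```

```bash
python3 q.py
```

```text
t 62.0 q [-43.7  30.9  85.4  -0.1  63.7 -31.5] tcp [ 518.7 -401.7  139.2] grasp [ 518.7 -401.7  136.2] F [-2.4  1.4  7.8] w 11.3 f 60.0
[0.29 0.41 0.05] 77.75209041441856
```

The fingertips seem to rest on the key's collar about 3 mm high, so the key may have lifted slightly. I'll press it down again and keep turning.

Request:
{"name": "arm_command", "arguments": {"plan": [{"dx": 0,"dy": 0,"dz": 1.5,"ax": 0,"ay": 0,"az": 0,"claw": 1},{"dx": 0,"dy": 0,"dz": 3,"ax": 0,"ay": 0,"az": 0,"claw": 1},{"dx": 0,"dy": 0,"dz": 3,"ax": 0,"ay": 0,"az": 0,"claw": 1},{"dx": 0,"dy": 0,"dz": 3,"ax": 0,"ay": 0,"az": 0.04,"claw": 1},{"dx": 0,"dy": 0,"dz": 3,"ax": 0,"ay": 0,"az": 0.06,"claw": 1},{"dx": 0,"dy": 0,"dz": 3,"ax": 0,"ay": 0,"az": 0.06,"claw": 1}]}}

```text
time: 62.7
tcp_pos: [518.3, -401.6, 139.1]
eef_rot: [[0.269, 0.963, -0.001], [0.963, -0.269, -0.001], [-0.002, -0.001, -1.0]]
wrist_force: [-8.1, 5.2, 26.7]
gripper_width: 12.0
grasp_force: 60.0
```

```bash
python3 q.py
```

```text
t 62.7 q [-43.7  30.8  85.5  -0.1  63.7 -28. ] tcp [ 518.3 -401.6  139.1] grasp [ 518.3 -401.6  136.1] F [-8.1  5.2 26.7] w 12.0 f 60.0
[1.15 1.55 0.28] 74.36647951875106
```

Request:
{"name": "arm_command", "arguments": {"plan": [{"dx": 0,"dy": 0,"dz": -3.5,"ax": 0,"ay": 0,"az": -0.06,"claw": 1},{"dx": 0,"dy": 0,"dz": -3.5,"ax": 0,"ay": 0,"az": -0.09,"claw": 1},{"dx": 0,"dy": 0,"dz": -3.5,"ax": 0,"ay": 0,"az": -0.09,"claw": 1},{"dx": 0,"dy": 0,"dz": -3.5,"ax": 0,"ay": 0,"az": -0.09,"claw": 0.6},{"dx": 0,"dy": 0,"dz": -3.5,"ax": 0,"ay": 0,"az": -0.09,"claw": 0.6},{"dx": 0,"dy": 0,"dz": -3.5,"ax": 0,"ay": 0,"az": -0.09,"claw": 1},{"dx": 0,"dy": 0,"dz": -3.5,"ax": 0,"ay": 0,"az": -0.09,"claw": 1},{"dx": 0,"dy": 0,"dz": -3.5,"ax": 0,"ay": 0,"az": -0.09,"claw": 1}], "grip_force": 6}}

```text
time: 63.7
tcp_pos: [518.8, -401.8, 138.8]
eef_rot: [[0.183, 0.983, -0.001], [0.983, -0.183, -0.001], [-0.001, -0.001, -1.0]]
wrist_force: [-0.9, 0.0, -1.7]
gripper_width: 11.8
grasp_force: 6.0
```

```bash
python3 q.py; python3 - <<'E'
from h import *
rows((517.6,-401.8,133),tool(82,0,1))
E
```

```text
t 63.7 q [-43.7  30.9  85.4  -0.1  63.7 -33.2] tcp [ 518.8 -401.8  138.8] grasp [ 518.8 -401.8  135.8] F [-0.9  0.  -1.7] w 11.8 f 6.0
[-0.09  0.01 -0.05] 79.47581328541284
d [-0.3 -1.2  2.8] w [-0.001  0.001 -0.044] rows>=0.2
```

Request:
{"name": "arm_command", "arguments": {"plan": [{"dx": -0.3,"dy": -1.2,"dz": 1,"ax": 0,"ay": 0,"az": -0.03,"claw": 1},{"dx": -0.3,"dy": -1.2,"dz": 2,"ax": 0,"ay": 0,"az": -0.03,"claw": 1},{"dx": -0.3,"dy": -1.2,"dz": 3,"ax": 0,"ay": 0,"az": -0.03,"claw": 1},{"dx": -0.3,"dy": -1.2,"dz": 3,"ax": 0,"ay": 0,"az": -0.03,"claw": 1}]}}

```text
time: 64.2
tcp_pos: [518.4, -402.8, 137.7]
eef_rot: [[0.152, 0.988, 0.001], [0.988, -0.152, -0.003], [-0.003, 0.002, -1.0]]
wrist_force: [-1.7, -0.3, 8.1]
gripper_width: 12.0
grasp_force: 6.0
```

```bash
python3 q.py
```

```text
t 64.2 q [-43.8  30.9  85.6  -0.1  63.3 -35. ] tcp [ 518.4 -402.8  137.7] grasp [ 518.4 -402.8  134.7] F [-1.7 -0.3  8.1] w 12.0 f 6.0
[ 0.05  0.16 -0.05] 81.25608231915572
```

Request:
{"name": "arm_command", "arguments": {"plan": [{"dx": 0.5,"dy": -0.5,"dz": 1.5,"ax": 0,"ay": 0,"az": 0,"claw": 1},{"dx": -0.5,"dy": -0.5,"dz": 2.5,"ax": 0,"ay": 0,"az": 0.02,"claw": 1},{"dx": 0.5,"dy": 0.5,"dz": 2.5,"ax": 0,"ay": 0,"az": -0.02,"claw": 1},{"dx": -0.5,"dy": 0.5,"dz": 2.5,"ax": 0,"ay": 0,"az": 0.02,"claw": 1},{"dx": 0,"dy": 0,"dz": 2.5,"ax": 0,"ay": 0,"az": 0,"claw": 1}]}}

```text
time: 64.82
tcp_pos: [518.8, -403.0, 136.2]
eef_rot: [[0.152, 0.988, 0.002], [0.988, -0.152, -0.004], [-0.003, 0.003, -1.0]]
wrist_force: [-1.7, 1.9, 12.4]
gripper_width: 11.7
grasp_force: 11.9
```

```bash
python3 q.py
```

```text
t 64.8 q [-43.8  31.   85.7  -0.1  63.1 -35. ] tcp [ 518.8 -403.   136.2] grasp [ 518.8 -403.   133.2] F [-1.7  1.9 12.4] w 11.7 f 11.9
[ 0.17  0.16 -0.  ] 81.26290047497702
```

Wiggling seated it (TCP z 136.2, below the first seating). Now I'll grip firmly and turn onto the stop.

Request:
{"name": "arm_command", "arguments": {"plan": [{"dx": 0,"dy": 0,"dz": 0,"ax": 0,"ay": 0,"az": 0,"claw": 1},{"dx": 0,"dy": 0,"dz": 0,"ax": 0,"ay": 0,"az": 0,"claw": 1},{"dx": 0,"dy": 0,"dz": 0,"ax": 0,"ay": 0,"az": 0.04,"claw": 1},{"dx": 0,"dy": 0,"dz": 0,"ax": 0,"ay": 0,"az": 0.08,"claw": 1},{"dx": 0,"dy": 0,"dz": 0,"ax": 0,"ay": 0,"az": 0.12,"claw": 1},{"dx": 0,"dy": 0,"dz": 0,"ax": 0,"ay": 0,"az": 0.15,"claw": 1},{"dx": 0,"dy": 0,"dz": 0,"ax": 0,"ay": 0,"az": 0.15,"claw": 1},{"dx": 0,"dy": 0,"dz": 0,"ax": 0,"ay": 0,"az": 0.15,"claw": 1}], "grip_force": 60}}

```text
time: 65.82
tcp_pos: [517.8, -402.4, 136.1]
eef_rot: [[0.297, 0.955, -0.0], [0.955, -0.297, -0.003], [-0.003, 0.001, -1.0]]
wrist_force: [-3.5, 2.9, 16.4]
gripper_width: 11.5
grasp_force: 66.8
```

```bash
python3 q.py
```

```text
t 65.8 q [-43.8  31.   85.7  -0.1  63.2 -26.5] tcp [ 517.8 -402.4  136.1] grasp [ 517.8 -402.5  133.1] F [-3.5  2.9 16.4] w 11.5 f 66.8
[0.56 0.78 0.64] 72.74825186242839
```

Request:
{"name": "arm_command", "arguments": {"plan": [{"dx": 0,"dy": 0,"dz": 0,"ax": 0,"ay": 0,"az": 0.04,"claw": 1},{"dx": 0,"dy": 0,"dz": 0,"ax": 0,"ay": 0,"az": 0.06,"claw": 1},{"dx": 0,"dy": 0,"dz": 0,"ax": 0,"ay": 0,"az": 0.06,"claw": 1},{"dx": 0,"dy": 0,"dz": 0,"ax": 0,"ay": 0,"az": 0.06,"claw": 1}]}}

```text
time: 66.32
tcp_pos: [517.8, -402.5, 136.2]
eef_rot: [[0.352, 0.936, -0.0], [0.936, -0.352, -0.003], [-0.003, 0.001, -1.0]]
wrist_force: [-3.6, 2.7, 15.3]
gripper_width: 12.2
grasp_force: 67.3
```

```bash
python3 q.py
```

```text
t 66.3 q [-43.8  31.   85.7  -0.2  63.2 -23.1] tcp [ 517.8 -402.5  136.2] grasp [ 517.8 -402.5  133.2] F [-3.6  2.7 15.3] w 12.2 f 67.3
[0.52 0.71 1.34] 69.40170868956496
```

The torque rises at the same angle as before, so the cylinder is on its stop. I'll unload, open and leave.

Request:
{"name": "arm_command", "arguments": {"plan": [{"dx": 0,"dy": 0,"dz": -0.5,"ax": 0,"ay": 0,"az": -0.05,"claw": 1},{"dx": 0,"dy": 0,"dz": -0.5,"ax": 0,"ay": 0,"az": -0.09,"claw": 1},{"dx": 0,"dy": 0,"dz": -0.5,"ax": 0,"ay": 0,"az": -0.09,"claw": 0.4},{"dx": 0,"dy": 0,"dz": -0.5,"ax": 0,"ay": 0,"az": -0.09,"claw": 0},{"dx": 0,"dy": 0,"dz": -0.5,"ax": 0,"ay": 0,"az": -0.09,"claw": 0},{"dx": 0,"dy": 0,"dz": -0.5,"ax": 0,"ay": 0,"az": -0.09,"claw": 0},{"dx": 0,"dy": 0,"dz": -20,"ax": 0,"ay": 0,"az": -0.09,"claw": 0},{"dx": 0,"dy": 0,"dz": -60,"ax": 0,"ay": 0,"az": -0.09,"claw": 0},{"dx": 0,"dy": 0,"dz": -110,"ax": 0,"ay": 0,"az": -0.09,"claw": 0},{"dx": 0,"dy": 0,"dz": -150,"ax": 0,"ay": 0,"az": -0.09,"claw": 0},{"dx": 0,"dy": 0,"dz": -150,"ax": 0,"ay": 0,"az": -0.09,"claw": 0}]}}

```text
time: 67.7
tcp_pos: [519.2, -403.1, 287.3]
eef_rot: [[0.27, 0.963, 0.004], [0.963, -0.27, -0.006], [-0.004, 0.005, -1.0]]
wrist_force: [-0.2, -0.3, 0.3]
gripper_width: 43.8
grasp_force: 0.0
```

```bash
python3 - <<'E'
from meas import *
st()
w=r.get_image("wrist")
for a,c in comps(w,(120,60,400,300),lambda h,s,v:((h<6)|(h>174))&(s>170)&(v>105),300)[:2]:
    P=np.array([onz(w,p,154)[:2] for p in c],np.float32);print("key lit",a,cv2.minAreaRect(P))
E
```

```text
t 67.8 q [-43.8  23.5  76.3  -0.1  80.2 -28.1] tcp [ 517.5 -401.6  283.1] grasp [ 517.5 -401.6  280.1] F [-0.2  0.1 -0.1] w 43.7 f 0.0
key lit 674.1875 ((512.2926635742188, -399.0133056640625), (45.45835876464844, 12.317143440246582), 80.41893768310547)
key lit 103.34375 ((548.8927001953125, -424.2108154296875), (9.668136596679688, 9.495528221130371), 4.108412742614746)
```

Request:
{"name": "arm_command", "arguments": {"plan": [{"dx": 200,"dy": -60,"dz": -60,"ax": 0,"ay": 0,"az": 0,"claw": 0},{"dx": 200,"dy": -60,"dz": -60,"ax": 0,"ay": 0,"az": 0,"claw": 0},{"dx": 200,"dy": -60,"dz": -60,"ax": 0,"ay": 0,"az": 0,"claw": 0},{"dx": 200,"dy": -60,"dz": -60,"ax": 0,"ay": 0,"az": 0,"claw": 0},{"dx": 200,"dy": -60,"dz": -60,"ax": 0,"ay": 0,"az": 0,"claw": 0}]}}

```text
time: 68.47
tcp_pos: [513.6, -190.9, 342.5]
eef_rot: [[0.267, 0.964, -0.002], [0.964, -0.267, 0.0], [-0.001, -0.002, -1.0]]
wrist_force: [0.4, -0.8, -0.4]
gripper_width: 44.0
grasp_force: 0.0
```

```bash
python3 - <<'E'
from meas import *
st()
for a,c in comps(s,(205,60,270,160),lambda h,s_,v:((h<8)|(h>172))&(s_>150)&(v>60))[:1]: print("pail side",cv2.boundingRect(c))
for a,c in comps(t,(60,140,140,230),lambda h,s_,v:((h<8)|(h>172))&(s_>150)&(v>60))[:2]: print("pail top",cv2.boundingRect(c))
for n,f in {"blue":lambda h,s,v:(h>105)&(h<130)&(s>90),"copper":lambda h,s,v:(h>3)&(h<14)&(s>110),"brass":lambda h,s,v:(h>14)&(h<34)&(s>140)&(v>60)}.items():
  for nm,d,roi in(("t",t,(205,120,325,192)),("s",s,(240,185,340,285))):
    for a,c in comps(d,roi,f,600)[:1]: print(n,nm,a,cv2.boundingRect(c))
for nm,d,roi in(("t",t,(380,180,415,225)),("s",s,(240,310,300,375))):
    for a,c in comps(d,roi,lambda h,s_,v:((h<6)|(h>174))&(s_>170)&(v>80),100)[:3]: print("key",nm,a,cv2.boundingRect(c))
K=[(517.5-dx*.13,-402-dx*.99,z) for dx in(-23,23) for z in(114,154)]
print([proj(t,k).round(0).tolist() for k in K],[proj(s,k).round(0).tolist() for k in K])
E
```

```text
t 68.6 q [-27.8  12.1  84.7  -0.1  83.3 -12.1] tcp [ 513.7 -193.2  341.9] grasp [ 513.7 -193.2  338.9] F [-0.4 -0.3 -0.2] w 44.0 f 0.0
pail side (221, 111, 13, 30)
pail top (94, 173, 40, 31)
pail top (95, 171, 20, 13)
blue t 384.1875 (243, 141, 18, 37)
blue s 448.5 (262, 198, 42, 19)
copper t 379.46875 (267, 131, 21, 44)
copper s 370.09375 (270, 218, 46, 24)
brass t 81.59375 (296, 136, 10, 34)
brass s 2897.65625 (245, 184, 95, 101)
key s 127.4375 (263, 323, 7, 29)
[[394.0, 196.0], [400.0, 195.0], [411.0, 198.0], [418.0, 197.0]] [[267.0, 332.0], [268.0, 322.0], [268.0, 353.0], [269.0, 344.0]]
```

```bash
python3 - <<'E'
from h import *
rows((200,-560,340),tool(30,0,1))
E
```

```text
d [-437.8 -203.2   -0. ] w [-0.002  0.002  0.774] rows>=8.0
```

Request:
{"name": "arm_command", "arguments": {"plan": [{"dx": -438,"dy": -203,"dz": 0,"ax": 0,"ay": 0,"az": 0.77,"claw": 0},{"dx": -438,"dy": -203,"dz": 0,"ax": 0,"ay": 0,"az": 0.77,"claw": 0},{"dx": -438,"dy": -203,"dz": 0,"ax": 0,"ay": 0,"az": 0.77,"claw": 0},{"dx": -438,"dy": -203,"dz": 0,"ax": 0,"ay": 0,"az": 0.77,"claw": 0},{"dx": -438,"dy": -203,"dz": 0,"ax": 0,"ay": 0,"az": 0.77,"claw": 0},{"dx": -438,"dy": -203,"dz": 0,"ax": 0,"ay": 0,"az": 0.77,"claw": 0},{"dx": -438,"dy": -203,"dz": 0,"ax": 0,"ay": 0,"az": 0.77,"claw": 0},{"dx": -438,"dy": -203,"dz": 0,"ax": 0,"ay": 0,"az": 0.77,"claw": 0},{"dx": -438,"dy": -203,"dz": 0,"ax": 0,"ay": 0,"az": 0.77,"claw": 0},{"dx": -438,"dy": -203,"dz": 0,"ax": 0,"ay": 0,"az": 0.77,"claw": 0}]}}

```text
time: 69.82
tcp_pos: [199.5, -559.8, 342.5]
eef_rot: [[0.865, 0.502, -0.001], [0.502, -0.865, 0.002], [0.0, -0.002, -1.0]]
wrist_force: [1.2, -0.3, -0.7]
gripper_width: 44.0
grasp_force: 0.0
```

```bash
python3 - <<'E'
from meas import *
st()
red=lambda h,s_,v:((h<8)|(h>172))&(s_>150)&(v>60)
for a,c in comps(s,(205,60,270,160),red)[:1]: print("pail side",cv2.boundingRect(c))
for a,c in comps(t,(60,140,140,230),red)[:3]: print("pail top",a,cv2.boundingRect(c))
for a,c in comps(t,(60,140,140,230),lambda h,s_,v:(s_<45)&(v>110))[:3]: print("bar top",a,cv2.boxPoints(cv2.minAreaRect(c)).round(0).tolist())
for n,d,roi in(("s",s,(205,60,270,160)),("t",t,(60,140,140,230))):
    for a,c in comps(d,roi,lambda h,s_,v:(h>18)&(h<35)&(s_>150)&(v>110),40)[:5]: print(n,"yel",a,c.min(0),c.max(0))
for nm,d,roi in(("t",t,(380,180,425,225)),("s",s,(240,305,300,375))):
    for a,c in comps(d,roi,lambda h,s_,v:((h<6)|(h>174))&(s_>170)&(v>60),100)[:3]: print("key",nm,a,cv2.boundingRect(c))
for n,x in(("tin",(165,198,187,220)),("collar",(325,192,352,216))):
    d0=cv2.imread("pics/top0.png")[x[1]:x[3],x[0]:x[2]].astype(int);print(n,np.abs(d0-t["color"][x[1]:x[3],x[0]:x[2]]).mean())
E
```

```text
t 69.9 q [-76.9  16.   79.2  -0.   84.8 -17.1] tcp [ 200.6 -559.1  343.3] grasp [ 200.6 -559.1  340.3] F [-0.2  0.9  0.4] w 44.4 f 0.0
pail side (221, 111, 27, 31)
pail top 235.40625 (94, 186, 33, 18)
pail top 112.1875 (95, 171, 20, 13)
pail top 85.5 (118, 173, 11, 17)
bar top 139.375 [[75.0, 181.0], [76.0, 177.0], [122.0, 189.0], [121.0, 192.0]]
bar top 10.71875 [[113.0, 193.0], [118.0, 193.0], [118.0, 196.0], [113.0, 196.0]]
s yel 47.3125 [234.9 101.4] [253.9 109.6]
s yel 16.90625 [224.1 100.1] [231.1 108.4]
s yel 10.65625 [250.9  89.1] [255.9  92.9]
s yel 7.375 [226.9  87.6] [233.1  94.4]
t yel 78.9375 [ 85.1 153.9] [ 90.1 179.1]
t yel 68.0625 [111.9 161.4] [119.1 186.6]
t yel 31.9375 [ 76.1 183.6] [ 86.4 192.6]
t yel 27.6875 [104.9 190.9] [114.6 200.4]
key t 56.78125 (394, 195, 23, 6)
key t 8.53125 (412, 184, 5, 4)
key s 129.53125 (263, 323, 6, 29)
tin 0.5915977961432507
collar 0.6121399176954733
```

```bash
python3 -c "
from plant import r
print(r.finish_job())"
```

```text
the job is handed in; nothing more can be done
None
```

The job is handed in at about 70 s of the 210 s: the three tubes present lie in the cradle notches, the pail hangs on both prongs, and the key is left in the switch, pressed down and turned clockwise until torque rose as at a stop. The tin and collar are unmoved. No score came back, and the key's final depth and angle were checked only by force and measurement.

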